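# Crank out the transfer slide, nest the cups, park the stack

### The arm

A 7-joint arm with a two-finger parallel gripper is mounted at the origin on a cart in front of the work surface, level with it; the furniture and walls round the work are solid. World frame = base frame: x ahead of the robot, y to its left, z up, the work surface at z = 0. Lengths are in m, angles in degrees, forces in N, time in s.
With the tool pointing down it reaches from about 0.425 to 0.975 m from the base axis. Payload 16.7 kg.
Tool frame: the origin (TCP) lies at the centre of the arm's flange, where the gripper is bolted on; the fingertips stand 173 mm ahead of it and the grasp point (between the pads) lies 155 mm ahead of it; z points along the fingers, y is the direction in which the jaws open and shut (so a half turn about z gives the same grasp; the last joint's range is limited). The gripper opens to 85 mm and grips with 20 to 120 N. Pads are 22 mm wide; open, the fingers measure 114 mm over their backs; the gripper's body (76 mm by 85 mm) begins 54 mm behind the grasp point. The pads swing forward as they close: fully open they stand 13 mm farther back than shut.
Start: joints at [67.58, 24.414, 4.234, 92.017, -1.954, 63.644, -3.845], TCP at [0.162, -0.655, 0.405] pointing down, gripper open.
Joint ranges: [-163.25, 163.25], [-28.42, 122.38], [-70.27, 78.77], [12.13, 141.07], [-58.53, 238.53], [9.26, 117.41], [-156.51, 156.51]. Speed limits (degrees/s): [108.29, 108.29, 136.94, 136.94, 172.46, 172.46, 172.46].

### API

Orientations are given as a 3x3 rotation matrix whose columns are the frame's x, y, z axes.
In Python, from plant import bot gives the robot as it stands. The module is installed in compiled form; this text tells all that it offers.
- The arm moves only by the tool play_rows, never from a script. Its argument "series" is a list of rows, each an object with "linear": the shift along the tool's x, y, z each as a share of 12 cm, from -1 to 1, a list of three; "rot": the turn, a rotation vector about the tool's x, y, z each as a share of pi rad, from -1 to 1, a list of three; "hand": the finger opening in mm, from 0 to 85.4. A call has exactly 10 rows; each row shifts and turns the commanded pose from where the row before left it, along the tool's axes as they then stand; what a row does not reach is not made up. A row lasts 1/8 s, in which the tool goes at most 62.5 mm and 10.7 degrees, less where a joint would pass 70% of its speed; a pose out of reach is approached as far as the arm can. A call with a number of a shift or a turn outside -1 to 1 is refused whole. A call with a gripper value outside its range is refused whole. The fingers move at their own pace and stop on an object; "newtons" is the grip in N (left out, the last holds). Time passes only in rows, so rows that do not move let the fingers close, or fill a call up. It gives the time, the measured TCP pose, the force and the opening at its end, in the units of the state.
- bot.observe(): the state, without advancing time (a new reading comes with each control period).
- bot.get_image(name): name is "scene" or "top" or "wrist"; returns (picture, depth): 384x512x3 uint8, red, green, blue; 384x512 float32, m along the optical axis (not along the pixel's ray), 0 where there is no reading.
- bot.get_calibration(name): a dict with "camera_matrix" (3x3 intrinsics, pixels), "extrinsics" (4x4, takes a point from camera to world coordinates). Camera axes: x right, y up, looking along -z (the intrinsics and any distortion apply to the point x, -y, -z); pixel columns grow to the right and rows downward; lengths in m; the calibration is good to about 2 mm. A picture is of the moment at which its call begins: read the wrist's pose just before it. get_calibration takes no time and is no camera call; for the wrist camera it gives the pose at the moment of the call.
- bot.job_done(): hands the job in, once; it reports no verdict.
Trained networks look in the newest picture that a camera, given by its name, has taken for a name from the list of things; names that differ only in an ending like _2 or _b are one class to them, and where a whole thing is asked for, a point or a joint stands for the part that bears it (a point fixed in the world has none). Each returns a list of dicts, best first, with "p" (0 to 1); they miss things now and then, are a little off and sometimes report something else, mostly with a low value. They report only what shows in the picture. A call takes as long as a camera call.
- bot.spot_in(thing, camera): "box" ([centre column, centre row, width, height] in pixels, round what is visible of it).
- bot.spot_point(thing, camera): "centre" ([row, column] in pixels: a listed point, or the origin of a listed thing).
The state is a dict: "clock": time; "joints": joint angles; "joint_velocities": joint speeds; "effort": joint torques, N m; "ee_pos": TCP position; "orientation": TCP orientation; "force": force on the tool from outside, world axes, zero at the start; "torque": the same for the moment, N m; "opening": opening from 0.0 (shut) to 1.0 (fully open).
Only numpy, scipy, OpenCV 4.12 (cv2) and the standard library are available. Lean on these libraries where they do the work, as an engineer would, in place of code of your own. Each camera call takes 0.05 s, during which the arm holds its last target.

### The job

Wind the carriage of the transfer slide out from under its dust hood with the handwheel until its pointer stands at the loading mark (the tab nearer the wheel). Nest all the aluminium cups standing on the bench and in the low tray one inside another in the seat on the carriage, each fully down, and put the lid on the top one; then wind the carriage back with the handwheel exactly one full turn from the loading mark, so that the pointer stands at the parking mark (the tab under the hood), the stack still upright and lidded. Move the carriage only by the wheel, and leave the coil assembly and the side cutters where they lie.

Things in the scene. Friction and masses are not known exactly. Their poses are not given: they have to be found in the camera images.
- slide_base: fixed transfer slide; origin on the bench under the wheel's axis, +x along the slide away from the wheel, z up. Gearbox under the wheel 85 mm square, 64 mm high; bed 100 mm wide, from x = 30 to 470 mm. Grey dust hood at x = 295 to 425 mm, 128 mm wide, 277 mm high, open to -x and below 55 mm at the sides; inner roof 273 mm over the bench (seat + 3 cups + lid: 211 mm)
- wheel (a joint): handwheel angle, rad, upright axis; counter-clockwise from above raises it and drives the carriage away from the wheel into the hood, 190 mm a turn. 0 = loading mark, 6.283 = parking mark (tab by the hood); stops at -0.7 and 7.0, none at the marks. Friction 0.35 N m (5 N at the rim); stays put. At both marks the spoke with the ball boss points along +x of slide_base, over a small index tab
- wheel_center (a point): wheel axis at rim height, 105 mm over the bench. Rim: round bar 12 mm thick on a 75 mm radius (centre line), open below to 64 mm over the bench, taken from above with a finger on each side. 3 spokes 120 degrees apart (10 mm bars), one at the wheel angle counted from +x of slide_base, with an 18 mm ball boss at the rim. Hub 26 mm across, up to 9 mm over the rim's centre line
- seat (a point): centre of the rim of the carriage's seat, 88 mm over the bench: a fixed aluminium ring cup, 60 mm outside, 54 mm inside, 44 mm deep, for the first cup. On the slide's axis, 160 mm from the wheel's axis at wheel 0 and 350 mm at 6.283. The carriage is a 90 mm square plate, top 38 mm over the bench; some 10 N along the slide would push it and back-drive the wheel
- load_mark (a point): top of the loading mark, a 20 mm high aluminium tab beside the bed (its -y side), 160 mm along the slide from the wheel's axis; the carriage's side pointer stands over it at wheel angle 0
- cup_1: one of 2 or 3 like open aluminium cups (absent: None), upright on bench or tray, 70 mm high, 180 g, foot weighted: 40 mm cone, 32 mm across at the foot and 49 at the top, then a shoulder and a 30 mm collar, 60 mm outside, 54 inside. Origin: centre of underside, z up. Nested, the shoulder rests on the rim below, underside 40 mm below that rim; each cup raises the rim 30 mm. Lead-in 10 mm, play 2 mm
- cup_2: one of 2 or 3 like open aluminium cups (absent: None), upright on bench or tray, 70 mm high, 180 g, foot weighted: 40 mm cone, 32 mm across at the foot and 49 at the top, then a shoulder and a 30 mm collar, 60 mm outside, 54 inside. Origin: centre of underside, z up. Nested, the shoulder rests on the rim below, underside 40 mm below that rim; each cup raises the rim 30 mm. Lead-in 10 mm, play 2 mm
- cup_3: one of 2 or 3 like open aluminium cups (absent: None), upright on bench or tray, 70 mm high, 180 g, foot weighted: 40 mm cone, 32 mm across at the foot and 49 at the top, then a shoulder and a 30 mm collar, 60 mm outside, 54 inside. Origin: centre of underside, z up. Nested, the shoulder rests on the rim below, underside 40 mm below that rim; each cup raises the rim 30 mm. Lead-in 10 mm, play 2 mm
- cup_4: one of 2 or 3 like open aluminium cups (absent: None), upright on bench or tray, 70 mm high, 180 g, foot weighted: 40 mm cone, 32 mm across at the foot and 49 at the top, then a shoulder and a 30 mm collar, 60 mm outside, 54 inside. Origin: centre of underside, z up. Nested, the shoulder rests on the rim below, underside 40 mm below that rim; each cup raises the rim 30 mm. Lead-in 10 mm, play 2 mm
- lid: round steel lid lying plug down in the low tray (floor 10 mm, walls 16 mm over the bench): plug 49 mm across, 8 mm deep, bevelled; flange 62 mm across, 5 mm thick; upright black knob 24 mm across, 28 mm high; 41 mm high in all, about 100 g. Origin at the centre of the plug's underside, z up. When on, the flange rests on the top cup's rim and the underside is 8 mm below that rim
- coil: coil assembly (copper coils on a brown board), 102 x 120 x 49 mm, a bystander; origin at the centre of its underside
- cutters: side cutters with red handles, 115 mm long, lying flat, a bystander; origin at the centre of the underside
- iron_tip (a point): lower end of the soldering iron on its stand in the middle of the bench, fixed, not part of the job, to be kept clear of: its table reaches from x = 0.54 to 0.86 and y = -0.14 to 0.12 m in the robot's frame, 155 mm high, the post and the iron above it up to 465 mm
- carriage (a joint): travel of the carriage along the slide in m, 0 at the loading mark, 0.190 at the parking mark; geared to the wheel

How it is judged:
By the outcome, as a careful person would: the job done as asked, in the order asked, and still so for the second after the job is handed in, with the robot touching nothing.
Of cup_1, cup_2, cup_3, cup_4 only 2 to 3 are there at a start; the rules pass over those that are not, and their reading is None.
At some moment in a run one of cup_1, cup_2, cup_3, cup_4 may be knocked a few centimetres aside while the robot is not near it.
It also fails if it takes over 210 s, if anything falls off the work surface, if the arm or the gripper's body presses on something with over 40 N, if the wrist force passes 120 N, or if a joint passes its speed limit or range.

## Working session

There is one attempt and no reset: what is moved stays moved. The work goes in short steps, Python scripts to look and compute and a tool call to move; the robot and the scene stay as the last step left them, time stands still between calls to the robot, and variables do not carry over. Pictures are saved under pics/ and viewed, and the job is handed in when it is done.

Besides the shell and the picture viewer there is one more tool, called by a JSON object that holds its "op" and its "data", one argument or row to a line. play_rows: Moves the arm, as the interface text tells. Its arguments: {"type":"object","properties":{"series":{"type":"array"},"newtons":{"type":"number"}},"required":["series"]}

```bash
mkdir -p pics
cat > h.py <<'E'
import numpy as np, cv2
from plant import bot
def snap(name,fn):
    im,d=bot.get_image(name)
    cv2.imwrite('pics/'+fn,im[:,:,::-1]); np.save('pics/'+fn+'.npy',d)
    return im,d
def px2w(name,row,col,depth,cal=None):
    c=cal or bot.get_calibration(name); K=np.array(c["camera_matrix"]);E=np.array(c["extrinsics"])
    x=(col-K[0,2])/K[0,0]*depth; y=(row-K[1,2])/K[1,1]*depth
    return (E@np.array([x,-y,-depth,1]))[:3]
def cloud(name,d,cal=None):
    c=cal or bot.get_calibration(name); K=np.array(c["camera_matrix"]);E=np.array(c["extrinsics"])
    r,q=np.indices(d.shape)
    x=(q-K[0,2])/K[0,0]*d; y=(r-K[1,2])/K[1,1]*d
    P=np.stack([x,-y,-d,np.ones_like(d)],-1)@E.T
    return P[...,:3]
def ray_z(name,row,col,z,cal=None):
    c=cal or bot.get_calibration(name); K=np.array(c["camera_matrix"]);E=np.array(c["extrinsics"])
    v=E[:3,:3]@np.array([(col-K[0,2])/K[0,0],-(row-K[1,2])/K[1,1],-1]); o=E[:3,3]
    return o+v*(z-o[2])/v[2]
E
python3 - <<'E'
from h import *
np.set_printoptions(precision=3,suppress=True)
print(bot.observe())
for n in ["scene","top","wrist"]:
    c=bot.get_calibration(n); print(n,c)
    snap(n,n+'0.png')
E
```

```text
{'clock': 0.0, 'joints': array([67.58 , 24.45 ,  4.228, 92.052, -1.955, 63.644, -3.844]), 'joint_velocities': array([-0.064, -0.049, -0.006,  0.004, -0.03 , -0.036,  0.075]), 'effort': array([ -0.   , -94.984,   3.761, -46.353,   0.019,   0.01 ,   0.   ]), 'ee_pos': array([ 0.162, -0.655,  0.404]), 'orientation': array([[ 0.971,  0.239, -0.   ],
       [ 0.239, -0.971,  0.001],
       [-0.   , -0.001, -1.   ]]), 'force': array([ 0.27 ,  0.693, -0.604]), 'torque': array([-0.033, -0.001, -0.036]), 'opening': 1.002669814841908}
scene {'camera_matrix': array([[422.827,   0.   , 252.041],
       [  0.   , 422.827, 187.199],
       [  0.   ,   0.   ,   1.   ]]), 'extrinsics': array([[-0.886,  0.359, -0.293,  0.046],
       [-0.463, -0.695,  0.55 ,  0.815],
       [-0.006,  0.623,  0.782,  1.448],
       [ 0.   ,  0.   ,  0.   ,  1.   ]])}
top {'camera_matrix': array([[451.846,   0.   , 251.285],
       [  0.   , 451.846, 187.847],
       [  0.   ,   0.   ,   1.   ]]), 'extrinsics': array([[ 0.026,  0.997, -0.071,  0.41 ],
       [-1.   ,  0.025, -0.011, -0.086],
       [-0.009,  0.071,  0.997,  1.58 ],
       [ 0.   ,  0.   ,  0.   ,  1.   ]])}
wrist {'camera_matrix': array([[339.416,   0.   , 256.771],
       [  0.   , 339.416, 190.65 ],
       [  0.   ,   0.   ,   1.   ]]), 'extrinsics': array([[ 0.24 ,  0.927,  0.289,  0.235],
       [-0.971,  0.229,  0.071, -0.638],
       [-0.001, -0.298,  0.955,  0.374],
       [ 0.   ,  0.   ,  0.   ,  1.   ]])}
```

View pics/top0.png

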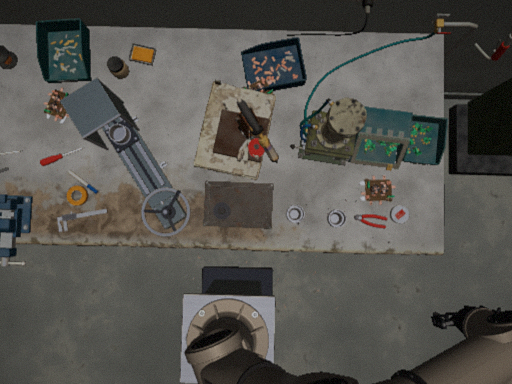

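View pics/scene0.png

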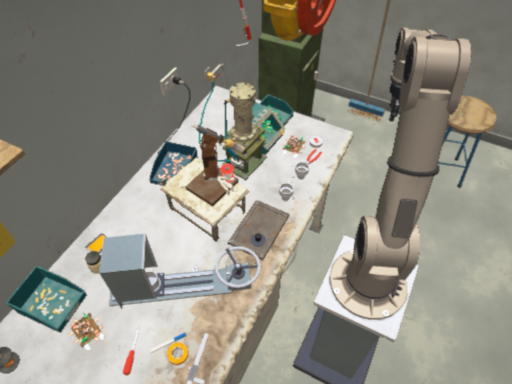

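View pics/wrist0.png

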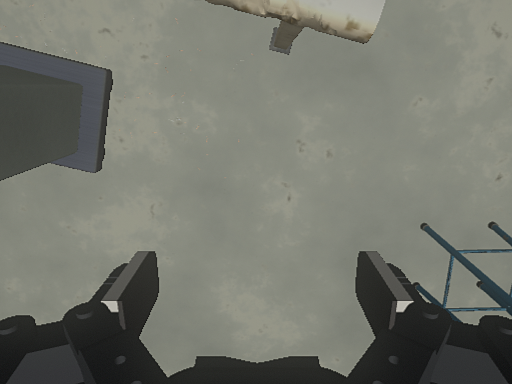

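Run:
```python
from h import *
np.set_printoptions(precision=3,suppress=True)
for t in ["slide_base","wheel","wheel_center","seat","load_mark","cup_1","lid","coil","cutters","iron_tip"]:
    for c in ["top","scene"]:
        print(t,c,[(np.array(r["centre"]).round(0),round(r["p"],2)) for r in bot.spot_point(t,c)][:5])
print(bot.observe()["clock"])
```

```text
slide_base top [(array([212., 171.]), 0.79)]
slide_base scene [(array([280., 240.]), 0.88), (array([154., 236.]), 0.59)]Traceback (most recent call last):
  File "<stdin>", line 5, in <module>
ValueError: it knows: coil, cup, cutters, iron_tip, lid, load_mark, seat, slide_base, wheel_center
```

Run:
```python
from h import *
np.set_printoptions(precision=3,suppress=True)
zz=dict(wheel_center=.105,seat=.088,load_mark=.02,cup=0,lid=.01,coil=0,cutters=0)
for t in ["slide_base","wheel_center","seat","load_mark","cup","lid"]:
    for c in ["top","scene"]:
        for r in bot.spot_point(t,c)[:4]:
            rr,cc=r["centre"]; print(t,c,np.round(r["centre"],1),round(r["p"],2),ray_z(c,rr,cc,zz.get(t,0)))
print(bot.observe()["clock"])
for n in ["top","scene"]:
    im=cv2.imread(f'pics/{n}0.png')
    a=im[60:250,30:430] if n=="top" else im[120:320,90:340]
    cv2.imwrite(f'pics/{n}0z.png',cv2.resize(a,None,fx=2 if n=='top' else 3,fy=2 if n=='top' else 3,interpolation=cv2.INTER_CUBIC))
d=np.load('pics/top0.png.npy');P=cloud('top',d)
for (r,c) in [(214,296),(218,336),(214,400),(211,222),(189,210),(135,122),(100,95),(211,165),(160,145)]:
    print(r,c,P[r,c])
```

```text
slide_base top [212.  170.8] 0.79 [0.431 0.211 0.   ]
slide_base scene [280.4 239.9] 0.88 [0.423 0.211 0.   ]
slide_base scene [154.1 236.3] 0.59 [ 0.746 -0.345  0.   ]
wheel_center top [214.5 165.2] 0.72 [0.421 0.209 0.105]
wheel_center scene [266.7 237.4] 0.92 [0.429 0.212 0.105]
seat top [132.5 117.1] 0.82 [0.691 0.385 0.088]
seat top [221.1 370. ] 0.34 [ 0.417 -0.462  0.088]
seat scene [276.7 147.6] 0.79 [0.696 0.385 0.088]
load_mark top [165.2 165.2] 0.75 [0.593 0.233 0.02 ]
load_mark top [211.2 163.8] 0.58 [0.433 0.232 0.02 ]
load_mark scene [264.6 194.7] 0.87 [0.6   0.241 0.02 ]
cup top [219.7 332.1] 0.74 [ 0.419 -0.353  0.   ]
cup top [214.6 294.5] 0.5 [ 0.433 -0.221  0.   ]
cup scene [197.8 284.1] 0.67 [ 0.44  -0.215  0.   ]
cup scene [175.2 299.8] 0.54 [ 0.431 -0.363  0.   ]
cup scene [266.6 236.1] 0.18 [0.463 0.167 0.   ]
lid top [189.2 378.6] 0.75 [ 0.529 -0.511  0.01 ]
lid top [212.3 225.7] 0.58 [0.435 0.018 0.01 ]
lid scene [277.7 240.3] 0.63 [0.424 0.205 0.01 ]
lid scene [241.9 256.7] 0.47 [0.441 0.039 0.01 ]
0.85
214 296 [ 0.435 -0.225  0.013]
218 336 [ 0.425 -0.364  0.011]
214 400 [ 0.444 -0.582  0.021]
211 222 [0.438 0.028 0.051]
189 210 [0.514 0.075 0.014]
135 122 [0.691 0.382 0.043]
100 95 [0.75  0.395 0.277]
211 165 [0.432 0.208 0.119]
160 145 [0.61  0.306 0.012]
```

View pics/top0z.png

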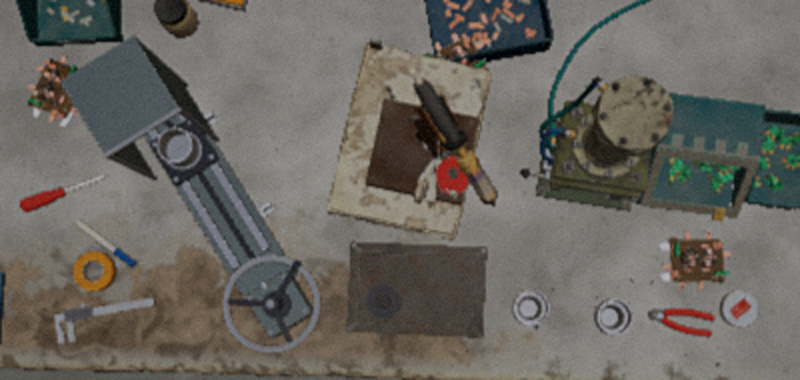

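View pics/scene0z.png

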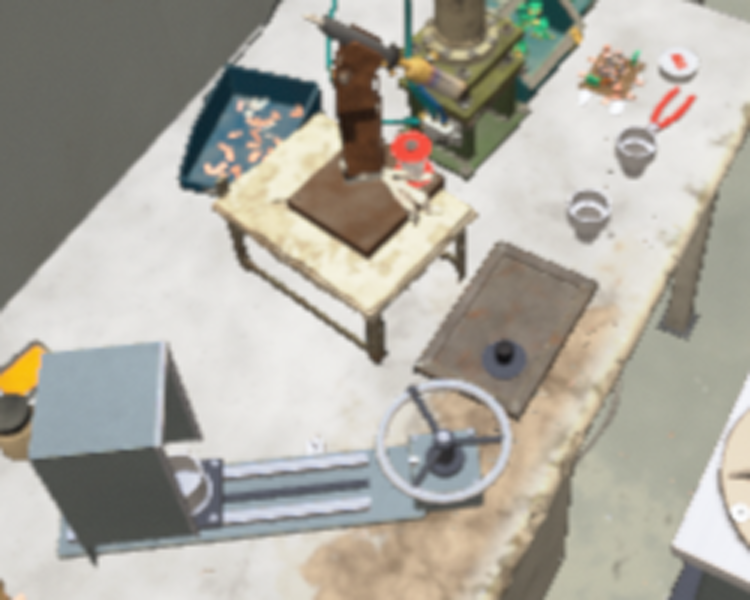

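```bash
cat >> h.py <<'E'
def fitc(x,y):
    A=np.c_[2*x,2*y,np.ones_like(x)]; s=np.linalg.lstsq(A,x*x+y*y,rcond=None)[0]
    return s[0],s[1],np.sqrt(s[2]+s[0]**2+s[1]**2)
def circ(P,c,rmin,rmax,zmin,zmax,it=5):
    c=np.array(c,float)
    for _ in range(it):
        r=np.hypot(P[...,0]-c[0],P[...,1]-c[1]); m=(r>rmin)&(r<rmax)&(P[...,2]>zmin)&(P[...,2]<zmax)
        x,y,R=fitc(P[m][:,0],P[m][:,1]); c=np.array([x,y])
    return c,R,m.sum(),P[m][:,2].mean()
E
python3 - <<'E'
from h import *
np.set_printoptions(precision=4,suppress=True)
for n in ['top','scene']:
    P=cloud(n,np.load(f'pics/{n}0.png.npy'))
    print(n,'wheel',circ(P,[.427,.21],.055,.095,.095,.12))
    print('seat',circ(P,[.693,.385],.02,.04,.08,.095))
    for c in [[.437,-.222],[.425,-.362]]: print('cup',circ(P,c,.015,.045,.06,.08))
    m=(abs(P[...,0]-.438)<.05)&(abs(P[...,1]-.025)<.05)&(P[...,2]>.042)&(P[...,2]<.06); print('knob',P[m].mean(0),m.sum())
    # hood roof
    m=(P[...,2]>.265)&(P[...,2]<.285)&(P[...,0]>.6)&(P[...,1]>.2); q=P[m][:,:2].astype(np.float32); print('hood',cv2.minAreaRect(q),m.sum())
E
```

```text
top wheel (array([0.4315, 0.2082]), np.float64(0.0738745982880206), np.int64(560), np.float64(0.1101518920277992))
seat (array([0.6925, 0.3847]), np.float64(0.0283068232484466), np.int64(71), np.float64(0.08665190067650479))
cup (array([ 0.4367, -0.2178]), np.float64(0.028279366261704394), np.int64(54), np.float64(0.07022297205089535))
cup (array([ 0.4255, -0.3565]), np.float64(0.028237196042061777), np.int64(64), np.float64(0.0692244714261055))
knob [0.4417 0.0317 0.0514] 39
hood ((0.7289934754371643, 0.40875110030174255), (0.13895560801029205, 0.1314554363489151), 33.14806365966797) 1993
scene wheel (array([0.4266, 0.2125]), np.float64(0.07370787569602272), np.int64(465), np.float64(0.10960612243560029))
seat (array([0.6875, 0.3876]), np.float64(0.027738415781756), np.int64(36), np.float64(0.08650424412746063))
cup (array([ 0.4329, -0.2143]), np.float64(0.028518434558040817), np.int64(63), np.float64(0.06757253739431793))
cup (array([ 0.4209, -0.3529]), np.float64(0.02796275237776798), np.int64(60), np.float64(0.06791764975661403))
knob [0.4371 0.0358 0.0506] 30
hood ((0.8688980937004089, 0.39027899503707886), (0.4688306748867035, 0.3793317675590515), 0.1791735589504242) 2034
```

```bash
cat >> h.py <<'E'
import json
from scipy.spatial.transform import Rotation as Ro
def Rd(yaw):
    a=np.radians(yaw); return np.array([[np.cos(a),np.sin(a),0],[np.sin(a),-np.cos(a),0],[0,0,-1]])
def yawof(R): return np.degrees(np.arctan2(R[1,0],R[0,0]))
def rows(path,hand,start=None,lead=None):
    """path: list of (x,y,z,yaw) one per row; tool down. hand: value or list. prints rows"""
    o=bot.observe()
    p=np.array(o['ee_pos']) if start is None else np.array(start[:3]); R=np.array(o['orientation']) if start is None else Rd(start[3])
    out=[]
    for i,w in enumerate(path):
        h=hand[i] if isinstance(hand,(list,tuple)) else hand
        l=np.round(R.T@(np.array(w[:3])-p)/.12,3); rv=np.round(Ro.from_matrix(R.T@Rd(w[3])).as_rotvec()/np.pi,3)
        if abs(l).max()>.52 or abs(rv).max()>.0594: print("TOO BIG",i,l,rv)
        p=p+R@l*.12; R=R@Ro.from_rotvec(rv*np.pi).as_matrix()
        out.append({"linear":[float(v)+0 for v in l],"rot":[float(v)+0 for v in rv],"hand":h})
    for k in range(0,len(out),10):
        print('['+','.join(json.dumps(r,separators=(',',':')) for r in out[k:k+10])+']')
    print('end',p.round(4),round(yawof(R),2))
def cur():
    o=bot.observe(); return [*o['ee_pos'],yawof(np.array(o['orientation']))]
def interp(wps,ns,start=None):
    s=np.array(cur() if start is None else start,float); out=[]
    for w,n in zip(wps,ns):
        w=np.array(w,float)
        out+= [tuple(s+(w-s)*(k+1)/n) for k in range(n)]; s=w
    return out
E
python3 - <<'E'
from h import *
P=cloud('top',np.load('pics/top0.png.npy')); c=np.array([.4315,.2082])
r=np.hypot(P[...,0]-c[0],P[...,1]-c[1]); m=(r>.025)&(r<.064)&(P[...,2]>.098)&(P[...,2]<.125)
a=np.degrees(np.arctan2(P[m][:,1]-c[1],P[m][:,0]-c[0])); print(np.sort(a).round(0))
rows(interp([(.45,-.1,.404,65),(.42,.21,.404,114)],[12,8]),85)
E
```

```text
[-161. -160. -158. -157. -157. -156. -155. -155. -155. -154. -154. -154.
 -153. -153. -152. -151. -151. -151. -151. -151. -151. -150. -150. -150.
 -149. -149. -149. -148. -148. -147. -146. -146. -146. -146. -143.  -40.
  -40.  -38.  -37.  -36.  -36.  -36.  -35.  -35.  -35.  -35.  -35.  -35.
  -34.  -33.  -33.  -32.  -32.  -32.  -32.  -32.  -31.  -30.  -30.  -30.
  -29.  -29.  -29.  -28.  -28.  -28.  -27.  -27.  -27.  -25.  -25.  -23.
  -23.   83.   83.   83.   84.   84.   84.   85.   85.   85.   86.   86.
   87.   87.   87.   87.   88.   88.   89.   90.   90.   90.   90.   90.
   90.   91.   91.   91.   91.   91.   94.   94.   95.   95.   96.   96.
   96.   97.]
[{"linear":[0.287,-0.326,0.001],"rot":[0.0,0.0,-0.024],"hand":85},{"linear":[0.31,-0.304,0.0],"rot":[0.0,0.0,-0.023],"hand":85},{"linear":[0.332,-0.281,0.001],"rot":[0.0,0.0,-0.024],"hand":85},{"linear":[0.352,-0.255,0.0],"rot":[0.0,0.0,-0.024],"hand":85},{"linear":[0.37,-0.228,0.001],"rot":[0.0,0.0,-0.023],"hand":85},{"linear":[0.386,-0.2,0.0],"rot":[0.0,0.0,-0.024],"hand":85},{"linear":[0.399,-0.171,0.001],"rot":[0.0,0.0,-0
[... 165 characters left out ...]
,0.0],"rot":[0.0,0.0,-0.024],"hand":85}]
[{"linear":[0.433,-0.045,0.001],"rot":[0.0,0.0,-0.023],"hand":85},{"linear":[0.434,-0.015,0.0],"rot":[0.0,0.0,-0.024],"hand":85},{"linear":[0.279,-0.165,0.0],"rot":[0.0,0.0,-0.034],"hand":85},{"linear":[0.296,-0.134,0.0],"rot":[0.0,0.0,-0.034],"hand":85},{"linear":[0.308,-0.102,0.0],"rot":[0.0,0.0,-0.034],"hand":85},{"linear":[0.317,-0.068,0.0],"rot":[0.0,0.0,-0.034],"hand":85},{"linear":[0.322,-0.035,0.0],"rot":[0.0,0.0,-0.034],"hand":85},{"linear":[0.325,0.0,0.0],"rot":[0.0,0.0,-0.034],"hand":85},{"linear":[0.322,0.035,0.0],"rot":[0.0,0.0,-0.034],"hand":85},{"linear":[0.317,0.069,0.0],"rot":[0.0,0.0,-0.034],"hand":85}]
end [0.42  0.21  0.404] 113.93
```

{"op": "play_rows", "data": {
  "series": [
    {"linear": [0.287,-0.326,0.001],"rot": [0.0,0.0,-0.024],"hand": 85},
    {"linear": [0.31,-0.304,0.0],"rot": [0.0,0.0,-0.023],"hand": 85},
    {"linear": [0.332,-0.281,0.001],"rot": [0.0,0.0,-0.024],"hand": 85},
    {"linear": [0.352,-0.255,0.0],"rot": [0.0,0.0,-0.024],"hand": 85},
    {"linear": [0.37,-0.228,0.001],"rot": [0.0,0.0,-0.023],"hand": 85},
    {"linear": [0.386,-0.2,0.0],"rot": [0.0,0.0,-0.024],"hand": 85},
    {"linear": [0.399,-0.171,0.001],"rot": [0.0,0.0,-0.024],"hand": 85},
    {"linear": [0.412,-0.14,0.0],"rot": [0.0,0.0,-0.023],"hand": 85},
    {"linear": [0.42,-0.11,0.001],"rot": [0.0,0.0,-0.024],"hand": 85},
    {"linear": [0.427,-0.079,0.0],"rot": [0.0,0.0,-0.024],"hand": 85}
  ]
}}

```text
clock: 2.1
ee_pos: [0.4024, -0.191, 0.4045]
orientation: [[0.55, 0.835, 0.001], [0.835, -0.55, -0.0], [-0.0, 0.001, -1.0]]
force: [1.0, -0.9, 0.4]
opening: 0.997
```

Run:
```python
from h import *
o=bot.observe(); print(np.array(o['ee_pos']).round(4),np.array(o['joints']).round(1),yawof(np.array(o['orientation'])),o['force'],o['clock'])
```

```text
[ 0.4024 -0.191   0.4045] [ 37.4   3.8 -21.  119.1   1.6  57.4 -17.8] 56.64188669383646 [ 0.99852025 -0.93047474  0.43044081] 2.1
```

{"op": "play_rows", "data": {
  "series": [
    {"linear": [0.433,-0.045,0.001],"rot": [0.0,0.0,-0.023],"hand": 85},
    {"linear": [0.434,-0.015,0.0],"rot": [0.0,0.0,-0.024],"hand": 85},
    {"linear": [0.279,-0.165,0.0],"rot": [0.0,0.0,-0.034],"hand": 85},
    {"linear": [0.296,-0.134,0.0],"rot": [0.0,0.0,-0.034],"hand": 85},
    {"linear": [0.308,-0.102,0.0],"rot": [0.0,0.0,-0.034],"hand": 85},
    {"linear": [0.317,-0.068,0.0],"rot": [0.0,0.0,-0.034],"hand": 85},
    {"linear": [0.322,-0.035,0.0],"rot": [0.0,0.0,-0.034],"hand": 85},
    {"linear": [0.325,0.0,0.0],"rot": [0.0,0.0,-0.034],"hand": 85},
    {"linear": [0.322,0.035,0.0],"rot": [0.0,0.0,-0.034],"hand": 85},
    {"linear": [0.317,0.069,0.0],"rot": [0.0,0.0,-0.034],"hand": 85}
  ]
}}

```text
clock: 3.35
ee_pos: [0.4197, 0.2111, 0.4043]
orientation: [[-0.409, 0.913, 0.001], [0.913, 0.409, 0.0], [-0.0, 0.001, -1.0]]
force: [0.3, -0.1, -0.2]
opening: 0.995
```

```bash
cat >> h.py <<'E'
def wheelfit(fn='wr',c0=(.43,.21)):
    cal=bot.get_calibration('wrist'); im,d=snap('wrist',fn+'.png'); P=cloud('wrist',d,cal)
    c,R,n,z=circ(P,c0,.055,.095,.09,.125); print('wheel',c,R,n,z)
    r=np.hypot(P[...,0]-c[0],P[...,1]-c[1]); m=(r>.025)&(r<.064)&(P[...,2]>.095)&(P[...,2]<.125)
    a=np.sort(np.degrees(np.arctan2(P[m][:,1]-c[1],P[m][:,0]-c[0]))%120)
    f=np.angle(np.exp(1j*np.radians(a*3)).mean(),deg=True)/3; print('spoke phase mod120',f,len(a))
    return P,c
E
python3 - <<'E'
from h import *
o=bot.observe(); print(np.array(o['ee_pos']).round(4),np.array(o['joints']).round(1),yawof(np.array(o['orientation'])),o['force'],o['clock'])
wheelfit('wr1')
E
```

```text
[0.4197 0.2111 0.4043] [  8.6   9.2 -46.6 115.3   7.8  58.6 -17.6] 114.11490529586483 [ 0.30768534 -0.06362643 -0.16352389] 3.35
wheel [0.42857688 0.21031479] 0.0729376715387152 9008 0.1099621713873075
spoke phase mod120 -31.375201025698217 1691
```

View pics/wr1.png

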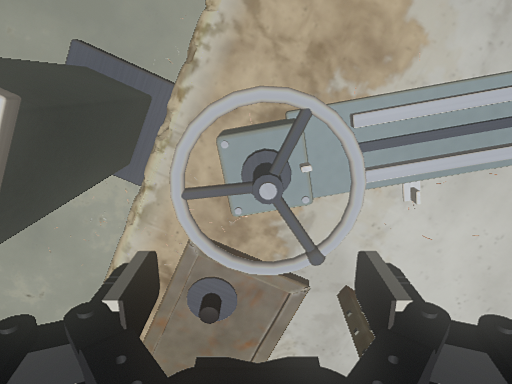

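Run:
```python
from h import *
np.set_printoptions(precision=4,suppress=True)
P=cloud('wrist',np.load('pics/wr1.png.npy'))
for r,c in [(168,305),(150,232),(195,410),(190,268),(258,318),(180,210),(120,460),(165,470),(190,413)]: print(r,c,P[r,c])
c=np.array([.4286,.2103])
def pt(a,z,r=.042): a=np.radians(a); return (c[0]+r*np.cos(a),c[1]+r*np.sin(a),z,114.1)
rows(interp([pt(29,.404),pt(29,.404),pt(29,.260)],[2,2,6]),0)
s=pt(29,.260)
rows([pt(29-15*(k+1),.260) for k in range(20)],0,start=s)
```

```text
168 305 [0.4584 0.2362 0.0667]
150 232 [0.3901 0.2207 0.0529]
195 410 [0.5966 0.2487 0.0048]
190 268 [0.4286 0.2151 0.1144]
258 318 [0.4934 0.1779 0.1143]
180 210 [ 0.3816  0.1672 -0.0024]
120 460 [0.5952 0.3418 0.0128]
165 470 [0.6236 0.3053 0.0267]
190 413 [0.5911 0.2559 0.0144]
[{"linear":[-0.024,0.202,0.003],"rot":[0.001,-0.001,0.002],"hand":0},{"linear":[-0.022,0.203,0.003],"rot":[0.0,0.0,0.001],"hand":0},{"linear":[0.0,0.0,0.0],"rot":[0.0,0.0,0.0],"hand":0},{"linear":[0.0,0.0,0.0],"rot":[0.0,0.0,0.0],"hand":0},{"linear":[0.0,0.0,0.2],"rot":[0.0,0.0,0.0],"hand":0},{"linear":[0.0,0.0,0.2],"rot":[0.0,0.0,0.0],"hand":0},{"linear":[0.001,0.001,0.2],"rot":[0.0,0.0,0.0],"hand":0},{"linear":[0.0,0.0,0.2],"rot":[0.0,0.0,0.0],"hand":0},{"linear":[0.0,0.0,0.2],"rot":[0.0,0.0,0.0],"hand":0},{"linear":[0.0,0.0,0.2],"rot":[0.0,0.0,0.0],"hand":0}]
end [0.4653 0.2306 0.26  ] 114.14
[{"linear":[-0.091,-0.004,0.0],"rot":[0.0,0.0,0.0],"hand":0},{"linear":[-0.087,-0.028,0.0],"rot":[0.0,0.0,0.0],"hand":0},{"linear":[-0.077,-0.049,0.0],"rot":[0.0,0.0,0.0],"hand":0},{"linear":[-0.062,-0.067,0.0],"rot
[... 298 characters left out ...]
[0.0,0.0,0.0],"hand":0},{"linear":[0.068,-0.062,0.0],"rot":[0.0,0.0,0.0],"hand":0}]
[{"linear":[0.081,-0.042,0.0],"rot":[0.0,0.0,0.0],"hand":0},{"linear":[0.089,-0.019,0.0],"rot":[0.0,0.0,0.0],"hand":0},{"linear":[0.091,0.004,0.0],"rot":[0.0,0.0,0.0],"hand":0},{"linear":[0.088,0.027,0.0],"rot":[0.0,0.0,0.0],"hand":0},{"linear":[0.077,0.05,0.0],"rot":[0.0,0.0,0.0],"hand":0},{"linear":[0.061,0.067,0.0],"rot":[0.0,0.0,0.0],"hand":0},{"linear":[0.042,0.081,0.0],"rot":[0.0,0.0,0.0],"hand":0},{"linear":[0.02,0.089,0.0],"rot":[0.0,0.0,0.0],"hand":0},{"linear":[-0.004,0.092,0.0],"rot":[0.0,0.0,0.0],"hand":0},{"linear":[-0.028,0.087,0.0],"rot":[0.0,0.0,0.0],"hand":0}]
end [0.4294 0.2523 0.26  ] 114.1
```

{"op": "play_rows", "data": {
  "series": [
    {"linear": [-0.024,0.202,0.003],"rot": [0,0,0],"hand": 0},
    {"linear": [-0.022,0.203,0.003],"rot": [0,0,0],"hand": 0},
    {"linear": [0.0,0.0,0.0],"rot": [0.0,0.0,0.0],"hand": 0},
    {"linear": [0.0,0.0,0.0],"rot": [0.0,0.0,0.0],"hand": 0},
    {"linear": [0.0,0.0,0.2],"rot": [0.0,0.0,0.0],"hand": 0},
    {"linear": [0.0,0.0,0.2],"rot": [0.0,0.0,0.0],"hand": 0},
    {"linear": [0.0,0.0,0.2],"rot": [0.0,0.0,0.0],"hand": 0},
    {"linear": [0.0,0.0,0.2],"rot": [0.0,0.0,0.0],"hand": 0},
    {"linear": [0.0,0.0,0.2],"rot": [0.0,0.0,0.0],"hand": 0},
    {"linear": [0.0,0.0,0.2],"rot": [0.0,0.0,0.0],"hand": 0}
  ]
}}

```text
clock: 4.65
ee_pos: [0.4661, 0.2242, 0.259]
orientation: [[-0.406, 0.914, 0.001], [0.914, 0.406, -0.0], [-0.0, 0.0, -1.0]]
force: [0.2, -0.4, -0.2]
opening: -0.001
```

{"op": "play_rows", "data": {
  "series": [
    {"linear": [-0.091,-0.004,0.0],"rot": [0.0,0.0,0.0],"hand": 0},
    {"linear": [-0.087,-0.028,0.0],"rot": [0.0,0.0,0.0],"hand": 0},
    {"linear": [-0.077,-0.049,0.0],"rot": [0.0,0.0,0.0],"hand": 0},
    {"linear": [-0.062,-0.067,0.0],"rot": [0.0,0.0,0.0],"hand": 0},
    {"linear": [-0.042,-0.082,0.0],"rot": [0.0,0.0,0.0],"hand": 0},
    {"linear": [-0.02,-0.089,0.0],"rot": [0.0,0.0,0.0],"hand": 0},
    {"linear": [0.005,-0.091,0.0],"rot": [0.0,0.0,0.0],"hand": 0},
    {"linear": [0.027,-0.087,0.0],"rot": [0.0,0.0,0.0],"hand": 0},
    {"linear": [0.049,-0.077,0.0],"rot": [0.0,0.0,0.0],"hand": 0},
    {"linear": [0.068,-0.062,0.0],"rot": [0.0,0.0,0.0],"hand": 0}
  ]
}}

```text
clock: 5.9
ee_pos: [0.4095, 0.1677, 0.2612]
orientation: [[-0.404, 0.915, 0.005], [0.915, 0.404, 0.001], [-0.001, 0.005, -1.0]]
force: [10.8, -3.2, -3.4]
opening: 0.002
```

Run:
```python
from h import *
o=bot.observe(); print(np.array(o['ee_pos']).round(4),np.array(o['joints']).round(1),o['force'],o['torque'],o['clock'])
print(0.4286+.042*np.cos(np.radians(-121)),.2103+.042*np.sin(np.radians(-121)))
snap('wrist','wr2.png')
```

```text
[0.4095 0.1677 0.2612] [  6.7  19.2 -42.5 126.3  20.1  40.8 -25.8] [10.78431924 -3.18837078 -3.38963883] [-0.56974205 -2.33068161 -0.05032824] 5.9
0.4069684008537777 0.17429897337051126
```

View pics/wr2.png

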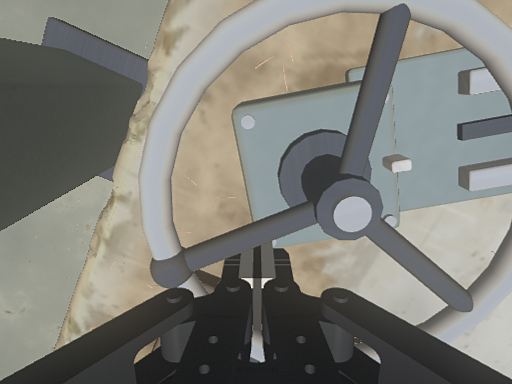

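Run:
```python
from h import *
c=np.array([.4286,.2103]); s=cur()
def pt(a,z,r=.042): a=np.radians(a); return (c[0]+r*np.cos(a),c[1]+r*np.sin(a),z,114.1)
rows([pt(-114-15*(k+1),.260,.0455-.0035*min(1,(k+1)/4)) for k in range(10)],0,start=s)
```

```text
[{"linear":[0.082,-0.033,0.008],"rot":[0.0,0.0,-0.001],"hand":0},{"linear":[0.093,-0.025,0.0],"rot":[0.0,0.0,0.0],"hand":0},{"linear":[0.095,0.0,0.0],"rot":[0.0,0.0,0.0],"hand":0},{"linear":[0.089,0.024,0.0],"rot":[0.0,0.0,0.0],"hand":0},{"linear":[0.083,0.039,0.0],"rot":[0.0,0.0,0.0],"hand":0},{"linear":[0.069,0.06,0.0],"rot":[0.0,0.0,0.0],"hand":0},{"linear":[0.052,0.075,0.0],"rot":[0.0,0.0,0.0],"hand":0},{"linear":[0.03,0.086,0.0],"rot":[0.0,0.0,0.0],"hand":0},{"linear":[0.007,0.091,0.0],"rot":[0.0,0.0,0.0],"hand":0},{"linear":[-0.016,0.09,0.0],"rot":[0.0,0.0,0.0],"hand":0}]
end [0.4242 0.2521 0.26  ] 114.06
```

{"op": "play_rows", "data": {
  "series": [
    {"linear": [0.082,-0.033,0.008],"rot": [0.0,0.0,0.0],"hand": 0},
    {"linear": [0.093,-0.025,0.0],"rot": [0.0,0.0,0.0],"hand": 0},
    {"linear": [0.095,0.0,0.0],"rot": [0.0,0.0,0.0],"hand": 0},
    {"linear": [0.089,0.024,0.0],"rot": [0.0,0.0,0.0],"hand": 0},
    {"linear": [0.083,0.039,0.0],"rot": [0.0,0.0,0.0],"hand": 0},
    {"linear": [0.069,0.06,0.0],"rot": [0.0,0.0,0.0],"hand": 0},
    {"linear": [0.052,0.075,0.0],"rot": [0.0,0.0,0.0],"hand": 0},
    {"linear": [0.03,0.086,0.0],"rot": [0.0,0.0,0.0],"hand": 0},
    {"linear": [0.007,0.091,0.0],"rot": [0.0,0.0,0.0],"hand": 0},
    {"linear": [-0.016,0.09,0.0],"rot": [0.0,0.0,0.0],"hand": 0}
  ]
}}

```text
clock: 7.2
ee_pos: [0.4233, 0.2509, 0.2585]
orientation: [[-0.405, 0.914, -0.003], [0.914, 0.405, -0.003], [-0.002, -0.004, -1.0]]
force: [-11.6, -3.4, -2.8]
opening: -0.001
```

Run:
```python
from h import *
o=bot.observe(); print(np.array(o['ee_pos']).round(4),np.array(o['joints']).round(1),o['force'],o['torque'],o['clock'])
P,c=wheelfit('wr3')
s=cur(); d=np.array(s[:2])-[.4286,.2103]; print(np.hypot(*d),np.degrees(np.arctan2(d[1],d[0])))
```

```text
[0.4233 0.2509 0.2585] [ -3.   23.9 -41.8 120.3  22.9  44.  -35.4] [-11.6398784   -3.42948631  -2.78519052] [-0.83606949  2.48301295 -0.1118501 ] 7.2
wheel [0.42675194 0.21540264] 0.07008823763110462 15571 0.11018576339077751
spoke phase mod120 -28.756379820821977 4598
0.04114791750629 95.33909261387221
```

View pics/wr3.png

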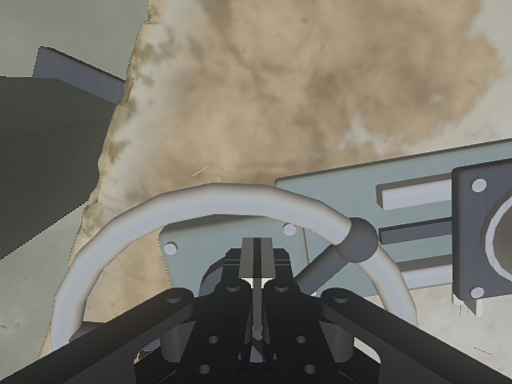

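Run:
```python
from h import *
s=cur()
P=cloud('wrist',np.load('pics/wr3.png.npy'));print(P[238,360],np.degrees(np.arctan2(P[238,360][1]-.2103,P[238,360][0]-.4286)))
rows(interp([(s[0]-.005,s[1],s[2],114.1),(s[0]-.005,s[1],.40,114.1),(.48,.24,.42,114.1),(.48,.24,.42,114.1)],[1,4,3,2],s),0)
```

```text
[0.44993949 0.2857846  0.11392921] 74.21440927022972
[{"linear":[0.017,-0.038,0.0],"rot":[-0.001,0.0,-0.001],"hand":0},{"linear":[0.0,0.0,-0.294],"rot":[0.0,0.0,0.0],"hand":0},{"linear":[-0.001,0.001,-0.295],"rot":[0.0,0.0,0.0],"hand":0},{"linear":[0.0,0.0,-0.294],"rot":[0.0,0.0,0.0],"hand":0},{"linear":[0.0,0.0,-0.295],"rot":[0.0,0.0,0.0],"hand":0},{"linear":[-0.097,0.14,-0.055],"rot":[0.0,0.0,0.0],"hand":0},{"linear":[-0.097,0.14,-0.055],"rot":[0.0,0.0,0.0],"hand":0},{"linear":[-0.097,0.14,-0.056],"rot":[0.0,0.0,0.0],"hand":0},{"linear":[0.0,0.0,0.0],"rot":[0.0,0.0,0.0],"hand":0},{"linear":[0.0,0.0,0.0],"rot":[0.0,0.0,0.0],"hand":0}]
end [0.48   0.2399 0.42  ] 114.05
```

Run:
```python
from h import *
c=np.array([.4286,.2103]); s=cur()
def pt(a,z,r=.042): a=np.radians(a); return (c[0]+r*np.cos(a),c[1]+r*np.sin(a),z,114.1)
path=[pt(95.3-8*(k+1),.260) for k in range(4)]
e=path[-1]
path+=[pt(67,.26),pt(67,.3),pt(67,.35),pt(67,.40),(.48,.24,.42,114.1),(.48,.24,.42,114.1)]
rows(path,0,start=s)
```

```text
[{"linear":[-0.012,0.048,-0.011],"rot":[0.0,0.0,-0.001],"hand":0},{"linear":[-0.025,0.042,0.0],"rot":[0.0,0.0,0.0],"hand":0},{"linear":[-0.031,0.038,0.0],"rot":[0.0,0.0,0.0],"hand":0},{"linear":[-0.035,0.033,0.0],"rot":[0.0,0.0,0.0],"hand":0},{"linear":[0.017,-0.015,0.0],"rot":[0.0,0.0,0.0],"hand":0},{"linear":[0.0,0.0,-0.333],"rot":[0.0,0.0,0.0],"hand":0},{"linear":[0.0,0.0,-0.417],"rot":[0.0,0.0,0.0],"hand":0},{"linear":[0.0,0.0,-0.417],"rot":[0.0,0.0,0.0],"hand":0},{"linear":[-0.187,0.236,-0.166],"rot":[0.0,0.0,0.0],"hand":0},{"linear":[0.0,0.0,0.0],"rot":[0.0,0.0,0.0],"hand":0}]
end [0.48 0.24 0.42] 114.05
```

{"op": "play_rows", "data": {
  "series": [
    {"linear": [-0.012,0.048,-0.011],"rot": [0.0,0.0,0.0],"hand": 0},
    {"linear": [-0.025,0.042,0.0],"rot": [0.0,0.0,0.0],"hand": 0},
    {"linear": [-0.031,0.038,0.0],"rot": [0.0,0.0,0.0],"hand": 0},
    {"linear": [-0.035,0.033,0.0],"rot": [0.0,0.0,0.0],"hand": 0},
    {"linear": [0.017,-0.015,0.0],"rot": [0.0,0.0,0.0],"hand": 0},
    {"linear": [0.0,0.0,-0.333],"rot": [0.0,0.0,0.0],"hand": 0},
    {"linear": [0.0,0.0,-0.417],"rot": [0.0,0.0,0.0],"hand": 0},
    {"linear": [0.0,0.0,-0.417],"rot": [0.0,0.0,0.0],"hand": 0},
    {"linear": [-0.187,0.236,-0.166],"rot": [0.0,0.0,0.0],"hand": 0},
    {"linear": [0.0,0.0,0.0],"rot": [0.0,0.0,0.0],"hand": 0}
  ]
}}

```text
clock: 8.5
ee_pos: [0.4815, 0.2396, 0.4221]
orientation: [[-0.403, 0.915, 0.004], [0.915, 0.403, 0.001], [-0.001, 0.004, -1.0]]
force: [-0.3, 0.2, -0.7]
opening: -0.001
```

```bash
cat >> h.py <<'E'
def look(fn):
    o=bot.observe(); print(np.array(o['ee_pos']).round(4),'yaw',round(yawof(np.array(o['orientation'])),1),'j',np.array(o['joints']).round(1),'F',np.array(o['force']).round(1),o['clock'])
E
python3 - <<'E'
from h import *
np.set_printoptions(precision=4,suppress=True)
look(0)
P,c=wheelfit('wr4')
s=np.array([.4286,.2103])+.16*np.array([np.cos(.592),np.sin(.592)])
sc,R,n,z=circ(P,s+[.01,.005],.018,.042,.08,.094); print('seat',sc,R,n,z)
d=sc-c; print(np.hypot(*d),np.degrees(np.arctan2(d[1],d[0])))
for t in ['seat','load_mark']:
  for r in bot.spot_point(t,'wrist')[:3]: print(t,r,P[int(r['centre'][0]),int(r['centre'][1])])
E
```

```text
[0.4815 0.2396 0.4221] yaw 113.7 j [  5.8  15.6 -45.9 106.4  12.6  62.9 -21.1] F [-0.3  0.2 -0.7] 8.5
wheel [0.4293 0.2109] 0.07291373519851378 7800 0.11000951029454871
spoke phase mod120 43.15007637753968 1536
seat [0.5647 0.3016] 0.02814526666329325 1013 0.08666025906568259
0.16294375278153847 33.8255228880041
seat {'centre': [145.1, 372.3], 'p': 0.81} [0.5839 0.3024 0.0452]
load_mark {'centre': [195.1, 350.0], 'p': 0.64} [0.5986 0.2413 0.0212]
```

View pics/wr4.png

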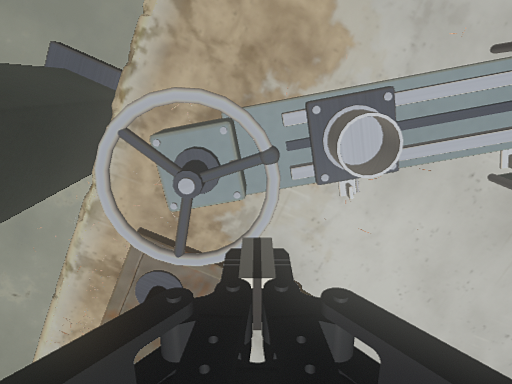

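```bash
python3 - <<'E'
import cv2
im=cv2.imread('pics/wr4.png')
a=im[70:220,270:420]; b=im[80:230,90:300]
cv2.imwrite('pics/z4.png',cv2.resize(a,None,fx=4,fy=4,interpolation=cv2.INTER_CUBIC))
E
python3 - <<'E'
from h import *
np.set_printoptions(precision=4,suppress=True)
# carriage plate fit: z .034-.042
P=cloud('wrist',np.load('pics/wr4.png.npy'))
c=np.array([.4290,.2106])
m=(P[...,2]>.033)&(P[...,2]<.043)&(np.hypot(P[...,0]-.563,P[...,1]-.301)<.075)
m=cv2.morphologyEx(m.astype(np.uint8),cv2.MORPH_OPEN,np.ones((3,3)))>0
q=P[m][:,:2]; rect=cv2.minAreaRect(q.astype(np.float32)); print(rect,m.sum())
d=np.array(rect[0])-c; print(np.hypot(*d),np.degrees(np.arctan2(d[1],d[0])))
# bed direction: points z .003-.03 beyond
E
```

```text
((0.5606703758239746, 0.3022075593471527), (0.08925779163837433, 0.08955640345811844), 34.27368927001953) 4895
0.16040272067258968 34.82764901922353
```

View pics/z4.png

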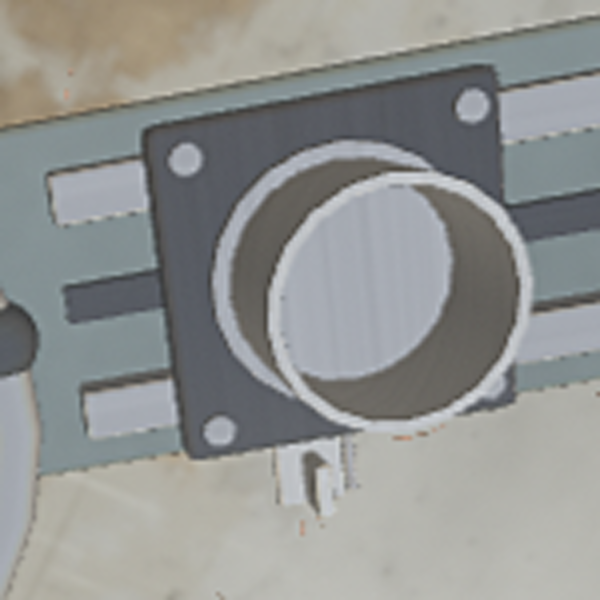

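Run:
```python
from h import *
np.set_printoptions(precision=4,suppress=True)
cal=bot.get_calibration('wrist')
d=np.load('pics/wr4.png.npy')
P=cloud('wrist',d,cal)
# rails
rel=P[...,:2]-np.array([.4290,.2106])
z=P[...,2]
print(np.histogram(z[(np.hypot(rel[...,0],rel[...,1])>.2)&(np.hypot(rel[...,0],rel[...,1])<.3)],bins=np.arange(-.01,.06,.003)))
for lo,hi in [(.02,.032)]:
    m=((z>lo)&(z<hi)).astype(np.uint8)
    n,lab,st,ce=cv2.connectedComponentsWithStats(m)
    for i in range(1,n):
        if st[i,4]>250:
            q=P[lab==i][:,:2]; u,s,v=np.linalg.svd(q-q.mean(0),full_matrices=False); print(st[i],q.mean(0),s[:2]/np.sqrt(len(q)),np.degrees(np.arctan2(v[0,1],v[0,0]))%180)
# bed: all points of z .005-.032 with max perpendicular edge
t=np.radians(34); ax=np.array([np.cos(t),np.sin(t)]); ay=np.array([-ax[1],ax[0]])
a=rel@ax; b=rel@ay
for sgn in (1,-1):
    pts=[]
    for k in np.arange(.07,.36,.005):
        m=(a>k)&(a<k+.005)&(z>.007)&(z<.03)&(abs(b)<.06)
        if m.sum()>5: pts.append((k,(sgn*b[m]).max()))
    pts=np.array(pts); 
    f=np.polyfit(pts[:,0],sgn*pts[:,1],1)
    res=sgn*pts[:,1]-np.polyval(f,pts[:,0]); ok=abs(res)<.003; f=np.polyfit(pts[ok,0],sgn*pts[ok,1],1); print(34+np.degrees(np.arctan(f[0])),f,ok.sum(),len(pts))
```

```text
(array([   97,  1523, 20091,  2000,    20,   547,  3873,   233,  1044,
         272,  1170,  1088,     2,     7,   125,   143,    31,     0,
           0,     0,     9,    38,    40]), array([-0.01 , -0.007, -0.004, -0.001,  0.002,  0.005,  0.008,  0.011,
        0.014,  0.017,  0.02 ,  0.023,  0.026,  0.029,  0.032,  0.035,
        0.038,  0.041,  0.044,  0.047,  0.05 ,  0.053,  0.056,  0.059]))
[ 395   71  117   35 1631] [0.6338 0.3886] [0.0345 0.004 ] 34.3006767740691
[282 101  26  26 345] [0.4972 0.2957] [0.0077 0.0044] 38.25267336204689
[ 398  129  114   32 1439] [0.6692 0.3404] [0.0344 0.0041] 34.380239022865084
[290 163  26  17 299] [0.5306 0.2461] [0.0075 0.0041] 35.190695661722
[134 270  49  34 828] [0.4267 0.0432] [0.0163 0.0083] 45.50703010890297
34.17001933907389 [0.003  0.0515] 45 55
36.05749358532378 [ 0.0359 -0.0578] 4 55
```

```bash
cat >> h.py <<'E'
WC=np.array([.4290,.2106])
def pt(a,z,r=.042,yaw=114.1): a=np.radians(a); return (WC[0]+r*np.cos(a),WC[1]+r*np.sin(a),z,yaw)
E
python3 - <<'E'
from h import *
p=[pt(85,.37),pt(85,.315),pt(85,.26),pt(75,.26),pt(67,.26),pt(60,.26),pt(56,.26),pt(53.5,.26),pt(53.5,.26),pt(60,.26)]
p+=[pt(60,.3),pt(60,.35),pt(60,.40),(.48,.24,.42,114.1)]+[(.48,.24,.42,114.1)]*6
rows(p,0)
E
```

```text
[{"linear":[0.246,-0.313,0.414],"rot":[0.0,0.0,-0.001],"hand":0},{"linear":[0.0,0.001,0.458],"rot":[0.0,0.0,0.0],"hand":0},{"linear":[0.0,0.0,0.458],"rot":[0.0,0.0,0.0],"hand":0},{"linear":[-0.035,0.05,0.0],"rot":[0.0,0.0,0.0],"hand":0},{"linear":[-0.033,0.036,0.0],"rot":[0.0,0.0,0.0],"hand":0},{"linear":[-0.033,0.027,0.0],"rot":[0.0,0.0,0.0],"hand":0},{"linear":[-0.02,0.013,0.0],"rot":[0.0,0.0,0.0],"hand":0},{"linear":[-0.013,0.008,0.0],"rot":[0.0,0.0,0.0],"hand":0},{"linear":[0.0,0.0,0.0],"rot":[0.0,0.0,0.0],"hand":0},{"linear":[0.033,-0.021,0.0],"rot":[0.0,0.0,0.0],"hand":0}]
[{"linear":[0.0,0.0,-0.333],"rot":[0.0,0.0,0.0],"hand":0},{"linear":[0.0,0.0,-0.417],"rot":[0.0,0.0,0.0],"hand":0},{"linear":[0.0,0.0,-0.416],"rot":[0.0,0.0,0.0],"hand":0},{"linear":[-0.155,0.204,-0.167],"rot":[0.0,0.0,0.0],"hand":0},{"linear":[0.0,0.0,0.0],"rot":[0.0,0.0,0.0],"hand":0},{"linear":[0.0,0.0,0.0],"rot":[0.0,0.0,0.0],"hand":0},{"linear":[0.0,0.0,0.0],"rot":[0.0,0.0,0.0],"hand":0},{"linear":[0.0,0.0,0.0],"rot":[0.0,0.0,0.0],"hand":0},{"linear":[0.0,0.0,0.0],"rot":[0.0,0.0,0.0],"hand":0},{"linear":[0.0,0.0,0.0],"rot":[0.0,0.0,0.0],"hand":0}]
end [0.48 0.24 0.42] 114.11
```

```bash
sed -i 's/if abs(l).max()>.52 or/if np.linalg.norm(l)>.5 or/' h.py
python3 - <<'E'
from h import *
p=[pt(85,.41),pt(85,.355),pt(85,.305),pt(85,.26),pt(70,.26),pt(62,.26),pt(57,.26),pt(53.5,.26),pt(53.5,.26),pt(60,.26)]
rows(p,0)
E
```

```text
[{"linear":[0.245,-0.313,0.08],"rot":[0.0,0.0,-0.001],"hand":0},{"linear":[0.001,0.0,0.459],"rot":[0.0,0.0,0.0],"hand":0},{"linear":[0.0,0.001,0.416],"rot":[0.0,0.0,0.0],"hand":0},{"linear":[0.0,0.0,0.375],"rot":[0.0,0.0,0.0],"hand":0},{"linear":[-0.055,0.073,0.0],"rot":[0.0,0.0,0.0],"hand":0},{"linear":[-0.036,0.033,0.0],"rot":[0.0,0.0,0.0],"hand":0},{"linear":[-0.025,0.017,0.0],"rot":[0.0,0.0,0.0],"hand":0},{"linear":[-0.018,0.011,0.0],"rot":[0.0,0.0,0.0],"hand":0},{"linear":[0.0,0.0,0.0],"rot":[0.0,0.0,0.0],"hand":0},{"linear":[0.033,-0.021,0.0],"rot":[0.0,0.0,0.0],"hand":0}]
end [0.45  0.247 0.26 ] 114.11
```

{"op": "play_rows", "data": {
  "series": [
    {"linear": [0.245,-0.313,0.08],"rot": [0,0,0],"hand": 0},
    {"linear": [0.001,0.0,0.459],"rot": [0.0,0.0,0.0],"hand": 0},
    {"linear": [0.0,0.001,0.416],"rot": [0.0,0.0,0.0],"hand": 0},
    {"linear": [0.0,0.0,0.375],"rot": [0.0,0.0,0.0],"hand": 0},
    {"linear": [-0.055,0.073,0.0],"rot": [0.0,0.0,0.0],"hand": 0},
    {"linear": [-0.036,0.033,0.0],"rot": [0.0,0.0,0.0],"hand": 0},
    {"linear": [-0.025,0.017,0.0],"rot": [0.0,0.0,0.0],"hand": 0},
    {"linear": [-0.018,0.011,0.0],"rot": [0.0,0.0,0.0],"hand": 0},
    {"linear": [0.0,0.0,0.0],"rot": [0.0,0.0,0.0],"hand": 0},
    {"linear": [0.033,-0.021,0.0],"rot": [0.0,0.0,0.0],"hand": 0}
  ]
}}

```text
clock: 9.9
ee_pos: [0.4514, 0.2473, 0.2621]
orientation: [[-0.405, 0.914, 0.003], [0.914, 0.405, 0.001], [-0.0, 0.003, -1.0]]
force: [1.0, -0.5, 0.2]
opening: -0.005
```

{"op": "play_rows", "data": {
  "series": [
    {"linear": [0.0,0.0,-0.333],"rot": [0.0,0.0,0.0],"hand": 0},
    {"linear": [0.0,0.0,-0.417],"rot": [0.0,0.0,0.0],"hand": 0},
    {"linear": [0.0,0.0,-0.416],"rot": [0.0,0.0,0.0],"hand": 0},
    {"linear": [-0.155,0.204,-0.167],"rot": [0.0,0.0,0.0],"hand": 0},
    {"linear": [0.0,0.0,0.0],"rot": [0.0,0.0,0.0],"hand": 0},
    {"linear": [0.0,0.0,0.0],"rot": [0.0,0.0,0.0],"hand": 0},
    {"linear": [0.0,0.0,0.0],"rot": [0.0,0.0,0.0],"hand": 0},
    {"linear": [0.0,0.0,0.0],"rot": [0.0,0.0,0.0],"hand": 0},
    {"linear": [0.0,0.0,0.0],"rot": [0.0,0.0,0.0],"hand": 0},
    {"linear": [0.0,0.0,0.0],"rot": [0.0,0.0,0.0],"hand": 0}
  ]
}}

```text
clock: 11.15
ee_pos: [0.4804, 0.2401, 0.4199]
orientation: [[-0.406, 0.914, -0.0], [0.914, 0.406, 0.0], [0.0, -0.0, -1.0]]
force: [1.5, -0.7, 1.0]
opening: -0.0
```

```bash
cat >> h.py <<'E'
def measure(fn):
    look(0)
    P,c=wheelfit(fn)
    s=WC+.16*np.array([np.cos(.597),np.sin(.597)])
    sc,R,n,z=circ(P,s,.018,.042,.08,.094); d=sc-c; print('seat',sc,R,n,z,np.hypot(*d),np.degrees(np.arctan2(d[1],d[0])))
    m=(P[...,2]>.033)&(P[...,2]<.043)&(np.hypot(P[...,0]-s[0],P[...,1]-s[1])<.075)
    m=cv2.morphologyEx(m.astype(np.uint8),cv2.MORPH_OPEN,np.ones((3,3)))>0
    rect=cv2.minAreaRect(P[m][:,:2].astype(np.float32)); d=np.array(rect[0])-c; print('plate',rect,np.hypot(*d))
    m=((P[...,2]>.02)&(P[...,2]<.032)).astype(np.uint8)
    n,lab,st,ce=cv2.connectedComponentsWithStats(m)
    for i in range(1,n):
        if st[i,4]>800:
            q=P[lab==i][:,:2]; u,sv,v=np.linalg.svd(q-q.mean(0),full_matrices=False); print('rail',np.degrees(np.arctan2(v[0,1],v[0,0]))%180)
    im=cv2.imread(f'pics/{fn}.png'); cv2.imwrite(f'pics/{fn}z.png',cv2.resize(im[70:220,90:420],None,fx=2.4,fy=2.4,interpolation=cv2.INTER_CUBIC))
    return P
E
python3 - <<'E'
from h import *
measure('wr5')
E
```

```text
[0.4804 0.2401 0.4199] yaw 113.9 j [  6.4  16.  -46.8 106.5  13.   63.  -21.3] F [ 1.5 -0.7  1. ] 11.15
wheel [0.42932129 0.21082675] 0.07291945896978405 7744 0.10999364811656999
spoke phase mod120 32.99818915060732 1545
seat [0.56022971 0.29859479] 0.028150397235677506 1025 0.08658855665166393 0.15760788408624177 33.840023521248256
plate ((0.5607758164405823, 0.29830172657966614), (0.08970113843679428, 0.09012842178344727), 34.06405258178711) 0.15789922305630288
rail 34.168550636144175
rail 34.30659989842772
rail 46.56105028523094
```

View pics/wr5z.png

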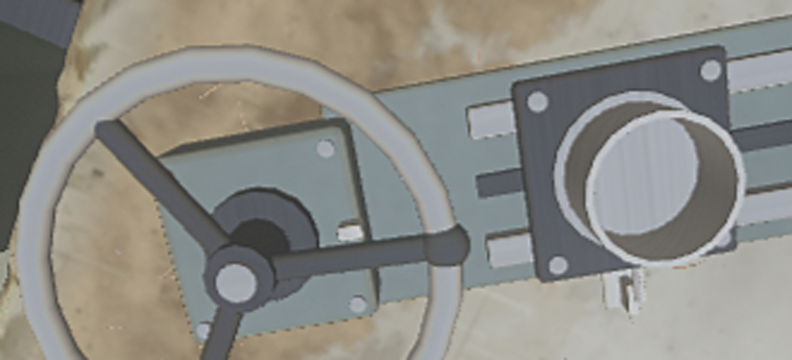

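Run:
```python
from h import *
rows(interp([(.45,.05,.41,114),(.437,-.205,.39,114),(.437,-.205,.39,114)],[4,5,1]),85)
```

```text
[{"linear":[-0.336,-0.219,0.021],"rot":[0.0,0.0,0.0],"hand":85},{"linear":[-0.337,-0.219,0.02],"rot":[0.0,0.0,0.0],"hand":85},{"linear":[-0.336,-0.218,0.021],"rot":[0.0,0.0,0.0],"hand":85},{"linear":[-0.336,-0.219,0.021],"rot":[0.0,0.0,0.0],"hand":85},{"linear":[-0.38,-0.192,0.033],"rot":[0.0,0.0,0.0],"hand":85},{"linear":[-0.38,-0.193,0.033],"rot":[0.0,0.0,0.0],"hand":85},{"linear":[-0.379,-0.192,0.034],"rot":[0.0,0.0,0.0],"hand":85},{"linear":[-0.38,-0.192,0.033],"rot":[0.0,0.0,0.0],"hand":85},{"linear":[-0.38,-0.192,0.033],"rot":[0.0,0.0,0.0],"hand":85},{"linear":[0.0,0.0,0.0],"rot":[0.0,0.0,0.0],"hand":85}]
end [ 0.4371 -0.205   0.39  ] 113.94
```

{"op": "play_rows", "data": {
  "series": [
    {"linear": [-0.336,-0.219,0.021],"rot": [0.0,0.0,0.0],"hand": 85},
    {"linear": [-0.337,-0.219,0.02],"rot": [0.0,0.0,0.0],"hand": 85},
    {"linear": [-0.336,-0.218,0.021],"rot": [0.0,0.0,0.0],"hand": 85},
    {"linear": [-0.336,-0.219,0.021],"rot": [0.0,0.0,0.0],"hand": 85},
    {"linear": [-0.38,-0.192,0.033],"rot": [0.0,0.0,0.0],"hand": 85},
    {"linear": [-0.38,-0.193,0.033],"rot": [0.0,0.0,0.0],"hand": 85},
    {"linear": [-0.379,-0.192,0.034],"rot": [0.0,0.0,0.0],"hand": 85},
    {"linear": [-0.38,-0.192,0.033],"rot": [0.0,0.0,0.0],"hand": 85},
    {"linear": [-0.38,-0.192,0.033],"rot": [0.0,0.0,0.0],"hand": 85},
    {"linear": [0.0,0.0,0.0],"rot": [0.0,0.0,0.0],"hand": 85}
  ]
}}

```text
clock: 12.45
ee_pos: [0.4363, -0.2085, 0.3895]
orientation: [[-0.401, 0.916, -0.001], [0.916, 0.401, 0.0], [0.0, -0.001, -1.0]]
force: [0.0, 0.8, 0.8]
opening: 0.996
```

```bash
cat >> h.py <<'E'
def cupfit(fn,c0s,zr=(.06,.078)):
    look(0); cal=bot.get_calibration('wrist'); im,d=snap('wrist',fn+'.png'); P=cloud('wrist',d,cal)
    for c0 in c0s: print('cup',circ(P,c0,.02,.042,*zr))
    return P
E
python3 - <<'E'
from h import *
P=cupfit('wr6',[(.435,-.216),(.423,-.355)])
E
```

```text
[ 0.4363 -0.2085  0.3895] yaw 113.6 j [ 44.9   9.4 -29.6 115.4   5.6  56.5  36.2] F [0.  0.8 0.8] 12.45
cup (array([ 0.43461723, -0.21730355]), np.float64(0.02807771374810516), np.int64(999), np.float64(0.06838762180838))
cup (array([ 0.42347277, -0.35604228]), np.float64(0.028199366075049706), np.int64(1147), np.float64(0.06714796257871729))
```

View pics/wr6.png

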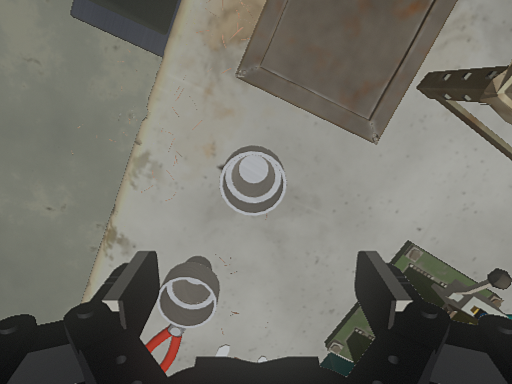

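Run:
```python
from h import *
x,y=.4346,-.2173
rows(interp([(x,y,.37,114),(x,y,.205,114),(x,y,.205,114)],[2,6,2]),[85]*8+[50]*2)
rows(interp([(x,y,.205,114),(x,y,.33,114),(.45,.0,.38,114)],[2,3,5],(x,y,.205,114)),50)
```

```text
[{"linear":[-0.038,-0.026,0.082],"rot":[0.0,0.0,-0.001],"hand":85},{"linear":[-0.038,-0.027,0.083],"rot":[0.0,0.0,0.0],"hand":85},{"linear":[0.0,0.0,0.229],"rot":[0.0,0.0,0.0],"hand":85},{"linear":[0.0,0.0,0.229],"rot":[0.0,0.0,0.0],"hand":85},{"linear":[0.0,0.0,0.229],"rot":[0.0,0.0,0.0],"hand":85},{"linear":[0.0,0.0,0.229],"rot":[0.0,0.0,0.0],"hand":85},{"linear":[0.0,0.0,0.229],"rot":[0.0,0.0,0.0],"hand":85},{"linear":[-0.001,0.0,0.23],"rot":[0.0,0.0,0.0],"hand":85},{"linear":[0.0,0.0,0.0],"rot":[0.0,0.0,0.0],"hand":50},{"linear":[0.0,0.0,0.0],"rot":[0.0,0.0,0.0],"hand":50}]
end [ 0.4346 -0.2174  0.2049] 113.95
TOO BIG 0 [-0.077 -0.052  1.54 ] [-0.    -0.    -0.001]
[{"linear":[-0.077,-0.052,1.54],"rot":[0.0,0.0,-0.001],"hand":50},{"linear":[0.0,0.0,0.0],"rot":[0.0,0.0,0.0],"hand":50},{"linear":[0.001,-0.001,-0.348],"rot":[0.0,0.0,0.0],"hand":50},{"linear":[0.0,0.0,-0.347],"rot":[0.0,0.0,0.0],"hand":50},{"linear":[0.0,0.0,-0.347],"rot":[0.0,0.0,0.0],"hand":50},{"linear":[0.321,0.171,-0.083],"rot":[0.0,0.0,0.0],"hand":50},{"linear":[0.32,0.17,-0.083],"rot":[0.0,0.0,0.0],"hand":50},{"linear":[0.321,0.171,-0.084],"rot":[0.0,0.0,0.0],"hand":50},{"linear":[0.321,0.17,-0.083],"rot":[0.0,0.0,0.0],"hand":50},{"linear":[0.32,0.171,-0.083],"rot":[0.0,0.0,0.0],"hand":50}]
end [ 0.4501 -0.      0.38  ] 113.95
```

{"op": "play_rows", "data": {
  "series": [
    {"linear": [-0.038,-0.026,0.082],"rot": [0,0,0],"hand": 85},
    {"linear": [-0.038,-0.027,0.083],"rot": [0.0,0.0,0.0],"hand": 85},
    {"linear": [0.0,0.0,0.229],"rot": [0.0,0.0,0.0],"hand": 85},
    {"linear": [0.0,0.0,0.229],"rot": [0.0,0.0,0.0],"hand": 85},
    {"linear": [0.0,0.0,0.229],"rot": [0.0,0.0,0.0],"hand": 85},
    {"linear": [0.0,0.0,0.229],"rot": [0.0,0.0,0.0],"hand": 85},
    {"linear": [0.0,0.0,0.229],"rot": [0.0,0.0,0.0],"hand": 85},
    {"linear": [0.0,0.0,0.23],"rot": [0.0,0.0,0.0],"hand": 85},
    {"linear": [0.0,0.0,0.0],"rot": [0.0,0.0,0.0],"hand": 50},
    {"linear": [0.0,0.0,0.0],"rot": [0.0,0.0,0.0],"hand": 50}
  ],
  "newtons": 40
}}

```text
clock: 13.75
ee_pos: [0.4352, -0.2158, 0.2058]
orientation: [[-0.406, 0.914, 0.0], [0.914, 0.406, 0.0], [-0.0, 0.0, -1.0]]
force: [-0.1, 0.4, -1.7]
opening: 0.703
```

Run:
```python
from h import *
look(0); snap('wrist','wr7.png')
```

```text
[ 0.4352 -0.2158  0.2058] yaw 114.0 j [ 39.4  25.4 -24.5 123.5  18.3  34.5  25.8] F [-0.1  0.4 -1.7] 13.75
```

View pics/wr7.png

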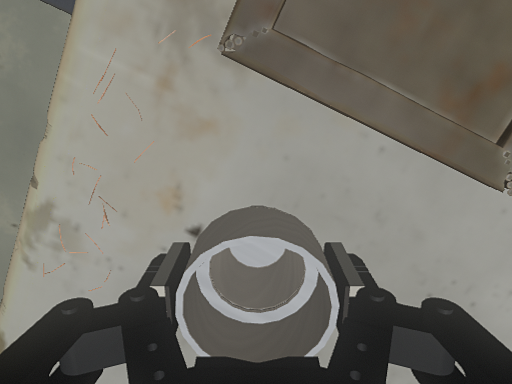

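Run:
```python
from h import *
x,y=.4352,-.2158
p=interp([(x,y,.33,114),(.45,.1,.38,114)],[3,7])
rows(p,50)
rows(interp([(.45,.17,.38,114),(.54,.285,.38,114),(.54,.285,.38,114)],[2,4,4],p[-1]),50,start=p[-1])
```

```text
[{"linear":[0.0,0.0,-0.344],"rot":[0.0,0.0,0.0],"hand":50},{"linear":[0.0,0.001,-0.344],"rot":[0.0,0.0,0.0],"hand":50},{"linear":[0.0,0.0,-0.344],"rot":[0.0,0.0,0.0],"hand":50},{"linear":[0.337,0.169,-0.06],"rot":[0.0,0.0,0.0],"hand":50},{"linear":[0.336,0.168,-0.06],"rot":[0.0,0.0,0.0],"hand":50},{"linear":[0.337,0.169,-0.059],"rot":[0.0,0.0,0.0],"hand":50},{"linear":[0.336,0.169,-0.06],"rot":[0.0,0.0,0.0],"hand":50},{"linear":[0.336,0.169,-0.06],"rot":[0.0,0.0,0.0],"hand":50},{"linear":[0.337,0.168,-0.059],"rot":[0.0,0.0,0.0],"hand":50},{"linear":[0.336,0.169,-0.06],"rot":[0.0,0.0,0.0],"hand":50}]
end [0.45 0.1  0.38] 113.95
[{"linear":[0.266,0.119,0.0],"rot":[0.0,0.0,0.0],"hand":50},{"linear":[0.267,0.118,0.0],"rot":[0.0,0.0,0.0],"hand":50},{"linear":[0.143,0.269,0.0],"rot":[0.0,0.0,0.0],"hand":50},{"linear":[0.142,0.269,0.0],"rot":[0.0,0.0,0.0],"hand":50},{"linear":[0.143,0.268,0.0],"rot":[0.0,0.0,0.0],"hand":50},{"linear":[0.142,0.269,0.0],"rot":[0.0,0.0,0.0],"hand":50},{"linear":[0.0,0.0,0.0],"rot":[0.0,0.0,0.0],"hand":50},{"linear":[0.0,0.0,0.0],"rot":[0.0,0.0,0.0],"hand":50},{"linear":[0.0,0.0,0.0],"rot":[0.0,0.0,0.0],"hand":50},{"linear":[0.0,0.0,0.0],"rot":[0.0,0.0,0.0],"hand":50}]
end [0.54  0.285 0.38 ] 114.0
```

{"op": "play_rows", "data": {
  "series": [
    {"linear": [0.0,0.0,-0.344],"rot": [0.0,0.0,0.0],"hand": 50},
    {"linear": [0.0,0.001,-0.344],"rot": [0.0,0.0,0.0],"hand": 50},
    {"linear": [0.0,0.0,-0.344],"rot": [0.0,0.0,0.0],"hand": 50},
    {"linear": [0.337,0.169,-0.06],"rot": [0.0,0.0,0.0],"hand": 50},
    {"linear": [0.336,0.168,-0.06],"rot": [0.0,0.0,0.0],"hand": 50},
    {"linear": [0.337,0.169,-0.059],"rot": [0.0,0.0,0.0],"hand": 50},
    {"linear": [0.336,0.169,-0.06],"rot": [0.0,0.0,0.0],"hand": 50},
    {"linear": [0.336,0.169,-0.06],"rot": [0.0,0.0,0.0],"hand": 50},
    {"linear": [0.337,0.168,-0.059],"rot": [0.0,0.0,0.0],"hand": 50},
    {"linear": [0.336,0.169,-0.06],"rot": [0.0,0.0,0.0],"hand": 50}
  ]
}}

```text
clock: 15.05
ee_pos: [0.4496, 0.1013, 0.3806]
orientation: [[-0.406, 0.914, 0.002], [0.914, 0.406, -0.001], [-0.001, 0.001, -1.0]]
force: [-0.0, -0.7, -2.2]
opening: 0.697
```

{"op": "play_rows", "data": {
  "series": [
    {"linear": [0.266,0.119,0.0],"rot": [0.0,0.0,0.0],"hand": 50},
    {"linear": [0.267,0.118,0.0],"rot": [0.0,0.0,0.0],"hand": 50},
    {"linear": [0.143,0.269,0.0],"rot": [0.0,0.0,0.0],"hand": 50},
    {"linear": [0.142,0.269,0.0],"rot": [0.0,0.0,0.0],"hand": 50},
    {"linear": [0.143,0.268,0.0],"rot": [0.0,0.0,0.0],"hand": 50},
    {"linear": [0.142,0.269,0.0],"rot": [0.0,0.0,0.0],"hand": 50},
    {"linear": [0.0,0.0,0.0],"rot": [0.0,0.0,0.0],"hand": 50},
    {"linear": [0.0,0.0,0.0],"rot": [0.0,0.0,0.0],"hand": 50},
    {"linear": [0.0,0.0,0.0],"rot": [0.0,0.0,0.0],"hand": 50},
    {"linear": [0.0,0.0,0.0],"rot": [0.0,0.0,0.0],"hand": 50}
  ]
}}

```text
clock: 16.3
ee_pos: [0.54, 0.284, 0.3797]
orientation: [[-0.405, 0.914, 0.001], [0.914, 0.405, -0.0], [-0.001, 0.0, -1.0]]
force: [-0.1, 0.9, -1.7]
opening: 0.702
```

Run:
```python
from h import *
look(0); P=cupfit('wr8',[(.561,.299)],(.08,.096))
R=np.array(bot.observe()['orientation']); p=np.array(bot.observe()['ee_pos'])
L=(P-p)@R  # tool frame
# cup in hand rim: tool z about 205-70=135 mm
print(np.histogram(L[...,2][(abs(L[...,0])<.05)&(abs(L[...,1])<.045)],bins=np.arange(.1,.22,.01)))
for zlo,zhi in [(.125,.145)]:
    m=(L[...,2]>zlo)&(L[...,2]<zhi)&(np.hypot(L[...,0],L[...,1])<.045)
    q=L[m]; print(q.min(0),q.max(0),m.sum()); print(fitc(q[:,0],q[:,1]))
```

```text
[0.54   0.284  0.3797] yaw 113.9 j [ -0.5  25.3 -43.4 100.   19.4  62.4 -26.4] F [-0.1  0.9 -1.7] 16.3
[0.54   0.284  0.3797] yaw 113.9 j [ -0.5  25.3 -43.4 100.   19.4  62.4 -26.4] F [-0.1  0.9 -1.7] 16.3
cup (array([0.56073091, 0.29906763]), np.float64(0.02803716233200252), np.int64(1131), np.float64(0.08691603994642108))
(array([1358, 3214, 1406, 6109, 5224, 4204, 4437, 1582, 1131, 1210,    7]), array([0.1 , 0.11, 0.12, 0.13, 0.14, 0.15, 0.16, 0.17, 0.18, 0.19, 0.2 ,
       0.21]))
[-0.03076854 -0.04451096  0.12501564] [0.02753098 0.04303718 0.1449971 ] 9361
(np.float64(-0.0002799659384750435), np.float64(-0.0009470943878256727), np.float64(0.02993350624068811))
```

View pics/wr8.png

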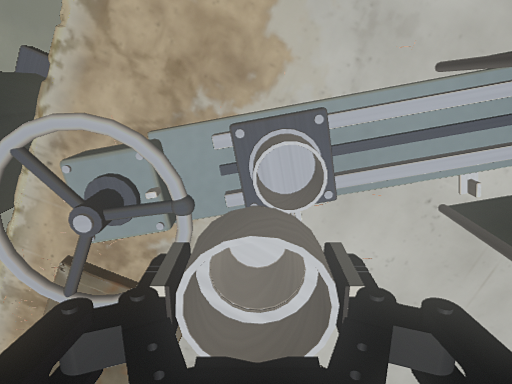

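Run:
```python
from h import *
x,y=.561,.2997
rows(interp([(x,y,.38,114),(x,y,.31,114),(x,y,.256,114),(x,y,.256,114)],[1,2,6,1]),50)
```

```text
[{"linear":[0.048,0.212,-0.003],"rot":[0.0,0.0,-0.001],"hand":50},{"linear":[0.0,0.0,0.292],"rot":[0.0,0.0,0.0],"hand":50},{"linear":[0.0,0.0,0.291],"rot":[0.0,0.0,0.0],"hand":50},{"linear":[0.0,0.0,0.075],"rot":[0.0,0.0,0.0],"hand":50},{"linear":[0.0,0.0,0.075],"rot":[0.0,0.0,0.0],"hand":50},{"linear":[0.0,0.0,0.075],"rot":[0.0,0.0,0.0],"hand":50},{"linear":[0.0,0.0,0.075],"rot":[0.0,0.0,0.0],"hand":50},{"linear":[0.0,0.0,0.075],"rot":[0.0,0.0,0.0],"hand":50},{"linear":[0.0,0.0,0.075],"rot":[0.0,0.0,0.0],"hand":50},{"linear":[0.0,0.0,0.0],"rot":[0.0,0.0,0.0],"hand":50}]
end [0.5611 0.2997 0.256 ] 114.08
```

{"op": "play_rows", "data": {
  "series": [
    {"linear": [0.048,0.212,-0.003],"rot": [0,0,0],"hand": 50},
    {"linear": [0.0,0.0,0.292],"rot": [0.0,0.0,0.0],"hand": 50},
    {"linear": [0.0,0.0,0.291],"rot": [0.0,0.0,0.0],"hand": 50},
    {"linear": [0.0,0.0,0.075],"rot": [0.0,0.0,0.0],"hand": 50},
    {"linear": [0.0,0.0,0.075],"rot": [0.0,0.0,0.0],"hand": 50},
    {"linear": [0.0,0.0,0.075],"rot": [0.0,0.0,0.0],"hand": 50},
    {"linear": [0.0,0.0,0.075],"rot": [0.0,0.0,0.0],"hand": 50},
    {"linear": [0.0,0.0,0.075],"rot": [0.0,0.0,0.0],"hand": 50},
    {"linear": [0.0,0.0,0.075],"rot": [0.0,0.0,0.0],"hand": 50},
    {"linear": [0.0,0.0,0.0],"rot": [0.0,0.0,0.0],"hand": 50}
  ]
}}

```text
clock: 17.6
ee_pos: [0.5613, 0.3004, 0.2551]
orientation: [[-0.406, 0.914, -0.0], [0.914, 0.406, 0.0], [0.0, 0.0, -1.0]]
force: [3.1, 0.7, -3.7]
opening: 0.7
```

{"op": "play_rows", "data": {
  "series": [
    {"linear": [0,0,0],"rot": [0,0,0],"hand": 85},
    {"linear": [0,0,0],"rot": [0,0,0],"hand": 85},
    {"linear": [0,0,0],"rot": [0,0,0],"hand": 85},
    {"linear": [0,0,-0.3],"rot": [0,0,0],"hand": 85},
    {"linear": [0,0,-0.35],"rot": [0,0,0],"hand": 85},
    {"linear": [0,0,-0.4],"rot": [0,0,0],"hand": 85},
    {"linear": [-0.2,-0.4,-0.18],"rot": [0,0,0],"hand": 85},
    {"linear": [-0.05,-0.22,0],"rot": [0,0,0],"hand": 85},
    {"linear": [0,0,0],"rot": [0,0,0],"hand": 85},
    {"linear": [0,0,0],"rot": [0,0,0],"hand": 85}
  ]
}}

```text
clock: 18.85
ee_pos: [0.5056, 0.2429, 0.4036]
orientation: [[-0.406, 0.914, 0.001], [0.914, 0.406, 0.0], [0.0, 0.001, -1.0]]
force: [0.2, 0.2, 0.4]
opening: 0.994
```

Run:
```python
from h import *
P=measure('wr9')
for z in [(.11,.125)]: print('cup1 rim',circ(P,(.561,.299),.02,.042,*z))
```

```text
[0.5056 0.2429 0.4036] yaw 113.9 j [  5.1  19.3 -45.5 104.8  15.5  62.3 -22.1] F [0.2 0.2 0.4] 18.85
wheel [0.4299509  0.21089603] 0.0729607420178858 9022 0.11000501749934974
spoke phase mod120 33.024725519097125 1771
seat [0.55858882 0.29813894] 0.025023092126428375 1580 0.08913274846174864 0.15543178350684267 34.145324326431556
plate ((0.560945451259613, 0.29843243956565857), (0.0898270532488823, 0.08995138108730316), 34.08320617675781) 0.15755061340485005
rail 34.11137439068071
rail 34.18855951470107
rail 170.2054286324936
cup1 rim (array([0.56055186, 0.29752891]), np.float64(0.028113397708763005), np.int64(1377), np.float64(0.11676531214807827))
```

View pics/wr9.png

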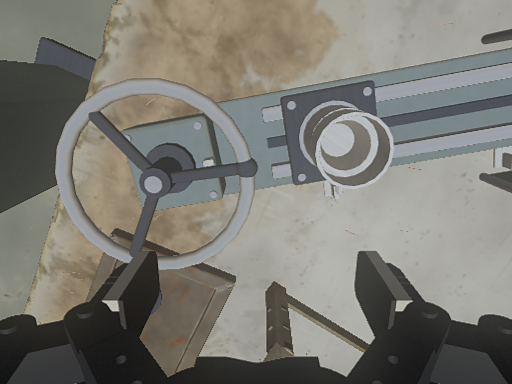

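Run:
```python
from h import *
rows(interp([(.45,.1,.395,114),(.43,-.27,.385,114)],[3,7]),85)
```

```text
[{"linear":[-0.3,-0.303,0.023],"rot":[0.0,0.0,0.0],"hand":85},{"linear":[-0.301,-0.302,0.023],"rot":[0.0,0.0,0.0],"hand":85},{"linear":[-0.3,-0.303,0.023],"rot":[0.0,0.0,0.0],"hand":85},{"linear":[-0.393,-0.2,0.012],"rot":[0.0,0.0,0.0],"hand":85},{"linear":[-0.393,-0.201,0.011],"rot":[0.0,0.0,0.0],"hand":85},{"linear":[-0.393,-0.2,0.012],"rot":[0.0,0.0,0.0],"hand":85},{"linear":[-0.393,-0.201,0.012],"rot":[0.0,0.0,0.0],"hand":85},{"linear":[-0.393,-0.2,0.011],"rot":[0.0,0.0,0.0],"hand":85},{"linear":[-0.393,-0.201,0.012],"rot":[0.0,0.0,0.0],"hand":85},{"linear":[-0.393,-0.2,0.012],"rot":[0.0,0.0,0.0],"hand":85}]
end [ 0.43  -0.27   0.385] 113.94
```

{"op": "play_rows", "data": {
  "series": [
    {"linear": [-0.3,-0.303,0.023],"rot": [0.0,0.0,0.0],"hand": 85},
    {"linear": [-0.301,-0.302,0.023],"rot": [0.0,0.0,0.0],"hand": 85},
    {"linear": [-0.3,-0.303,0.023],"rot": [0.0,0.0,0.0],"hand": 85},
    {"linear": [-0.393,-0.2,0.012],"rot": [0.0,0.0,0.0],"hand": 85},
    {"linear": [-0.393,-0.201,0.011],"rot": [0.0,0.0,0.0],"hand": 85},
    {"linear": [-0.393,-0.2,0.012],"rot": [0.0,0.0,0.0],"hand": 85},
    {"linear": [-0.393,-0.201,0.012],"rot": [0.0,0.0,0.0],"hand": 85},
    {"linear": [-0.393,-0.2,0.011],"rot": [0.0,0.0,0.0],"hand": 85},
    {"linear": [-0.393,-0.201,0.012],"rot": [0.0,0.0,0.0],"hand": 85},
    {"linear": [-0.393,-0.2,0.012],"rot": [0.0,0.0,0.0],"hand": 85}
  ]
}}

```text
clock: 20.15
ee_pos: [0.4301, -0.272, 0.3849]
orientation: [[-0.407, 0.914, 0.0], [0.914, 0.407, 0.0], [0.0, 0.0, -1.0]]
force: [1.9, 0.5, 1.2]
opening: 0.995
```

Run:
```python
from h import *
P=cupfit('wr10',[(.423,-.355)])
```

```text
[ 0.4301 -0.272   0.3849] yaw 114.0 j [ 49.6  12.1 -27.7 112.9   6.7  56.6  42.7] F [1.9 0.5 1.2] 20.15
cup (array([ 0.42335061, -0.35617591]), np.float64(0.028177658553823925), np.int64(1138), np.float64(0.06759375514616538))
```

View pics/wr10.png

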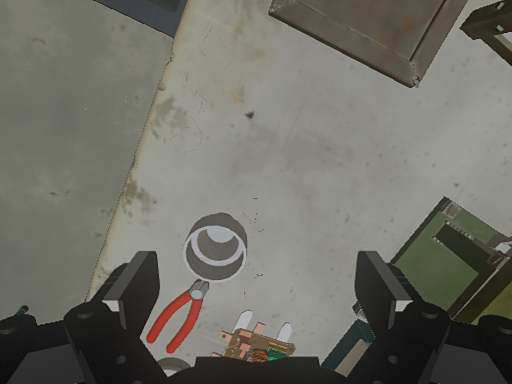

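Run:
```python
from h import *
x,y=.4234,-.3562
rows(interp([(x,y,.37,114),(x,y,.205,114),(x,y,.205,114)],[2,5,3]),[85]*7+[50]*3)
```

```text
[{"linear":[-0.287,-0.15,0.06],"rot":[0.0,0.0,-0.001],"hand":85},{"linear":[-0.287,-0.15,0.061],"rot":[0.0,0.0,-0.001],"hand":85},{"linear":[0.0,0.0,0.275],"rot":[0.0,0.0,0.0],"hand":85},{"linear":[0.0,0.0,0.275],"rot":[0.0,0.0,0.0],"hand":85},{"linear":[0.001,0.0,0.275],"rot":[0.0,0.0,0.0],"hand":85},{"linear":[0.0,0.001,0.275],"rot":[0.0,0.0,0.0],"hand":85},{"linear":[0.0,0.0,0.275],"rot":[0.0,0.0,0.0],"hand":85},{"linear":[0.0,0.0,0.0],"rot":[0.0,0.0,0.0],"hand":50},{"linear":[0.0,0.0,0.0],"rot":[0.0,0.0,0.0],"hand":50},{"linear":[0.0,0.0,0.0],"rot":[0.0,0.0,0.0],"hand":50}]
end [ 0.4234 -0.3562  0.205 ] 114.0
```

{"op": "play_rows", "data": {
  "series": [
    {"linear": [-0.287,-0.15,0.06],"rot": [0,0,0],"hand": 85},
    {"linear": [-0.287,-0.15,0.061],"rot": [0,0,0],"hand": 85},
    {"linear": [0.0,0.0,0.275],"rot": [0.0,0.0,0.0],"hand": 85},
    {"linear": [0.0,0.0,0.275],"rot": [0.0,0.0,0.0],"hand": 85},
    {"linear": [0.0,0.0,0.275],"rot": [0.0,0.0,0.0],"hand": 85},
    {"linear": [0.0,0.0,0.275],"rot": [0.0,0.0,0.0],"hand": 85},
    {"linear": [0.0,0.0,0.275],"rot": [0.0,0.0,0.0],"hand": 85},
    {"linear": [0.0,0.0,0.0],"rot": [0.0,0.0,0.0],"hand": 50},
    {"linear": [0.0,0.0,0.0],"rot": [0.0,0.0,0.0],"hand": 50},
    {"linear": [0.0,0.0,0.0],"rot": [0.0,0.0,0.0],"hand": 50}
  ],
  "newtons": 40
}}

```text
clock: 21.45
ee_pos: [0.4251, -0.3482, 0.2069]
orientation: [[-0.406, 0.914, 0.001], [0.914, 0.406, -0.001], [-0.002, 0.001, -1.0]]
force: [0.2, 0.6, -1.3]
opening: 0.685
```

Run:
```python
from h import *
look(0); s=cur()
p=interp([(s[0],s[1],.34,114),(.45,-.02,.40,114)],[3,7])
rows(p,50)
rows(interp([(.45,.17,.41,114),(.54,.285,.41,114),(.54,.285,.41,114)],[4,4,2],p[-1]),50,start=p[-1])
```

```text
[ 0.4251 -0.3482  0.2069] yaw 113.9 j [ 49.6  29.2 -21.1 115.6  16.6  37.9  41.8] F [ 0.2  0.6 -1.3] 21.45
[{"linear":[-0.001,0.0,-0.37],"rot":[0.0,0.0,0.0],"hand":50},{"linear":[0.0,0.001,-0.37],"rot":[0.0,0.0,0.0],"hand":50},{"linear":[-0.001,0.0,-0.37],"rot":[0.0,0.0,0.0],"hand":50},{"linear":[0.345,0.186,-0.071],"rot":[0.0,0.0,0.0],"hand":50},{"linear":[0.345,0.185,-0.072],"rot":[0.0,0.0,0.0],"hand":50},{"linear":[0.345,0.186,-0.072],"rot":[0.0,0.0,0.0],"hand":50},{"linear":[0.345,0.186,-0.072],"rot":[0.0,0.0,0.0],"hand":50},{"linear":[0.345,0.185,-0.071],"rot":[0.0,0.0,0.0],"hand":50},{"linear":[0.345,0.186,-0.072],"rot":[0.0,0.0,0.0],"hand":50},{"linear":[0.345,0.185,-0.072],"rot":[0.0,0.0,0.0],"hand":50}]
end [ 0.45   -0.0201  0.4   ] 113.93
[{"linear":[0.362,0.161,-0.021],"rot":[0.0,0.0,0.0],"hand":50},{"linear":[0.361,0.161,-0.021],"rot":[0.0,0.0,0.0],"hand":50},{"linear":[0.362,0.161,-0.02],"rot":[0.0,0.0,0.0],"hand":50},{"linear":[0.361,0.161,-0.021],"rot":[0.0,0.0,0.0],"hand":50},{"linear":[0.143,0.269,0.0],"rot":[0.0,0.0,0.0],"hand":50},{"linear":[0.143,0.268,0.0],"rot":[0.0,0.0,0.0],"hand":50},{"linear":[0.142,0.269,0.0],"rot":[0.0,0.0,0.0],"hand":50},{"linear":[0.143,0.269,0.0],"rot":[0.0,0.0,0.0],"hand":50},{"linear":[0.0,0.0,0.0],"rot":[0.0,0.0,0.0],"hand":50},{"linear":[0.0,0.0,0.0],"rot":[0.0,0.0,0.0],"hand":50}]
end [0.54  0.285 0.41 ] 114.0
```

Run:
```python
from h import *
look(0); cal=bot.get_calibration('wrist'); im,d=snap('wrist','wr11.png'); P=cloud('wrist',d,cal); print(circ(P,(.4234,-.3562),.02,.042,.06,.08)); print(bot.observe()['opening'])
```

```text
[ 0.4251 -0.3482  0.2069] yaw 113.9 j [ 49.6  29.2 -21.1 115.6  16.6  37.9  41.8] F [ 0.2  0.6 -1.3] 21.45
(array([ 0.42694485, -0.35382622]), np.float64(0.029664797179840073), np.int64(8591), np.float64(0.06895004139705178))
0.6930173305793286
```

View pics/wr11.png

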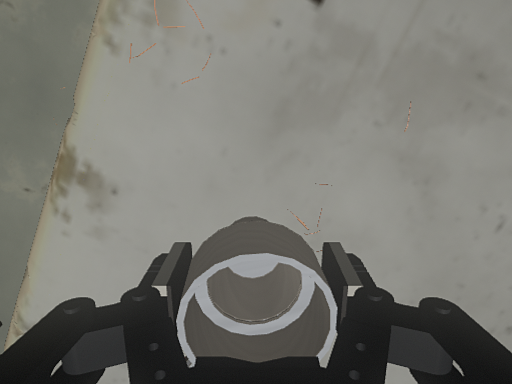

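{"op": "play_rows", "data": {
  "series": [
    {"linear": [0,0,0],"rot": [0,0,0],"hand": 85},
    {"linear": [0,0,0],"rot": [0,0,0],"hand": 85},
    {"linear": [0,0,0],"rot": [0,0,0],"hand": 85},
    {"linear": [-0.03,0,0.008],"rot": [0,0,0],"hand": 85},
    {"linear": [-0.03,0,0.008],"rot": [0,0,0],"hand": 85},
    {"linear": [0,0,0],"rot": [0,0,0],"hand": 85},
    {"linear": [0,0,0],"rot": [0,0,0],"hand": 50},
    {"linear": [0,0,0],"rot": [0,0,0],"hand": 50},
    {"linear": [0,0,0],"rot": [0,0,0],"hand": 50},
    {"linear": [0,0,0],"rot": [0,0,0],"hand": 50}
  ]
}}

```text
clock: 22.75
ee_pos: [0.4275, -0.3546, 0.204]
orientation: [[-0.406, 0.914, 0.0], [0.914, 0.406, -0.0], [-0.0, 0.0, -1.0]]
force: [-1.4, 0.7, 5.2]
opening: 0.688
```

Run:
```python
from h import *
look(0); cal=bot.get_calibration('wrist'); im,d=snap('wrist','wr12.png'); P=cloud('wrist',d,cal); s=cur()
p=interp([(s[0],s[1],.34,114),(.45,-.02,.40,114)],[3,7])
rows(p,50)
```

```text
[ 0.4275 -0.3546  0.204 ] yaw 113.9 j [ 49.8  29.9 -20.9 114.9  16.7  38.1  42.1] F [-1.4  0.7  5.2] 22.75
[{"linear":[0.0,0.0,-0.378],"rot":[0.0,0.0,0.0],"hand":50},{"linear":[0.0,0.0,-0.377],"rot":[0.0,0.0,0.0],"hand":50},{"linear":[0.0,0.0,-0.378],"rot":[0.0,0.0,0.0],"hand":50},{"linear":[0.353,0.186,-0.072],"rot":[0.0,0.0,0.0],"hand":50},{"linear":[0.353,0.186,-0.071],"rot":[0.0,0.0,0.0],"hand":50},{"linear":[0.353,0.186,-0.072],"rot":[0.0,0.0,0.0],"hand":50},{"linear":[0.353,0.186,-0.071],"rot":[0.0,0.0,0.0],"hand":50},{"linear":[0.353,0.186,-0.072],"rot":[0.0,0.0,0.0],"hand":50},{"linear":[0.354,0.186,-0.071],"rot":[0.0,0.0,0.0],"hand":50},{"linear":[0.353,0.186,-0.072],"rot":[0.0,0.0,0.0],"hand":50}]
end [ 0.45 -0.02  0.4 ] 113.93
```

View pics/wr12.png

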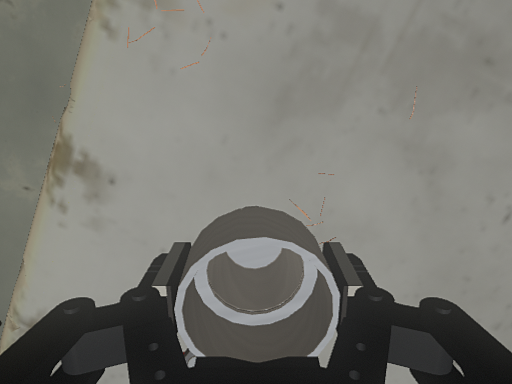

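{"op": "play_rows", "data": {
  "series": [
    {"linear": [0.0,0.0,-0.378],"rot": [0.0,0.0,0.0],"hand": 50},
    {"linear": [0.0,0.0,-0.377],"rot": [0.0,0.0,0.0],"hand": 50},
    {"linear": [0.0,0.0,-0.378],"rot": [0.0,0.0,0.0],"hand": 50},
    {"linear": [0.353,0.186,-0.072],"rot": [0.0,0.0,0.0],"hand": 50},
    {"linear": [0.353,0.186,-0.071],"rot": [0.0,0.0,0.0],"hand": 50},
    {"linear": [0.353,0.186,-0.072],"rot": [0.0,0.0,0.0],"hand": 50},
    {"linear": [0.353,0.186,-0.071],"rot": [0.0,0.0,0.0],"hand": 50},
    {"linear": [0.353,0.186,-0.072],"rot": [0.0,0.0,0.0],"hand": 50},
    {"linear": [0.354,0.186,-0.071],"rot": [0.0,0.0,0.0],"hand": 50},
    {"linear": [0.353,0.186,-0.072],"rot": [0.0,0.0,0.0],"hand": 50}
  ]
}}

```text
clock: 24.05
ee_pos: [0.4496, -0.0184, 0.4001]
orientation: [[-0.406, 0.914, 0.0], [0.914, 0.406, -0.0], [-0.0, -0.0, -1.0]]
force: [0.7, 0.4, -1.3]
opening: 0.688
```

{"op": "play_rows", "data": {
  "series": [
    {"linear": [0.362,0.161,-0.021],"rot": [0.0,0.0,0.0],"hand": 50},
    {"linear": [0.361,0.161,-0.021],"rot": [0.0,0.0,0.0],"hand": 50},
    {"linear": [0.362,0.161,-0.02],"rot": [0.0,0.0,0.0],"hand": 50},
    {"linear": [0.361,0.161,-0.021],"rot": [0.0,0.0,0.0],"hand": 50},
    {"linear": [0.143,0.269,0.0],"rot": [0.0,0.0,0.0],"hand": 50},
    {"linear": [0.143,0.268,0.0],"rot": [0.0,0.0,0.0],"hand": 50},
    {"linear": [0.142,0.269,0.0],"rot": [0.0,0.0,0.0],"hand": 50},
    {"linear": [0.143,0.269,0.0],"rot": [0.0,0.0,0.0],"hand": 50},
    {"linear": [0.0,0.0,0.0],"rot": [0.0,0.0,0.0],"hand": 50},
    {"linear": [0.0,0.0,0.0],"rot": [0.0,0.0,0.0],"hand": 50}
  ]
}}

```text
clock: 25.3
ee_pos: [0.54, 0.2847, 0.4094]
orientation: [[-0.406, 0.914, -0.001], [0.914, 0.406, -0.0], [-0.0, -0.001, -1.0]]
force: [-0.4, -0.8, -1.8]
opening: 0.685
```

Run:
```python
from h import *
P=cupfit('wr13',[(.561,.299)],(.11,.125))
x,y=.561,.2997
rows(interp([(x,y,.40,114),(x,y,.338,114),(x,y,.286,114),(x,y,.286,114)],[1,2,6,1]),50)
```

```text
[0.54   0.2847 0.4094] yaw 114.0 j [  1.4  24.3 -45.9  98.1  18.9  65.7 -25.9] F [-0.4 -0.8 -1.8] 25.3
cup (array([0.56085177, 0.29804629]), np.float64(0.028019165975731126), np.int64(1103), np.float64(0.11683639957628027))
[{"linear":[0.046,0.212,0.08],"rot":[0.0,0.0,0.0],"hand":50},{"linear":[0.0,0.0,0.258],"rot":[0.0,0.0,0.0],"hand":50},{"linear":[0.0,0.001,0.259],"rot":[0.0,0.0,0.0],"hand":50},{"linear":[0.0,0.0,0.072],"rot":[0.0,0.0,0.0],"hand":50},{"linear":[0.0,0.0,0.072],"rot":[0.0,0.0,0.0],"hand":50},{"linear":[0.0,0.0,0.072],"rot":[0.0,0.0,0.0],"hand":50},{"linear":[0.0,0.0,0.072],"rot":[0.0,0.0,0.0],"hand":50},{"linear":[0.0,0.0,0.073],"rot":[0.0,0.0,0.0],"hand":50},{"linear":[0.0,0.0,0.072],"rot":[0.0,0.0,0.0],"hand":50},{"linear":[0.0,0.0,0.0],"rot":[0.0,0.0,0.0],"hand":50}]
end [0.561  0.2997 0.286 ] 113.93
```

View pics/wr13.png

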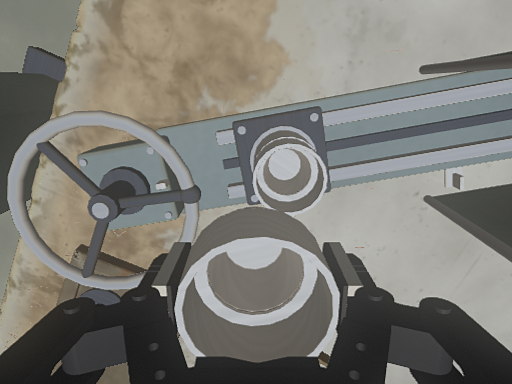

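{"op": "play_rows", "data": {
  "series": [
    {"linear": [0.046,0.212,0.08],"rot": [0.0,0.0,0.0],"hand": 50},
    {"linear": [0.0,0.0,0.258],"rot": [0.0,0.0,0.0],"hand": 50},
    {"linear": [0.0,0.001,0.259],"rot": [0.0,0.0,0.0],"hand": 50},
    {"linear": [0.0,0.0,0.072],"rot": [0.0,0.0,0.0],"hand": 50},
    {"linear": [0.0,0.0,0.072],"rot": [0.0,0.0,0.0],"hand": 50},
    {"linear": [0.0,0.0,0.072],"rot": [0.0,0.0,0.0],"hand": 50},
    {"linear": [0.0,0.0,0.072],"rot": [0.0,0.0,0.0],"hand": 50},
    {"linear": [0.0,0.0,0.073],"rot": [0.0,0.0,0.0],"hand": 50},
    {"linear": [0.0,0.0,0.085],"rot": [0.0,0.0,0.0],"hand": 50},
    {"linear": [0.0,0.0,0.0],"rot": [0.0,0.0,0.0],"hand": 50}
  ]
}}

```text
clock: 26.6
ee_pos: [0.5616, 0.3006, 0.2851]
orientation: [[-0.406, 0.914, 0.001], [0.914, 0.406, 0.0], [-0.0, 0.001, -1.0]]
force: [-2.7, -2.5, 16.2]
opening: 0.686
```

{"op": "play_rows", "data": {
  "series": [
    {"linear": [0,0,0],"rot": [0,0,0],"hand": 85},
    {"linear": [0,0,0],"rot": [0,0,0],"hand": 85},
    {"linear": [0,0,0],"rot": [0,0,0],"hand": 85},
    {"linear": [0,0,-0.3],"rot": [0,0,0],"hand": 85},
    {"linear": [0,0,-0.35],"rot": [0,0,0],"hand": 85},
    {"linear": [0,0,-0.35],"rot": [0,0,0],"hand": 85},
    {"linear": [-0.2,-0.4,0],"rot": [0,0,0],"hand": 85},
    {"linear": [-0.05,-0.22,0],"rot": [0,0,0],"hand": 85},
    {"linear": [0,0,0],"rot": [0,0,0],"hand": 85},
    {"linear": [0,0,0],"rot": [0,0,0],"hand": 85}
  ]
}}

```text
clock: 27.85
ee_pos: [0.506, 0.2429, 0.4048]
orientation: [[-0.405, 0.914, 0.001], [0.914, 0.405, 0.0], [0.0, 0.001, -1.0]]
force: [-0.1, -0.4, 0.5]
opening: 0.995
```

Run:
```python
from h import *
P=measure('wr14')
for z in [(.138,.16)]: print('cup2 rim',circ(P,(.561,.299),.02,.042,*z))
```

```text
[0.506  0.2429 0.4048] yaw 113.9 j [  6.6  19.7 -47.4 104.6  16.3  62.7 -22.8] F [-0.1 -0.4  0.5] 27.85
wheel [0.42997786 0.21087482] 0.07296825957226609 8978 0.11000029438154649
spoke phase mod120 33.0903094977506 1766
seat [0.55246282 0.30119225] 0.021794721542758574 587 0.08964887258401337 0.15218344703087888 36.40416163440948
plate ((0.5611085295677185, 0.2984021306037903), (0.09004752337932587, 0.09021686762571335), 34.194366455078125) 0.1576587513012855
rail 34.11418826557667
rail 34.090425177254616
rail 170.0957342681593
cup2 rim (array([0.55973733, 0.29751857]), np.float64(0.02808289913111681), np.int64(1958), np.float64(0.1459756454588558))
```

View pics/wr14.png

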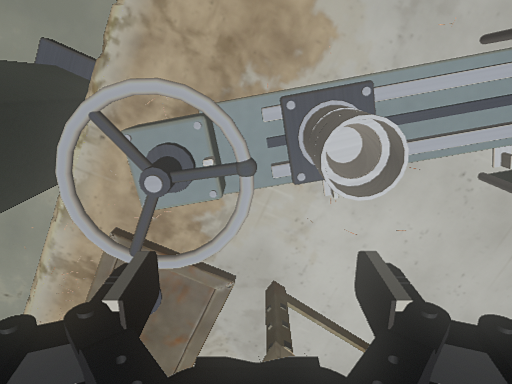

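Run:
```python
from h import *
P=cloud('wrist',np.load('pics/wr14.png.npy'))
c=np.array([.5597,.2975]); r=np.hypot(P[...,0]-c[0],P[...,1]-c[1]); m=(r>.026)&(r<.031)&(P[...,2]>.138)&(P[...,2]<.16)
q=P[m]; A=np.c_[q[:,:2]-c,np.ones(len(q))]; print(np.linalg.lstsq(A,q[:,2],rcond=None)[0])
P=cloud('wrist',np.load('pics/wr9.png.npy')); c=np.array([.5605,.2975]);r=np.hypot(P[...,0]-c[0],P[...,1]-c[1]); m=(r>.026)&(r<.031)&(P[...,2]>.11)&(P[...,2]<.13)
q=P[m]; A=np.c_[q[:,:2]-c,np.ones(len(q))]; print(np.linalg.lstsq(A,q[:,2],rcond=None)[0])
rows(interp([(.45,.1,.39,114),(.44,.04,.37,114),(.44,.04,.37,114)],[4,3,3]),85)
```

```text
[-0.01880759  0.00481197  0.14589329]
[-0.01591936  0.0028017   0.11751181]
[{"linear":[-0.225,-0.228,0.03],"rot":[0.0,0.0,0.0],"hand":85},{"linear":[-0.225,-0.228,0.031],"rot":[0.0,0.0,0.0],"hand":85},{"linear":[-0.225,-0.227,0.03],"rot":[0.0,0.0,0.0],"hand":85},{"linear":[-0.225,-0.228,0.031],"rot":[0.0,0.0,0.0],"hand":85},{"linear":[-0.141,-0.093,0.055],"rot":[0.0,0.0,0.0],"hand":85},{"linear":[-0.141,-0.093,0.055],"rot":[0.0,0.0,0.0],"hand":85},{"linear":[-0.142,-0.093,0.056],"rot":[0.0,0.0,0.0],"hand":85},{"linear":[0.0,0.0,0.0],"rot":[0.0,0.0,0.0],"hand":85},{"linear":[0.0,0.0,0.0],"rot":[0.0,0.0,0.0],"hand":85},{"linear":[0.0,0.0,0.0],"rot":[0.0,0.0,0.0],"hand":85}]
end [0.44 0.04 0.37] 113.94
```

Both rims level and at nested height. Now the lid.

{"op": "play_rows", "data": {
  "series": [
    {"linear": [-0.225,-0.228,0.03],"rot": [0.0,0.0,0.0],"hand": 85},
    {"linear": [-0.225,-0.228,0.031],"rot": [0.0,0.0,0.0],"hand": 85},
    {"linear": [-0.225,-0.227,0.03],"rot": [0.0,0.0,0.0],"hand": 85},
    {"linear": [-0.225,-0.228,0.031],"rot": [0.0,0.0,0.0],"hand": 85},
    {"linear": [-0.141,-0.093,0.055],"rot": [0.0,0.0,0.0],"hand": 85},
    {"linear": [-0.141,-0.093,0.055],"rot": [0.0,0.0,0.0],"hand": 85},
    {"linear": [-0.142,-0.093,0.056],"rot": [0.0,0.0,0.0],"hand": 85},
    {"linear": [0.0,0.0,0.0],"rot": [0.0,0.0,0.0],"hand": 85},
    {"linear": [0.0,0.0,0.0],"rot": [0.0,0.0,0.0],"hand": 85},
    {"linear": [0.0,0.0,0.0],"rot": [0.0,0.0,0.0],"hand": 85}
  ]
}}

```text
clock: 29.15
ee_pos: [0.4399, 0.0404, 0.3703]
orientation: [[-0.407, 0.914, 0.0], [0.914, 0.407, 0.001], [0.0, 0.001, -1.0]]
force: [-0.1, -0.7, -0.2]
opening: 0.992
```

Run:
```python
from h import *
look(0); cal=bot.get_calibration('wrist'); im,d=snap('wrist','wr15.png'); P=cloud('wrist',d,cal)
c=np.array([.44,.034])
for lo,hi,rm in [(.043,.056,.03),(.018,.026,.045)]:
    m=(P[...,2]>lo)&(P[...,2]<hi)&(np.hypot(P[...,0]-c[0],P[...,1]-c[1])<rm)
    q=P[m]; print(q.mean(0),cv2.minEnclosingCircle(q[:,:2].astype(np.float32)),m.sum())
r=bot.spot_point('lid','wrist'); print(r)
```

```text
[0.4399 0.0404 0.3703] yaw 114.0 j [ 28.7   8.4 -45.  120.6   7.3  53.6   3.7] F [-0.1 -0.7 -0.2] 29.15
[0.43896179 0.03314797 0.05142487] ((0.4391023516654968, 0.032260384410619736), 0.011887435801327229) 565
[0.43652481 0.03468642 0.02364019] ((0.43246933817863464, 0.039955541491508484), 0.04098929092288017) 2548
[]
```

View pics/wr15.png

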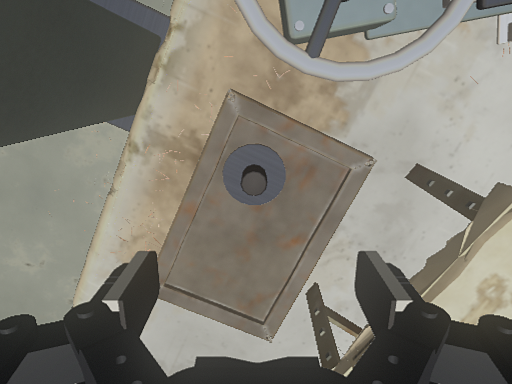

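Run:
```python
from h import *
x,y=.4390,.0328
rows(interp([(x,y,.35,114),(x,y,.35,114),(x,y,.200,114),(x,y,.2,114)],[1,1,5,3]),[60]*7+[10]*3)
```

```text
[{"linear":[-0.053,-0.03,0.168],"rot":[0.0,0.0,0.0],"hand":60},{"linear":[0.0,0.0,0.0],"rot":[0.0,0.0,0.0],"hand":60},{"linear":[0.0,0.0,0.25],"rot":[0.0,0.0,0.0],"hand":60},{"linear":[-0.001,0.0,0.25],"rot":[0.0,0.0,0.0],"hand":60},{"linear":[0.0,0.0,0.25],"rot":[0.0,0.0,0.0],"hand":60},{"linear":[0.0,-0.001,0.25],"rot":[0.0,0.0,0.0],"hand":60},{"linear":[0.0,0.0,0.25],"rot":[0.0,0.0,0.0],"hand":60},{"linear":[0.0,0.0,0.0],"rot":[0.0,0.0,0.0],"hand":10},{"linear":[0.0,0.0,0.0],"rot":[0.0,0.0,0.0],"hand":10},{"linear":[0.0,0.0,0.0],"rot":[0.0,0.0,0.0],"hand":10}]
end [0.439  0.0327 0.2   ] 113.99
```

{"op": "play_rows", "data": {
  "series": [
    {"linear": [-0.053,-0.03,0.168],"rot": [0.0,0.0,0.0],"hand": 60},
    {"linear": [0.0,0.0,0.0],"rot": [0.0,0.0,0.0],"hand": 60},
    {"linear": [0.0,0.0,0.25],"rot": [0.0,0.0,0.0],"hand": 60},
    {"linear": [0.0,0.0,0.25],"rot": [0.0,0.0,0.0],"hand": 60},
    {"linear": [0.0,0.0,0.25],"rot": [0.0,0.0,0.0],"hand": 60},
    {"linear": [0.0,0.0,0.25],"rot": [0.0,0.0,0.0],"hand": 60},
    {"linear": [0.0,0.0,0.25],"rot": [0.0,0.0,0.0],"hand": 60},
    {"linear": [0.0,0.0,0.0],"rot": [0.0,0.0,0.0],"hand": 10},
    {"linear": [0.0,0.0,0.0],"rot": [0.0,0.0,0.0],"hand": 10},
    {"linear": [0.0,0.0,0.0],"rot": [0.0,0.0,0.0],"hand": 10}
  ],
  "newtons": 40
}}

```text
clock: 30.5
ee_pos: [0.4394, 0.0325, 0.2012]
orientation: [[-0.406, 0.914, 0.002], [0.914, 0.406, 0.0], [-0.001, 0.002, -1.0]]
force: [-1.3, 3.2, 6.9]
opening: 0.272
```

Run:
```python
from h import *
look(0); print(bot.observe()['opening']); snap('wrist','wr16.png'); s=cur()
p=interp([(s[0],s[1],.36,114),(.445,.16,.40,114),(.53,.265,.40,114)],[4,3,3])
rows(p,10)
```

```text
[0.4394 0.0325 0.2012] yaw 113.9 j [ 18.7  25.  -36.3 128.6  26.9  33.7 -13.9] F [-1.3  3.2  6.9] 30.5
0.2721480522150966
[{"linear":[0.0,0.001,-0.331],"rot":[0.001,0.0,0.0],"hand":10},{"linear":[-0.001,-0.001,-0.331],"rot":[0.0,0.0,0.0],"hand":10},{"linear":[0.0,0.0,-0.331],"rot":[0.0,0.0,0.0],"hand":10},{"linear":[0.0,-0.001,-0.331],"rot":[0.0,0.0,0.0],"hand":10},{"linear":[0.317,0.158,-0.111],"rot":[0.0,0.0,0.0],"hand":10},{"linear":[0.318,0.158,-0.112],"rot":[0.0,0.0,0.0],"hand":10},{"linear":[0.317,0.158,-0.111],"rot":[0.0,0.0,0.0],"hand":10},{"linear":[0.171,0.334,-0.001],"rot":[0.0,0.0,0.0],"hand":10},{"linear":[0.171,0.334,0.0],"rot":[0.0,0.0,0.0],"hand":10},{"linear":[0.17,0.334,-0.001],"rot":[0.0,0.0,0.0],"hand":10}]
end [0.53   0.2649 0.4   ] 113.92
```

View pics/wr16.png

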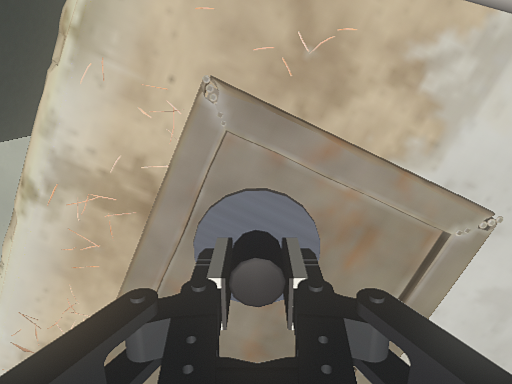

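{"op": "play_rows", "data": {
  "series": [
    {"linear": [0.0,0.0,-0.331],"rot": [0,0,0],"hand": 10},
    {"linear": [0.0,0.0,-0.331],"rot": [0.0,0.0,0.0],"hand": 10},
    {"linear": [0.0,0.0,-0.331],"rot": [0.0,0.0,0.0],"hand": 10},
    {"linear": [0.0,0.0,-0.331],"rot": [0.0,0.0,0.0],"hand": 10},
    {"linear": [0.317,0.158,-0.111],"rot": [0.0,0.0,0.0],"hand": 10},
    {"linear": [0.318,0.158,-0.112],"rot": [0.0,0.0,0.0],"hand": 10},
    {"linear": [0.317,0.158,-0.111],"rot": [0.0,0.0,0.0],"hand": 10},
    {"linear": [0.171,0.334,0.0],"rot": [0.0,0.0,0.0],"hand": 10},
    {"linear": [0.171,0.334,0.0],"rot": [0.0,0.0,0.0],"hand": 10},
    {"linear": [0.17,0.334,0.0],"rot": [0.0,0.0,0.0],"hand": 10}
  ]
}}

```text
clock: 31.8
ee_pos: [0.5303, 0.2656, 0.3998]
orientation: [[-0.405, 0.914, 0.001], [0.914, 0.405, -0.0], [-0.0, 0.001, -1.0]]
force: [1.2, -0.3, 0.1]
opening: 0.267
```

Run:
```python
from h import *
P=cupfit('wr17',[(.561,.299)],(.138,.156)); print(bot.observe()['opening'])
R=np.array(bot.observe()['orientation']); p=np.array(bot.observe()['ee_pos']); L=(P-p)@R
m=(L[...,2]>.172)&(L[...,2]<.184)&(np.hypot(L[...,0],L[...,1])<.045); q=L[m]; print('flange tool',q.min(0),q.max(0),m.sum(),cv2.minEnclosingCircle(q[:,:2].astype(np.float32)))
x,y=.5607,.2993
rows(interp([(.53,.265,.395,114),(x,y,.395,114),(x,y,.345,114),(x,y,.332,114),(x,y,.332,114)],[1,2,2,4,1]),10)
```

```text
[0.5303 0.2656 0.3998] yaw 113.9 j [  5.3  23.9 -48.9 100.8  19.9  64.3 -26.1] F [ 1.2 -0.3  0.1] 31.8
cup (array([0.55714147, 0.29701949]), np.float64(0.028034129419557817), np.int64(1508), np.float64(0.14622028427473102))
0.2674385454920174
flange tool [-0.03281295 -0.03529943  0.17202588] [0.02735361 0.02576967 0.18132802] 5370 ((-0.0033907857723534107, -0.004821825306862593), 0.031090762466192245)
[{"linear":[-0.024,-0.032,0.039],"rot":[0.001,-0.001,0.0],"hand":10},{"linear":[0.078,0.175,0.0],"rot":[0.0,0.0,0.0],"hand":10},{"linear":[0.079,0.175,0.0],"rot":[0.0,0.0,0.0],"hand":10},{"linear":[0.0,0.0,0.208],"rot":[0.0,0.0,0.0],"hand":10},{"linear":[0.0,0.001,0.209],"rot":[0.0,0.0,0.0],"hand":10},{"linear":[0.0,0.0,0.027],"rot":[0.0,0.0,0.0],"hand":10},{"linear":[0.0,0.0,0.027],"rot":[0.0,0.0,0.0],"hand":10},{"linear":[0.0,0.0,0.027],"rot":[0.0,0.0,0.0],"hand":10},{"linear":[0.0,0.0,0.027],"rot":[0.0,0.0,0.0],"hand":10},{"linear":[0.0,0.0,0.0],"rot":[0.0,0.0,0.0],"hand":10}]
end [0.5608 0.2993 0.332 ] 113.99
```

View pics/wr17.png

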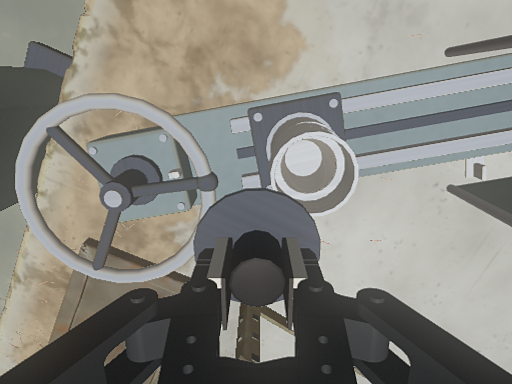

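{"op": "play_rows", "data": {
  "series": [
    {"linear": [-0.024,-0.032,0.039],"rot": [0,0,0],"hand": 10},
    {"linear": [0.078,0.175,0.0],"rot": [0.0,0.0,0.0],"hand": 10},
    {"linear": [0.079,0.175,0.0],"rot": [0.0,0.0,0.0],"hand": 10},
    {"linear": [0.0,0.0,0.208],"rot": [0.0,0.0,0.0],"hand": 10},
    {"linear": [0.0,0.001,0.209],"rot": [0.0,0.0,0.0],"hand": 10},
    {"linear": [0.0,0.0,0.027],"rot": [0.0,0.0,0.0],"hand": 10},
    {"linear": [0.0,0.0,0.027],"rot": [0.0,0.0,0.0],"hand": 10},
    {"linear": [0.0,0.0,0.027],"rot": [0.0,0.0,0.0],"hand": 10},
    {"linear": [0.0,0.0,0.027],"rot": [0.0,0.0,0.0],"hand": 10},
    {"linear": [0.0,0.0,0.0],"rot": [0.0,0.0,0.0],"hand": 10}
  ]
}}

```text
clock: 33.1
ee_pos: [0.558, 0.2949, 0.3312]
orientation: [[-0.406, 0.914, 0.0], [0.914, 0.406, 0.0], [0.0, 0.0, -1.0]]
force: [0.0, 0.0, -1.0]
opening: 0.266
```

Run:
```python
from h import *
look(0); snap('wrist','wr18.png'); snap('scene','sc18.png')
im=cv2.imread('pics/sc18.png'); cv2.imwrite('pics/sc18z.png',cv2.resize(im[190:330,100:300],None,fx=4,fy=4,interpolation=cv2.INTER_CUBIC))
```

```text
[0.558  0.2949 0.3312] yaw 113.9 j [  0.1  31.3 -45.8  99.6  25.5  60.  -30.7] F [ 0.  0. -1.] 33.1
```

View pics/wr18.png

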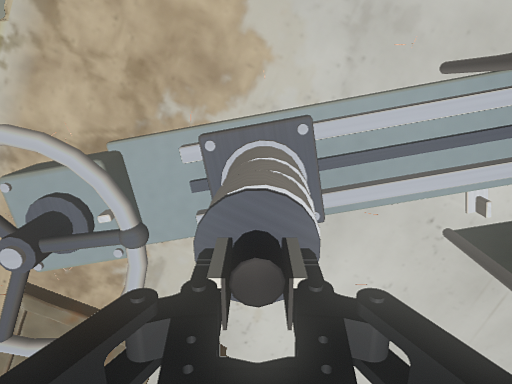

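View pics/sc18z.png

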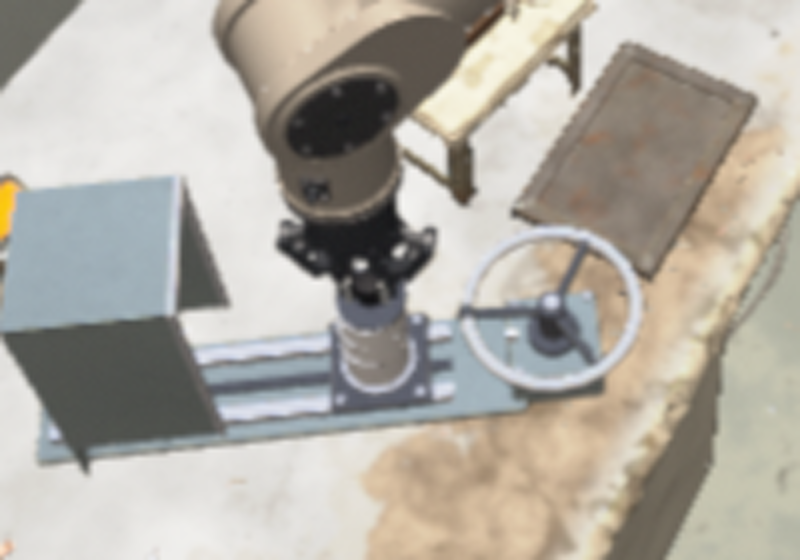

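Run:
```python
from h import *
s=cur()
rows([s]*1+interp([(.5592,.2968,s[2],114),(.5592,.2968,.3285,114),(.5592,.2968,.3285,114)],[2,4,3]),10)
```

```text
[{"linear":[0.0,0.0,0.0],"rot":[0.0,0.0,0.0],"hand":10},{"linear":[0.005,0.008,0.0],"rot":[0.0,0.0,0.0],"hand":10},{"linear":[0.005,0.008,0.0],"rot":[0.0,0.0,0.0],"hand":10},{"linear":[0.0,0.0,0.006],"rot":[0.0,0.0,0.0],"hand":10},{"linear":[0.0,0.0,0.006],"rot":[0.0,0.0,0.0],"hand":10},{"linear":[0.0,0.0,0.005],"rot":[0.0,0.0,0.0],"hand":10},{"linear":[0.0,0.0,0.006],"rot":[0.0,0.0,0.0],"hand":10},{"linear":[0.0,0.0,0.0],"rot":[0.0,0.0,0.0],"hand":10},{"linear":[0.0,0.0,0.0],"rot":[0.0,0.0,0.0],"hand":10},{"linear":[0.0,0.0,0.0],"rot":[0.0,0.0,0.0],"hand":10}]
end [0.5592 0.2968 0.3285] 113.94
```

{"op": "play_rows", "data": {
  "series": [
    {"linear": [0.0,0.0,0.0],"rot": [0.0,0.0,0.0],"hand": 10},
    {"linear": [0.005,0.008,0.0],"rot": [0.0,0.0,0.0],"hand": 10},
    {"linear": [0.005,0.008,0.0],"rot": [0.0,0.0,0.0],"hand": 10},
    {"linear": [0.0,0.0,0.006],"rot": [0.0,0.0,0.0],"hand": 10},
    {"linear": [0.0,0.0,0.006],"rot": [0.0,0.0,0.0],"hand": 10},
    {"linear": [0.0,0.0,0.005],"rot": [0.0,0.0,0.0],"hand": 10},
    {"linear": [0.0,0.0,0.006],"rot": [0.0,0.0,0.0],"hand": 10},
    {"linear": [0.0,0.0,0.0],"rot": [0.0,0.0,0.0],"hand": 10},
    {"linear": [0.0,0.0,0.0],"rot": [0.0,0.0,0.0],"hand": 10},
    {"linear": [0.0,0.0,0.0],"rot": [0.0,0.0,0.0],"hand": 10}
  ]
}}

```text
clock: 34.45
ee_pos: [0.5594, 0.2972, 0.3305]
orientation: [[-0.406, 0.914, 0.002], [0.914, 0.406, 0.0], [-0.0, 0.002, -1.0]]
force: [-7.3, -4.4, 24.9]
opening: 0.266
```

Run:
```python
from h import *
look(0); snap('wrist','wr19.png')
im=cv2.imread('pics/wr19.png'); cv2.imwrite('pics/wr19z.png',cv2.resize(im[110:310,160:360],None,fx=3,fy=3,interpolation=cv2.INTER_CUBIC))
```

```text
[0.5594 0.2972 0.3305] yaw 113.9 j [ -0.2  31.5 -45.7  99.4  25.7  60.  -30.9] F [-7.3 -4.4 24.9] 34.45
```

View pics/wr19z.png

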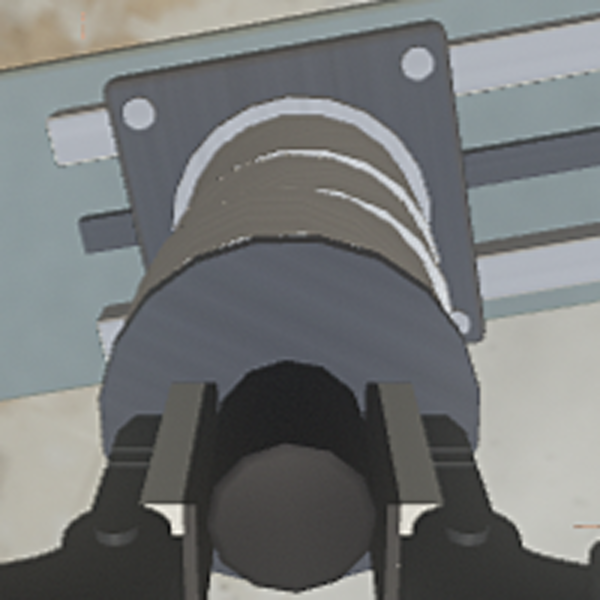

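{"op": "play_rows", "data": {
  "series": [
    {"linear": [0,0,-0.012],"rot": [0,0,0],"hand": 10},
    {"linear": [0,0,0],"rot": [0,0,0],"hand": 60},
    {"linear": [0,0,0],"rot": [0,0,0],"hand": 60},
    {"linear": [0,0,0],"rot": [0,0,0],"hand": 60},
    {"linear": [0,0,-0.15],"rot": [0,0,0],"hand": 60},
    {"linear": [0,0,-0.35],"rot": [0,0,0],"hand": 60},
    {"linear": [-0.2,-0.4,-0.1],"rot": [0,0,0],"hand": 60},
    {"linear": [-0.1,-0.3,0],"rot": [0,0,0],"hand": 0},
    {"linear": [0,0,0],"rot": [0,0,0],"hand": 0},
    {"linear": [0,0,0],"rot": [0,0,0],"hand": 0}
  ]
}}

```text
clock: 35.75
ee_pos: [0.4974, 0.23, 0.403]
orientation: [[-0.405, 0.914, 0.002], [0.914, 0.405, 0.0], [-0.0, 0.002, -1.0]]
force: [1.0, 0.6, -0.0]
opening: 0.061
```

Run:
```python
from h import *
P=measure('wr20')
c=np.array([.56,.298])
for lo,hi,rm in [(.148,.160,.04),(.175,.19,.03)]:
    m=(P[...,2]>lo)&(P[...,2]<hi)&(np.hypot(P[...,0]-c[0],P[...,1]-c[1])<rm); q=P[m]; print(q.mean(0),cv2.minEnclosingCircle(q[:,:2].astype(np.float32)),m.sum())
    A=np.c_[q[:,:2]-c,np.ones(len(q))]; print('tilt',np.linalg.lstsq(A,q[:,2],rcond=None)[0])
snap('scene','sc20.png'); snap('top','top20.png')
im=cv2.imread('pics/sc20.png'); cv2.imwrite('pics/sc20z.png',cv2.resize(im[190:330,100:300],None,fx=4,fy=4,interpolation=cv2.INTER_CUBIC))
```

```text
[0.4974 0.23   0.403 ] yaw 113.9 j [ 10.4  19.3 -50.7 106.2  16.9  62.3 -22.8] F [ 1.   0.6 -0. ] 35.75
wheel [0.42981511 0.21067254] 0.07297567015187297 9629 0.11000416639918233
spoke phase mod120 33.017700541507374 1822
seat [0.56131944 0.29726048] 0.030529126430748815 174 0.08772262023062385 0.15745114049445835 33.36257655002932
plate ((0.5610471367835999, 0.29849860072135925), (0.090377576649189, 0.08992740511894226), 34.11172866821289) 0.1579090345581015
rail 34.1319844962415
rail 34.11960416308713
[0.55412185 0.29701842 0.15338377] ((0.5583825707435608, 0.29579201340675354), 0.031070327386260033) 5164
tilt [ 0.00205181 -0.00191479  0.15339395]
[0.55714323 0.29601848 0.18086798] ((0.5581974387168884, 0.29574108123779297), 0.01222874503582716) 1400
tilt [0.08235083 0.0016715  0.18110655]
```

View pics/wr20.png

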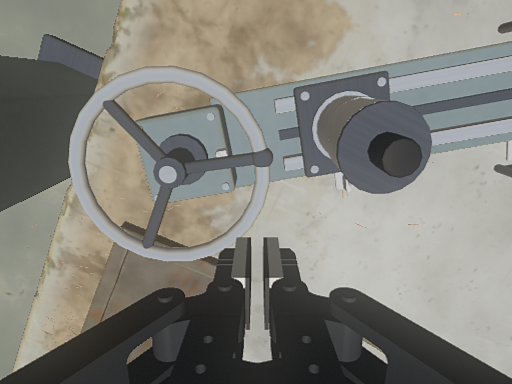

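View pics/sc20z.png

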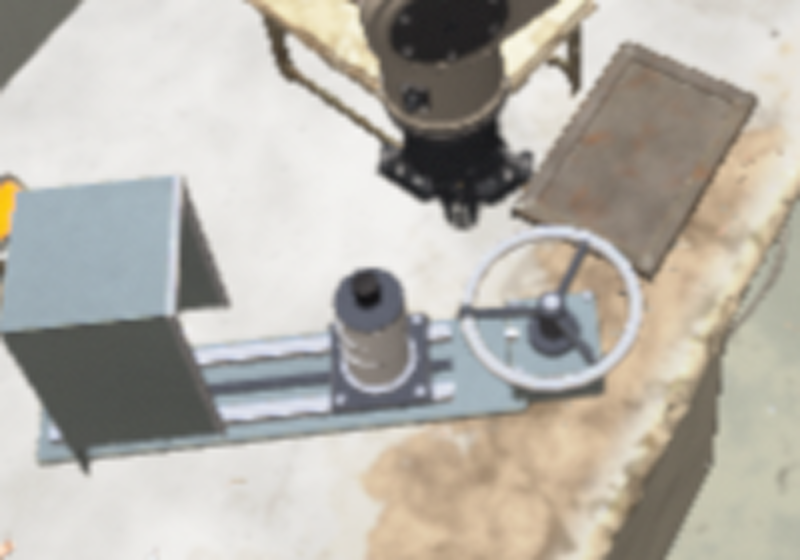

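View pics/top20.png

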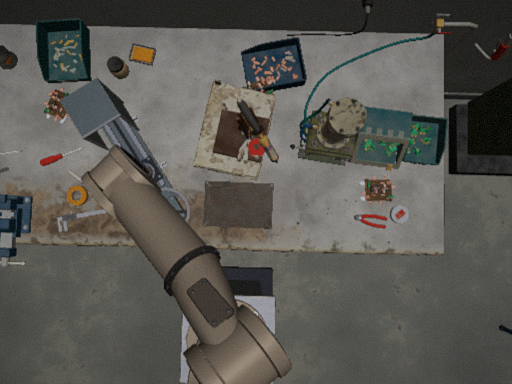

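Run:
```python
from h import *
s=cur()
rows([tuple(s)]+interp([pt(-27,.40),pt(-27,.40),pt(-27,.26),pt(-27,.26)],[2,1,5,1],s),0)
```

```text
[{"linear":[0.0,0.0,0.0],"rot":[0.0,0.0,0.0],"hand":0},{"linear":[-0.095,-0.184,0.008],"rot":[0.0,0.0,0.0],"hand":0},{"linear":[-0.096,-0.184,0.009],"rot":[0.0,0.0,-0.001],"hand":0},{"linear":[0.0,0.0,0.0],"rot":[0.0,0.0,0.0],"hand":0},{"linear":[0.0,0.0,0.233],"rot":[0.0,0.0,0.0],"hand":0},{"linear":[0.0,0.0,0.233],"rot":[0.0,0.0,0.0],"hand":0},{"linear":[0.0,0.0,0.234],"rot":[0.0,0.0,0.0],"hand":0},{"linear":[0.0,0.0,0.233],"rot":[0.0,0.0,0.0],"hand":0},{"linear":[-0.001,0.0,0.233],"rot":[0.0,0.0,0.0],"hand":0},{"linear":[0.0,0.0,0.0],"rot":[0.0,0.0,0.0],"hand":0}]
end [0.4665 0.1915 0.26  ] 114.14
```

{"op": "play_rows", "data": {
  "series": [
    {"linear": [0.0,0.0,0.0],"rot": [0.0,0.0,0.0],"hand": 0},
    {"linear": [-0.095,-0.184,0.008],"rot": [0.0,0.0,0.0],"hand": 0},
    {"linear": [-0.096,-0.184,0.009],"rot": [0,0,0],"hand": 0},
    {"linear": [0.0,0.0,0.0],"rot": [0.0,0.0,0.0],"hand": 0},
    {"linear": [0.0,0.0,0.233],"rot": [0.0,0.0,0.0],"hand": 0},
    {"linear": [0.0,0.0,0.233],"rot": [0.0,0.0,0.0],"hand": 0},
    {"linear": [0.0,0.0,0.234],"rot": [0.0,0.0,0.0],"hand": 0},
    {"linear": [0.0,0.0,0.233],"rot": [0.0,0.0,0.0],"hand": 0},
    {"linear": [0.0,0.0,0.233],"rot": [0.0,0.0,0.0],"hand": 0},
    {"linear": [0.0,0.0,0.0],"rot": [0.0,0.0,0.0],"hand": 0}
  ]
}}

```text
clock: 37.15
ee_pos: [0.4658, 0.1914, 0.2584]
orientation: [[-0.407, 0.914, -0.003], [0.914, 0.407, -0.0], [0.001, -0.003, -1.0]]
force: [-0.7, -1.0, 0.2]
opening: 0.001
```

Run:
```python
from h import *
look(0); s=cur(); d=np.array(s[:2])-WC; print(np.hypot(*d),np.degrees(np.arctan2(d[1],d[0])))
a=-27; p=[]
for st in [5,9,9,9,10,10,11,12,12,12]: a+=st; p.append(pt(a,.26))
rows(p,0); print(a)
```

```text
[0.4658 0.1914 0.2584] yaw 114.0 j [  8.2  26.1 -45.7 118.8  26.   45.6 -29.3] F [-0.7 -1.   0.2] 37.15
0.04148916499735905 -27.57319907013297
[{"linear":[0.019,0.028,-0.013],"rot":[-0.001,0.0,-0.001],"hand":0},{"linear":[0.041,0.037,0.0],"rot":[0.0,0.0,0.0],"hand":0},{"linear":[0.046,0.029,0.0],"rot":[0.0,0.0,0.0],"hand":0},{"linear":[0.051,0.022,0.0],"rot":[0.0,0.0,0.0],"hand":0},{"linear":[0.059,0.015,0.0],"rot":[0.0,0.0,0.0],"hand":0},{"linear":[0.061,0.005,0.0],"rot":[0.0,0.0,0.0],"hand":0},{"linear":[0.066,-0.008,0.0],"rot":[0.0,0.0,0.0],"hand":0},{"linear":[0.07,-0.022,0.0],"rot":[0.0,0.0,0.0],"hand":0},{"linear":[0.063,-0.036,0.0],"rot":[0.0,0.0,0.0],"hand":0},{"linear":[0.055,-0.049,0.001],"rot":[0.0,0.0,0.0],"hand":0}]
end [0.442  0.2506 0.2599] 114.17
72
```

{"op": "play_rows", "data": {
  "series": [
    {"linear": [0.019,0.028,-0.013],"rot": [0,0,0],"hand": 0},
    {"linear": [0.041,0.037,0.0],"rot": [0.0,0.0,0.0],"hand": 0},
    {"linear": [0.046,0.029,0.0],"rot": [0.0,0.0,0.0],"hand": 0},
    {"linear": [0.051,0.022,0.0],"rot": [0.0,0.0,0.0],"hand": 0},
    {"linear": [0.059,0.015,0.0],"rot": [0.0,0.0,0.0],"hand": 0},
    {"linear": [0.061,0.005,0.0],"rot": [0.0,0.0,0.0],"hand": 0},
    {"linear": [0.066,-0.008,0.0],"rot": [0.0,0.0,0.0],"hand": 0},
    {"linear": [0.07,-0.022,0.0],"rot": [0.0,0.0,0.0],"hand": 0},
    {"linear": [0.063,-0.036,0.0],"rot": [0.0,0.0,0.0],"hand": 0},
    {"linear": [0.055,-0.049,0.0],"rot": [0.0,0.0,0.0],"hand": 0}
  ]
}}

```text
clock: 38.4
ee_pos: [0.4437, 0.2499, 0.262]
orientation: [[-0.404, 0.915, 0.003], [0.915, 0.404, -0.0], [-0.001, 0.003, -1.0]]
force: [10.5, -6.4, 3.2]
opening: -0.001
```

Run:
```python
from h import *
look(0); s=cur(); d=np.array(s[:2])-WC; r0=np.hypot(*d); a=np.degrees(np.arctan2(d[1],d[0])); print(r0,a)
snap('scene','sc21.png'); im=cv2.imread('pics/sc21.png'); cv2.imwrite('pics/sc21z.png',cv2.resize(im[190:330,100:300],None,fx=3,fy=3,interpolation=cv2.INTER_CUBIC))
p=[];b=a
for k in range(10): b+=12; p.append(pt(b,.26,r0+(.042-r0)*min(1,(k+1)/4)))
rows(p,0)
```

```text
[0.4437 0.2499 0.262 ] yaw 113.9 j [  1.4  26.2 -46.1 118.   26.4  46.1 -36.7] F [10.5 -6.4  3.2] 38.4
0.041932193197460894 69.43693334942127
[{"linear":[0.036,-0.051,0.017],"rot":[0.001,0.0,-0.001],"hand":0},{"linear":[0.033,-0.065,0.0],"rot":[0.0,0.0,0.0],"hand":0},{"linear":[0.018,-0.071,0.0],"rot":[0.0,0.0,0.0],"hand":0},{"linear":[0.004,-0.073,0.0],"rot":[0.0,0.0,0.0],"hand":0},{"linear":[-0.012,-0.072,0.0],"rot":[0.0,0.0,0.0],"hand":0},{"linear":[-0.027,-0.068,0.0],"rot":[0.0,0.0,0.0],"hand":0},{"linear":[-0.04,-0.061,0.0],"rot":[0.0,0.0,0.0],"hand":0},{"linear":[-0.052,-0.052,0.0],"rot":[0.0,0.0,0.0],"hand":0},{"linear":[-0.062,-0.039,0.001],"rot":[0.0,0.0,0.0],"hand":0},{"linear":[-0.068,-0.026,0.0],"rot":[0.0,0.0,0.0],"hand":0}]
end [0.3876 0.2037 0.26  ] 114.1
```

View pics/sc21z.png

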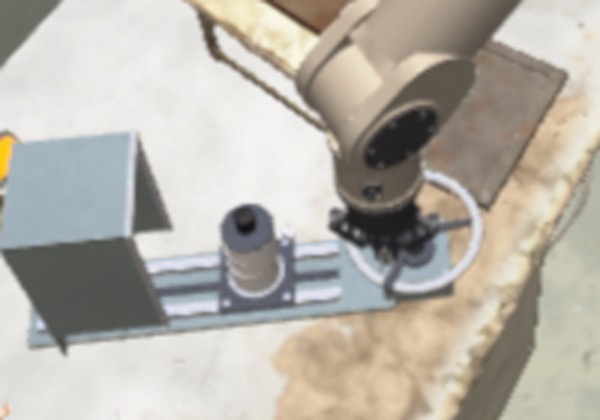

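Stack rides well upright. Continue.

{"op": "play_rows", "data": {
  "series": [
    {"linear": [0.036,-0.051,0.017],"rot": [0,0,0],"hand": 0},
    {"linear": [0.033,-0.065,0.0],"rot": [0.0,0.0,0.0],"hand": 0},
    {"linear": [0.018,-0.071,0.0],"rot": [0.0,0.0,0.0],"hand": 0},
    {"linear": [0.004,-0.073,0.0],"rot": [0.0,0.0,0.0],"hand": 0},
    {"linear": [-0.012,-0.072,0.0],"rot": [0.0,0.0,0.0],"hand": 0},
    {"linear": [-0.027,-0.068,0.0],"rot": [0.0,0.0,0.0],"hand": 0},
    {"linear": [-0.04,-0.061,0.0],"rot": [0.0,0.0,0.0],"hand": 0},
    {"linear": [-0.052,-0.052,0.0],"rot": [0.0,0.0,0.0],"hand": 0},
    {"linear": [-0.062,-0.039,0.0],"rot": [0.0,0.0,0.0],"hand": 0},
    {"linear": [-0.068,-0.026,0.0],"rot": [0.0,0.0,0.0],"hand": 0}
  ]
}}

```text
clock: 39.7
ee_pos: [0.3877, 0.2051, 0.2602]
orientation: [[-0.407, 0.913, 0.002], [0.913, 0.407, 0.004], [0.003, 0.004, -1.0]]
force: [1.1, 13.9, 1.6]
opening: -0.001
```

```bash
cat > sweep.py <<'E'
from h import *
import sys
st=[float(v) for v in sys.argv[1].split(',')]
look(0); s=cur(); d=np.array(s[:2])-WC; r0=np.hypot(*d); a=np.degrees(np.arctan2(d[1],d[0])); print(r0,a)
p=[];b=a
for k,v in enumerate(st): b+=v; p.append(pt(b,.26,r0+(.042-r0)*min(1,(k+1)/4)))
rows(p,0)
E
python3 sweep.py 12,12,12,12,12,12,12,12,12,12
```

```text
[0.3877 0.2051 0.2602] yaw 114.0 j [  6.3  20.6 -48.7 126.5  23.3  41.7 -34.2] F [ 1.1 13.9  1.6] 39.7
0.04170210578373575 -172.4136410043778
[{"linear":[-0.071,-0.014,0.001],"rot":[0.001,-0.001,0.0],"hand":0},{"linear":[-0.073,0.002,0.0],"rot":[0.0,0.0,0.0],"hand":0},{"linear":[-0.071,0.016,0.0],"rot":[0.0,0.0,0.0],"hand":0},{"linear":[-0.067,0.031,0.001],"rot":[0.0,0.0,0.0],"hand":0},{"linear":[-0.058,0.045,0.0],"rot":[0.0,0.0,0.0],"hand":0},{"linear":[-0.047,0.055,0.0],"rot":[0.0,0.0,0.0],"hand":0},{"linear":[-0.035,0.065,0.0],"rot":[0.0,0.0,0.0],"hand":0},{"linear":[-0.021,0.07,0.0],"rot":[0.0,0.0,0.0],"hand":0},{"linear":[-0.005,0.073,0.0],"rot":[0.0,0.0,0.0],"hand":0},{"linear":[0.009,0.072,0.0],"rot":[0.0,0.0,0.0],"hand":0}]
end [0.4546 0.1772 0.26  ] 114.02
```

{"op": "play_rows", "data": {
  "series": [
    {"linear": [-0.071,-0.014,0.001],"rot": [0,0,0],"hand": 0},
    {"linear": [-0.073,0.002,0.0],"rot": [0.0,0.0,0.0],"hand": 0},
    {"linear": [-0.071,0.016,0.0],"rot": [0.0,0.0,0.0],"hand": 0},
    {"linear": [-0.067,0.031,0.0],"rot": [0.0,0.0,0.0],"hand": 0},
    {"linear": [-0.058,0.045,0.0],"rot": [0.0,0.0,0.0],"hand": 0},
    {"linear": [-0.047,0.055,0.0],"rot": [0.0,0.0,0.0],"hand": 0},
    {"linear": [-0.035,0.065,0.0],"rot": [0.0,0.0,0.0],"hand": 0},
    {"linear": [-0.021,0.07,0.0],"rot": [0.0,0.0,0.0],"hand": 0},
    {"linear": [-0.005,0.073,0.0],"rot": [0.0,0.0,0.0],"hand": 0},
    {"linear": [0.009,0.072,0.0],"rot": [0.0,0.0,0.0],"hand": 0}
  ]
}}

```text
clock: 40.95
ee_pos: [0.4527, 0.1749, 0.2583]
orientation: [[-0.406, 0.914, -0.004], [0.914, 0.406, -0.003], [-0.001, -0.005, -1.0]]
force: [-10.2, -6.6, -1.9]
opening: -0.002
```

```bash
python3 sweep.py 8,8,8,7,6,4,0,0,-8,0
python3 - <<'E'
from h import *
snap('wrist','wr22.png')
E
```

```text
[0.4527 0.1749 0.2583] yaw 114.0 j [  9.9  24.6 -46.  120.9  25.2  44.6 -27.9] F [-10.2  -6.6  -1.9] 40.95
0.042807147211792 -56.39173823446792
[{"linear":[0.013,0.048,-0.014],"rot":[-0.002,0.0,-0.001],"hand":0},{"linear":[0.02,0.045,0.0],"rot":[0.0,0.0,0.0],"hand":0},{"linear":[0.026,0.042,0.0],"rot":[0.0,0.0,0.0],"hand":0},{"linear":[0.027,0.033,0.0],"rot":[0.0,0.0,0.0],"hand":0},{"linear":[0.025,0.027,0.0],"rot":[0.0,0.0,0.0],"hand":0},{"linear":[0.018,0.016,0.0],"rot":[0.0,0.0,0.0],"hand":0},{"linear":[0.0,0.0,0.0],"rot":[0.0,0.0,0.0],"hand":0},{"linear":[0.0,0.0,0.0],"rot":[0.0,0.0,0.0],"hand":0},{"linear":[-0.035,-0.033,0.0],"rot":[0.0,0.0,0.0],"hand":0},{"linear":[0.0,0.0,0.0],"rot":[0.0,0.0,0.0],"hand":0}]
end [0.4676 0.194  0.26  ] 114.13
```

View pics/wr22.png

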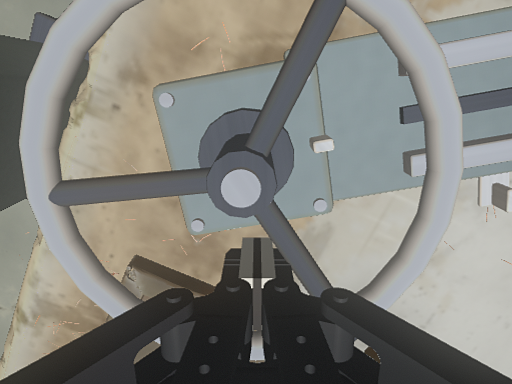

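{"op": "play_rows", "data": {
  "series": [
    {"linear": [0.013,0.048,-0.014],"rot": [0,0,0],"hand": 0},
    {"linear": [0.02,0.045,0.0],"rot": [0.0,0.0,0.0],"hand": 0},
    {"linear": [0.026,0.042,0.0],"rot": [0.0,0.0,0.0],"hand": 0},
    {"linear": [0.027,0.033,0.0],"rot": [0.0,0.0,0.0],"hand": 0},
    {"linear": [0.025,0.027,0.0],"rot": [0.0,0.0,0.0],"hand": 0},
    {"linear": [0.018,0.016,0.0],"rot": [0.0,0.0,0.0],"hand": 0},
    {"linear": [0.0,0.0,0.0],"rot": [0.0,0.0,0.0],"hand": 0},
    {"linear": [0.0,0.0,0.0],"rot": [0.0,0.0,0.0],"hand": 0},
    {"linear": [0.0,0.0,0.0],"rot": [0.0,0.0,0.0],"hand": 0},
    {"linear": [0.0,0.0,0.0],"rot": [0.0,0.0,0.0],"hand": 0}
  ]
}}

```text
clock: 42.25
ee_pos: [0.4704, 0.1989, 0.2603]
orientation: [[-0.405, 0.914, -0.002], [0.914, 0.405, -0.003], [-0.001, -0.003, -1.0]]
force: [-2.0, -6.8, -3.4]
opening: -0.006
```

Run:
```python
from h import *
look(0); s=cur(); d=np.array(s[:2])-WC; a=np.degrees(np.arctan2(d[1],d[0])); print(np.hypot(*d),a)
P,c=wheelfit('wr23')
rows([pt(a-8,.26),pt(a-8,.26),pt(a-8,.30),pt(a-8,.355),pt(a-8,.40),(.475,.21,.42,114),(.48,.24,.42,114),(.48,.24,.42,114),(.48,.24,.42,114),(.48,.24,.42,114)],0)
```

```text
[0.4704 0.1989 0.2603] yaw 113.9 j [  7.2  26.4 -45.3 117.8  26.1  46.2 -29.8] F [-2.  -6.8 -3.4] 42.25
0.043053860574458806 -15.715892262946165
wheel [0.43016694 0.21151996] 0.07090935123461287 28417 0.10972435868809104
spoke phase mod120 3.743493094510223 10041
[{"linear":[-0.03,-0.04,0.003],"rot":[-0.001,0.0,-0.001],"hand":0},{"linear":[0.0,0.0,0.0],"rot":[0.0,0.0,0.0],"hand":0},{"linear":[0.0,0.0,-0.334],"rot":[0.0,0.0,0.0],"hand":0},{"linear":[-0.001,0.0,-0.458],"rot":[0.0,0.0,0.0],"hand":0},{"linear":[0.0,0.0,-0.375],"rot":[0.0,0.0,0.0],"hand":0},{"linear":[0.098,0.113,-0.167],"rot":[0.0,0.0,0.0],"hand":0},{"linear":[0.211,0.14,0.0],"rot":[0.0,0.0,0.0],"hand":0},{"linear":[0.0,0.0,0.0],"rot":[0.0,0.0,0.0],"hand":0},{"linear":[0.0,0.0,0.0],"rot":[0.0,0.0,0.0],"hand":0},{"linear":[0.0,0.0,0.0],"rot":[0.0,0.0,0.0],"hand":0}]
end [0.48 0.24 0.42] 114.09
```

View pics/wr23.png

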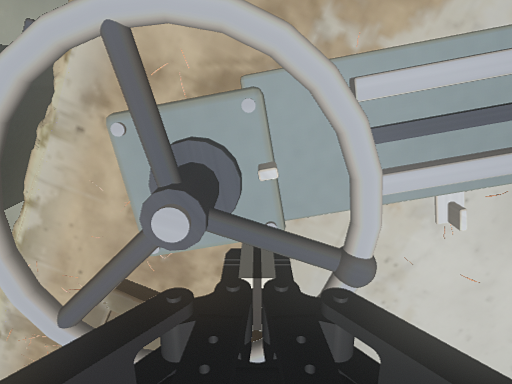

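```bash
python3 - <<'E'
from h import *
P=cloud('wrist',np.load('pics/wr23.png.npy'))
c=np.array([.4292,.2107])
for r,q in [(266,355),(230,280),(90,142),(60,130),(265,130),(295,95)]:
    d=P[r,q,:2]-c; print(P[r,q],np.hypot(*d),np.degrees(np.arctan2(d[1],d[0])))
E
python3 sweep.py 6,6,5,3,0,0,0,0,0,0
```

```text
[0.50061317 0.22150281 0.11332253] 0.07222562911223304 8.602024684678065
[0.47049007 0.21916553 0.10212471] 0.04214895933012135 11.586546574421366
[0.40267774 0.24921368 0.10575711] 0.046762531438688186 124.55305358866497
[0.39730906 0.25731083 0.10999032] 0.05647655477435493 124.37977739427376
[0.41985846 0.18134972 0.10602284] 0.03080102515140669 -107.65510982921087
[0.43917798 0.26747572 0.2298855 ] 0.057645835830899474 80.03240969114
[0.4705 0.1989 0.2603] yaw 113.9 j [  7.2  26.4 -45.3 117.8  26.1  46.2 -29.8] F [-2.1 -6.7 -4.2] 42.3
0.04306322264855244 -15.719012473238985
[{"linear":[0.031,0.021,0.002],"rot":[-0.001,0.0,-0.001],"hand":0},{"linear":[0.033,0.017,0.0],"rot":[0.0,0.0,0.0],"hand":0},{"linear":[0.029,0.011,0.0],"rot":[0.0,0.0,0.0],"hand":0},{"linear":[0.018,0.005,0.0],"rot":[0.0,0.0,0.0],"hand":0},{"linear":[0.0,0.0,0.0],"rot":[0.0,0.0,0.0],"hand":0},{"linear":[0.0,0.0,0.0],"rot":[0.0,0.0,0.0],"hand":0},{"linear":[0.0,0.0,0.0],"rot":[0.0,0.0,0.0],"hand":0},{"linear":[0.0,0.0,0.0],"rot":[0.0,0.0,0.0],"hand":0},{"linear":[0.0,0.0,0.0],"rot":[0.0,0.0,0.0],"hand":0},{"linear":[0.0,0.0,0.0],"rot":[0.0,0.0,0.0],"hand":0}]
end [0.4709 0.2137 0.26  ] 114.09
```

Run:
```python
from h import *
a=-15.7
rows([pt(a+6,.26,.043),pt(a+12,.26),pt(a+17,.26),pt(a+20,.26),pt(a+20,.26),pt(a+12,.26),pt(a+12,.30),pt(a+12,.355),pt(a+12,.41),(.48,.24,.42,114)],0)
```

```text
[{"linear":[0.031,0.022,0.002],"rot":[-0.001,0.0,-0.001],"hand":0},{"linear":[0.036,0.012,0.0],"rot":[0.0,0.0,0.0],"hand":0},{"linear":[0.027,0.013,0.0],"rot":[0.0,0.0,0.0],"hand":0},{"linear":[0.017,0.007,0.0],"rot":[0.0,0.0,0.0],"hand":0},{"linear":[0.0,0.0,0.0],"rot":[0.0,0.0,0.0],"hand":0},{"linear":[-0.044,-0.02,0.0],"rot":[0.0,0.0,0.0],"hand":0},{"linear":[-0.001,0.0,-0.333],"rot":[0.0,0.0,0.0],"hand":0},{"linear":[-0.001,0.0,-0.458],"rot":[0.0,0.0,0.0],"hand":0},{"linear":[0.0,0.0,-0.459],"rot":[0.0,0.0,0.0],"hand":0},{"linear":[0.213,0.178,-0.083],"rot":[0.0,0.0,0.0],"hand":0}]
end [0.48 0.24 0.42] 114.09
```

{"op": "play_rows", "data": {
  "series": [
    {"linear": [0.031,0.022,0.002],"rot": [0,0,0],"hand": 0},
    {"linear": [0.036,0.012,0.0],"rot": [0.0,0.0,0.0],"hand": 0},
    {"linear": [0.027,0.013,0.0],"rot": [0.0,0.0,0.0],"hand": 0},
    {"linear": [0.017,0.007,0.0],"rot": [0.0,0.0,0.0],"hand": 0},
    {"linear": [0.0,0.0,0.0],"rot": [0.0,0.0,0.0],"hand": 0},
    {"linear": [-0.044,-0.02,0.0],"rot": [0.0,0.0,0.0],"hand": 0},
    {"linear": [0,0.0,-0.333],"rot": [0.0,0.0,0.0],"hand": 0},
    {"linear": [0,0.0,-0.458],"rot": [0.0,0.0,0.0],"hand": 0},
    {"linear": [0.0,0.0,-0.459],"rot": [0.0,0.0,0.0],"hand": 0},
    {"linear": [0.213,0.178,-0.083],"rot": [0.0,0.0,0.0],"hand": 0}
  ]
}}

```text
clock: 43.55
ee_pos: [0.4814, 0.2401, 0.4246]
orientation: [[-0.402, 0.916, 0.006], [0.916, 0.402, 0.0], [-0.002, 0.005, -1.0]]
force: [0.2, -0.5, -0.9]
opening: -0.0
```

Run:
```python
from h import *
measure('wr24')
snap('scene','sc24.png'); im=cv2.imread('pics/sc24.png'); cv2.imwrite('pics/sc24z.png',cv2.resize(im[190:330,100:300],None,fx=4,fy=4,interpolation=cv2.INTER_CUBIC))
```

```text
[0.4814 0.2401 0.4246] yaw 113.7 j [ 10.7  17.  -52.2 106.   15.2  63.9 -23.3] F [ 0.2 -0.5 -0.9] 43.55
wheel [0.42936982 0.21078404] 0.07294119472082976 7732 0.1100039441039016
spoke phase mod120 26.930294623463833 1506
seat [0. 0.] 0.0 0 nan 0.47831825047123694 -153.85289098786293
plate ((0.0, 0.0), (0.0, 0.0), 0.0) 0.47831825047123694
rail 34.17002888711289h.py:29: RuntimeWarning: Mean of empty slice.
  return c,R,m.sum(),P[m][:,2].mean()
  ret = ret.dtype.type(ret / rcount)
```

View pics/wr24.png

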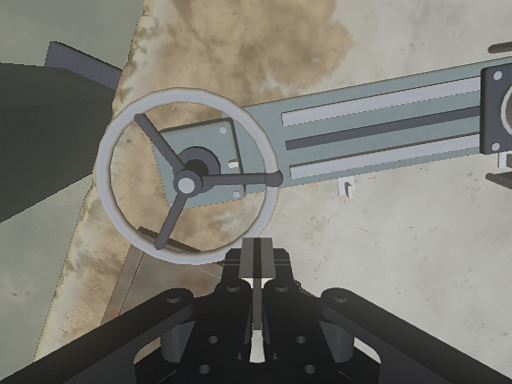

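View pics/sc24z.png

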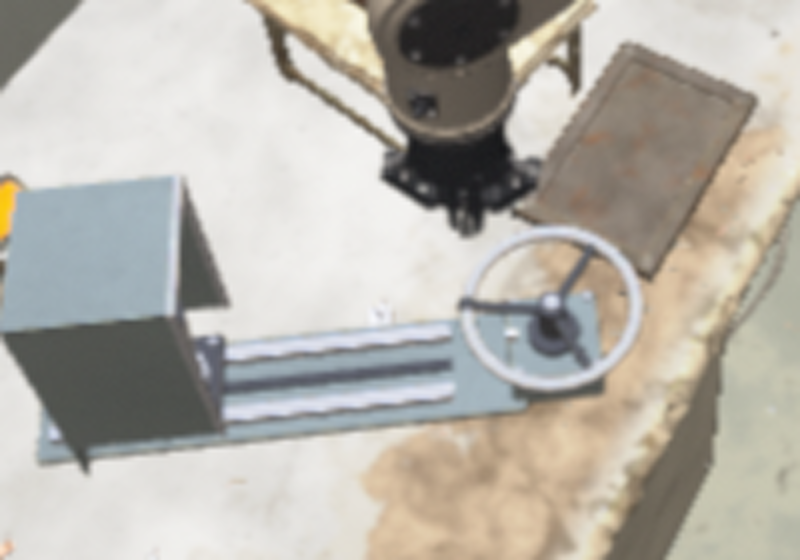

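Run:
```python
from h import *
s=cur(); 
rows([tuple(s)]+[pt(-10,.41),pt(-10,.36),pt(-10,.31),pt(-10,.26),pt(0,.26),pt(6,.26),pt(9.5,.26),pt(11.5,.26),pt(11.5,.26)],0)
rows([pt(3,.26),pt(3,.3),pt(3,.355),pt(3,.41),(.48,.24,.42,114)]+[(.48,.24,.42,114)]*5,0,start=pt(11.5,.26))
```

```text
[{"linear":[0.0,0.0,0.0],"rot":[0.001,0.0,0.0],"hand":0},{"linear":[-0.269,-0.217,0.107],"rot":[0.0,0.0,0.0],"hand":0},{"linear":[-0.001,-0.001,0.417],"rot":[0.0,0.0,0.0],"hand":0},{"linear":[0.0,0.0,0.416],"rot":[0.0,0.0,0.0],"hand":0},{"linear":[-0.001,-0.001,0.417],"rot":[0.0,0.0,0.0],"hand":0},{"linear":[0.053,0.03,0.0],"rot":[0.0,0.0,0.0],"hand":0},{"linear":[0.035,0.013,0.0],"rot":[0.0,0.0,0.0],"hand":0},{"linear":[0.02,0.006,0.0],"rot":[0.0,0.0,0.0],"hand":0},{"linear":[0.012,0.003,0.0],"rot":[0.0,0.0,0.0],"hand":0},{"linear":[0.0,0.0,0.0],"rot":[0.0,0.0,0.0],"hand":0}]
end [0.4702 0.219  0.26  ] 114.02
[{"linear":[-0.05,-0.015,0.0],"rot":[0.0,0.0,0.0],"hand":0},{"linear":[0.0,0.0,-0.333],"rot":[0.0,0.0,0.0],"hand":0},{"linear":[0.0,0.0,-0.459],"rot":[0.0,0.0,0.0],"hand":0},{"linear":[0.0,0.0,-0.458],"rot":[0.0,0.0,0.0],"hand":0},{"linear":[0.176,0.161,-0.083],"rot":[0.0,0.0,0.001],"hand":0},{"linear":[0.0,0.0,0.0],"rot":[0.0,0.0,0.0],"hand":0},{"linear":[0.0,0.0,0.0],"rot":[0.0,0.0,0.0],"hand":0},{"linear":[0.0,0.0,0.0],"rot":[0.0,0.0,0.0],"hand":0},{"linear":[0.0,0.0,0.0],"rot":[0.0,0.0,0.0],"hand":0},{"linear":[0.0,0.0,0.0],"rot":[0.0,0.0,0.0],"hand":0}]
end [0.48   0.2399 0.42  ] 113.92
```

{"op": "play_rows", "data": {
  "series": [
    {"linear": [0.0,0.0,0.0],"rot": [0,0,0],"hand": 0},
    {"linear": [-0.269,-0.217,0.107],"rot": [0.0,0.0,0.0],"hand": 0},
    {"linear": [0,0,0.417],"rot": [0.0,0.0,0.0],"hand": 0},
    {"linear": [0.0,0.0,0.416],"rot": [0.0,0.0,0.0],"hand": 0},
    {"linear": [0,0,0.417],"rot": [0.0,0.0,0.0],"hand": 0},
    {"linear": [0.053,0.03,0.0],"rot": [0.0,0.0,0.0],"hand": 0},
    {"linear": [0.035,0.013,0.0],"rot": [0.0,0.0,0.0],"hand": 0},
    {"linear": [0.02,0.006,0.0],"rot": [0.0,0.0,0.0],"hand": 0},
    {"linear": [0.012,0.003,0.0],"rot": [0.0,0.0,0.0],"hand": 0},
    {"linear": [0.0,0.0,0.0],"rot": [0.0,0.0,0.0],"hand": 0}
  ]
}}

```text
clock: 44.9
ee_pos: [0.4702, 0.2155, 0.2595]
orientation: [[-0.405, 0.914, 0.001], [0.914, 0.405, -0.002], [-0.003, 0.0, -1.0]]
force: [2.9, -7.6, -2.4]
opening: 0.002
```

{"op": "play_rows", "data": {
  "series": [
    {"linear": [-0.05,-0.015,0.0],"rot": [0.0,0.0,0.0],"hand": 0},
    {"linear": [0.0,0.0,-0.333],"rot": [0.0,0.0,0.0],"hand": 0},
    {"linear": [0.0,0.0,-0.459],"rot": [0.0,0.0,0.0],"hand": 0},
    {"linear": [0.0,0.0,-0.458],"rot": [0.0,0.0,0.0],"hand": 0},
    {"linear": [0.176,0.161,-0.083],"rot": [0,0,0],"hand": 0},
    {"linear": [0.0,0.0,0.0],"rot": [0.0,0.0,0.0],"hand": 0},
    {"linear": [0.0,0.0,0.0],"rot": [0.0,0.0,0.0],"hand": 0},
    {"linear": [0.0,0.0,0.0],"rot": [0.0,0.0,0.0],"hand": 0},
    {"linear": [0.0,0.0,0.0],"rot": [0.0,0.0,0.0],"hand": 0},
    {"linear": [0.0,0.0,0.0],"rot": [0.0,0.0,0.0],"hand": 0}
  ]
}}

```text
clock: 46.15
ee_pos: [0.4797, 0.2372, 0.4177]
orientation: [[-0.405, 0.914, -0.0], [0.914, 0.405, -0.0], [0.0, -0.0, -1.0]]
force: [0.5, 0.3, 0.1]
opening: 0.005
```

```bash
python3 - <<'E' 2>/dev/null
from h import *
measure('wr25')
E
```

```text
[0.4797 0.2372 0.4177] yaw 113.9 j [ 11.3  17.4 -52.8 106.7  15.5  63.5 -23.3] F [0.5 0.3 0.1] 46.15
wheel [0.42929641 0.21079179] 0.07290020007231231 7909 0.10998702799159725
spoke phase mod120 30.060357777132165 1572
seat [0. 0.] 0.0 0 nan 0.47825577202274927 -153.84818116984147
plate ((0.0, 0.0), (0.0, 0.0), 0.0) 0.47825577202274927
rail 34.14240921110763
```

View pics/wr25.png

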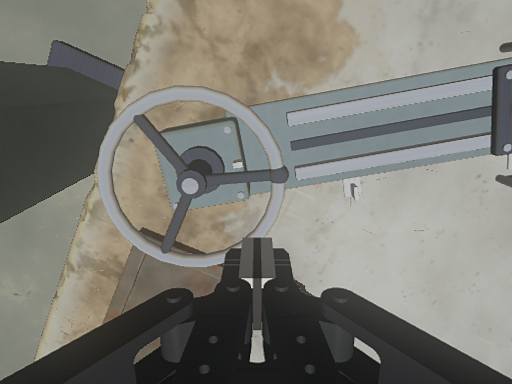

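Run:
```python
from h import *
s=cur(); 
rows([tuple(s)]+[pt(-8,.41),pt(-8,.36),pt(-8,.31),pt(-8,.26),pt(3,.26),pt(9,.26),pt(13,.26),pt(15.7,.26),pt(15.7,.26)],0)
rows([pt(7,.26),pt(7,.3),pt(7,.355),pt(7,.41),(.48,.24,.42,114)]+[(.48,.24,.42,114)]*5,0,start=pt(15.7,.26))
```

```text
[{"linear":[0.0,0.0,0.0],"rot":[0.0,0.0,0.0],"hand":0},{"linear":[-0.217,-0.18,0.064],"rot":[0.0,0.0,-0.001],"hand":0},{"linear":[0.0,0.001,0.417],"rot":[0.0,0.0,0.0],"hand":0},{"linear":[0.0,0.0,0.417],"rot":[0.0,0.0,0.0],"hand":0},{"linear":[0.0,0.0,0.416],"rot":[0.0,0.0,0.0],"hand":0},{"linear":[0.06,0.03,0.0],"rot":[0.0,0.0,0.0],"hand":0},{"linear":[0.035,0.011,0.0],"rot":[0.0,0.0,0.0],"hand":0},{"linear":[0.024,0.006,0.0],"rot":[0.0,0.0,0.0],"hand":0},{"linear":[0.016,0.002,0.0],"rot":[0.0,0.0,0.0],"hand":0},{"linear":[0.0,0.0,0.0],"rot":[0.0,0.0,0.0],"hand":0}]
end [0.4694 0.222  0.26  ] 114.11
[{"linear":[-0.052,-0.012,0.0],"rot":[0.0,0.0,0.0],"hand":0},{"linear":[0.0,0.0,-0.333],"rot":[0.0,0.0,0.0],"hand":0},{"linear":[0.0,0.0,-0.459],"rot":[0.0,0.0,0.0],"hand":0},{"linear":[0.0,0.0,-0.458],"rot":[0.0,0.0,0.0],"hand":0},{"linear":[0.153,0.154,-0.083],"rot":[0.0,0.0,0.001],"hand":0},{"linear":[0.0,0.0,0.0],"rot":[0.0,0.0,0.0],"hand":0},{"linear":[0.0,0.0,0.0],"rot":[0.0,0.0,0.0],"hand":0},{"linear":[0.0,0.0,0.0],"rot":[0.0,0.0,0.0],"hand":0},{"linear":[0.0,0.0,0.0],"rot":[0.0,0.0,0.0],"hand":0},{"linear":[0.0,0.0,0.0],"rot":[0.0,0.0,0.0],"hand":0}]
end [0.48 0.24 0.42] 113.92
```

{"op": "play_rows", "data": {
  "series": [
    {"linear": [0.0,0.0,0.0],"rot": [0.0,0.0,0.0],"hand": 0},
    {"linear": [-0.217,-0.18,0.064],"rot": [0,0,0],"hand": 0},
    {"linear": [0.0,0.001,0.417],"rot": [0.0,0.0,0.0],"hand": 0},
    {"linear": [0.0,0.0,0.417],"rot": [0.0,0.0,0.0],"hand": 0},
    {"linear": [0.0,0.0,0.416],"rot": [0.0,0.0,0.0],"hand": 0},
    {"linear": [0.06,0.03,0.0],"rot": [0.0,0.0,0.0],"hand": 0},
    {"linear": [0.035,0.011,0.0],"rot": [0.0,0.0,0.0],"hand": 0},
    {"linear": [0.024,0.006,0.0],"rot": [0.0,0.0,0.0],"hand": 0},
    {"linear": [0.016,0.002,0.0],"rot": [0.0,0.0,0.0],"hand": 0},
    {"linear": [0.0,0.0,0.0],"rot": [0.0,0.0,0.0],"hand": 0}
  ]
}}

```text
clock: 47.45
ee_pos: [0.4701, 0.2216, 0.2622]
orientation: [[-0.405, 0.914, 0.002], [0.914, 0.405, -0.002], [-0.002, 0.001, -1.0]]
force: [0.6, -9.4, -4.1]
opening: -0.004
```

{"op": "play_rows", "data": {
  "series": [
    {"linear": [-0.052,-0.012,0.0],"rot": [0.0,0.0,0.0],"hand": 0},
    {"linear": [0.0,0.0,-0.333],"rot": [0.0,0.0,0.0],"hand": 0},
    {"linear": [0.0,0.0,-0.459],"rot": [0.0,0.0,0.0],"hand": 0},
    {"linear": [0.0,0.0,-0.458],"rot": [0.0,0.0,0.0],"hand": 0},
    {"linear": [0.153,0.154,-0.083],"rot": [0,0,0],"hand": 0},
    {"linear": [0.0,0.0,0.0],"rot": [0.0,0.0,0.0],"hand": 0},
    {"linear": [0.0,0.0,0.0],"rot": [0.0,0.0,0.0],"hand": 0},
    {"linear": [0.0,0.0,0.0],"rot": [0.0,0.0,0.0],"hand": 0},
    {"linear": [0.0,0.0,0.0],"rot": [0.0,0.0,0.0],"hand": 0},
    {"linear": [0.0,0.0,0.0],"rot": [0.0,0.0,0.0],"hand": 0}
  ]
}}

```text
clock: 48.7
ee_pos: [0.4801, 0.2399, 0.42]
orientation: [[-0.406, 0.914, -0.0], [0.914, 0.406, -0.0], [0.0, -0.0, -1.0]]
force: [-0.2, -0.4, 1.0]
opening: -0.001
```

```bash
python3 - <<'E' 2>/dev/null
from h import *
measure('wr26')
E
```

```text
[0.4801 0.2399 0.42  ] yaw 113.9 j [ 11.5  17.7 -53.5 106.3  15.7  63.9 -23.8] F [-0.2 -0.4  1. ] 48.7
wheel [0.42929924 0.21087693] 0.07291058823578292 7735 0.11000687825865989
spoke phase mod120 38.52100604268669 1550
seat [0. 0.] 0.0 0 nan 0.47829584789946455 -153.8391765004092
plate ((0.0, 0.0), (0.0, 0.0), 0.0) 0.47829584789946455
rail 34.031517874334014
```

View pics/wr26.png

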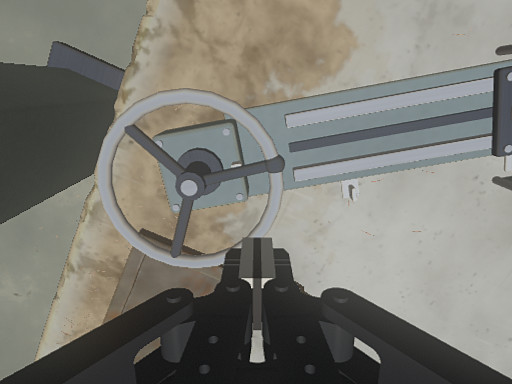

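Run:
```python
from h import *
s=cur(); 
rows([tuple(s)]+[pt(80,.41),pt(80,.36),pt(80,.31),pt(80,.26),pt(70,.26),pt(64,.26),pt(60,.26),pt(60,.26),pt(60,.26)],0)
```

```text
[{"linear":[0.0,0.0,0.0],"rot":[0.0,0.0,0.0],"hand":0},{"linear":[0.24,-0.293,0.083],"rot":[0.0,0.0,-0.001],"hand":0},{"linear":[0.0,0.0,0.417],"rot":[0.0,0.0,0.0],"hand":0},{"linear":[0.0,0.0,0.417],"rot":[0.0,0.0,0.0],"hand":0},{"linear":[0.0,0.0,0.416],"rot":[0.0,0.0,0.0],"hand":0},{"linear":[-0.039,0.047,0.0],"rot":[0.0,0.0,0.0],"hand":0},{"linear":[-0.027,0.025,0.0],"rot":[0.0,0.0,0.0],"hand":0},{"linear":[-0.019,0.015,0.0],"rot":[0.0,0.0,0.0],"hand":0},{"linear":[0.0,0.0,0.0],"rot":[0.0,0.0,0.0],"hand":0},{"linear":[0.0,0.0,0.0],"rot":[0.0,0.0,0.0],"hand":0}]
end [0.45   0.2469 0.26  ] 114.11
```

{"op": "play_rows", "data": {
  "series": [
    {"linear": [0.0,0.0,0.0],"rot": [0.0,0.0,0.0],"hand": 0},
    {"linear": [0.24,-0.293,0.083],"rot": [0,0,0],"hand": 0},
    {"linear": [0.0,0.0,0.417],"rot": [0.0,0.0,0.0],"hand": 0},
    {"linear": [0.0,0.0,0.417],"rot": [0.0,0.0,0.0],"hand": 0},
    {"linear": [0.0,0.0,0.416],"rot": [0.0,0.0,0.0],"hand": 0},
    {"linear": [-0.039,0.047,0.0],"rot": [0.0,0.0,0.0],"hand": 0},
    {"linear": [-0.027,0.025,0.0],"rot": [0.0,0.0,0.0],"hand": 0},
    {"linear": [-0.019,0.015,0.0],"rot": [0.0,0.0,0.0],"hand": 0},
    {"linear": [0.0,0.0,0.0],"rot": [0.0,0.0,0.0],"hand": 0},
    {"linear": [0.0,0.0,0.0],"rot": [0.0,0.0,0.0],"hand": 0}
  ]
}}

```text
clock: 50.0
ee_pos: [0.4503, 0.2473, 0.2613]
orientation: [[-0.406, 0.914, 0.002], [0.914, 0.406, 0.001], [0.0, 0.002, -1.0]]
force: [-0.5, 2.6, 1.9]
opening: 0.001
```

Run:
```python
from h import *
look(0); s=cur(); d=np.array(s[:2])-WC; a=np.degrees(np.arctan2(d[1],d[0])); print(np.hypot(*d),a)
cal=bot.get_calibration('wrist'); im,dd=snap('wrist','wr27.png'); P=cloud('wrist',dd,cal)
c=np.array([.4293,.2108]); r=np.hypot(P[...,0]-c[0],P[...,1]-c[1]); 
R=np.array(bot.observe()['orientation']); L=(P-np.array(s[:3]))@R
m=(r>.02)&(r<.064)&(P[...,2]>.1)&(P[...,2]<.116)
an=np.degrees(np.arctan2(P[m][:,1]-c[1],P[m][:,0]-c[0]))
print(np.histogram(an,bins=np.arange(-180,181,5)))
```

```text
[0.4503 0.2473 0.2613] yaw 113.9 j [  3.3  27.3 -47.8 117.4  27.8  46.8 -37.1] F [-0.5  2.6  1.9] 50.0
0.042471437529991295 59.829491406421994
(array([   0,    0,    0,    0,    0,    0,    0,    0,    0,    0,    0,
          0,    0,    0,    0,    0,    0,    0,    0,    0,    0,    0,
          0,    0,    0,    0,    0,    0,    0,    0,    0,    0,    0,
          0,    0,    0,    0,    0,    0,    0,    0,    0,    0,   22,
        231,    0,    0,  197,  127,  275,  313,  290,   59,    0,    0,
          0,    0,    0,    0,    0,    0,    0,    0,    0,    0,   49,
        825, 1286,  518,   66,    5,    0]), array([-180, -175, -170, -165, -160, -155, -150, -145, -140, -135, -130,
       -125, -120, -115, -110, -105, -100,  -95,  -90,  -85,  -80,  -75,
        -70,  -65,  -60,  -55,  -50,  -45,  -40,  -35,  -30,  -25,  -20,
        -15,  -10,   -5,    0,    5,   10,   15,   20,   25,   30,   35,
         40,   45,   50,   55,   60,   65,   70,   75,   80,   85,   90,
         95,  100,  105,  110,  115,  120,  125,  130,  135,  140,  145,
        150,  155,  160,  165,  170,  175,  180]))
```

View pics/wr27.png

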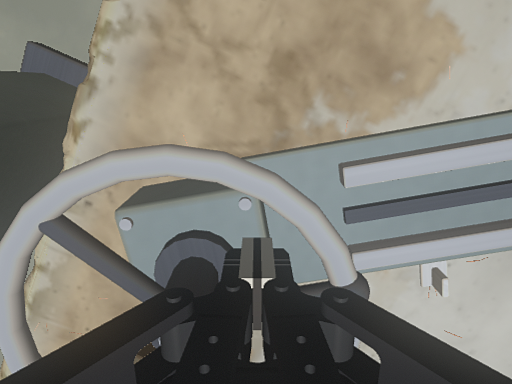

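Run:
```python
from h import *
s=cur()
rows([pt(57.5,s[2],.0424),pt(55.3,s[2],.0424),pt(55.3,s[2],.0424)],0)
```

```text
[{"linear":[-0.012,0.008,0.0],"rot":[0.001,0.0,-0.001],"hand":0},{"linear":[-0.012,0.008,0.0],"rot":[0.0,0.0,0.0],"hand":0},{"linear":[0.0,0.0,0.0],"rot":[0.0,0.0,0.0],"hand":0}]
end [0.4532 0.2454 0.2611] 114.1
```

{"op": "play_rows", "data": {
  "series": [
    {"linear": [-0.012,0.008,0.0],"rot": [0,0,0],"hand": 0},
    {"linear": [-0.012,0.008,0.0],"rot": [0.0,0.0,0.0],"hand": 0},
    {"linear": [0.0,0.0,0.0],"rot": [0.0,0.0,0.0],"hand": 0},
    {"linear": [0.0,0.0,0.0],"rot": [0.0,0.0,0.0],"hand": 0},
    {"linear": [0.0,0.0,0.0],"rot": [0.0,0.0,0.0],"hand": 0},
    {"linear": [0.0,0.0,0.0],"rot": [0.0,0.0,0.0],"hand": 0},
    {"linear": [0.0,0.0,0.0],"rot": [0.0,0.0,0.0],"hand": 0},
    {"linear": [0.0,0.0,0.0],"rot": [0.0,0.0,0.0],"hand": 0},
    {"linear": [0.0,0.0,0.0],"rot": [0.0,0.0,0.0],"hand": 0},
    {"linear": [0.0,0.0,0.0],"rot": [0.0,0.0,0.0],"hand": 0}
  ]
}}

```text
clock: 51.3
ee_pos: [0.4526, 0.2458, 0.2605]
orientation: [[-0.406, 0.914, -0.0], [0.914, 0.406, 0.001], [0.001, 0.0, -1.0]]
force: [-4.0, 5.0, 3.2]
opening: 0.001
```

```bash
cat > fing.py <<'E'
from h import *
look(0); s=cur(); d=np.array(s[:2])-WC; a=np.degrees(np.arctan2(d[1],d[0])); print(np.hypot(*d),a)
cal=bot.get_calibration('wrist'); im,dd=bot.get_image('wrist'); P=cloud('wrist',dd,cal)
c=np.array([.4293,.2108]); r=np.hypot(P[...,0]-c[0],P[...,1]-c[1]); an=np.degrees(np.arctan2(P[...,1]-c[1],P[...,0]-c[0]))
m=(r>.02)&(r<.064)&(P[...,2]>.09)&(P[...,2]<.118)&(an>135)&(an<175)
q=P[m]; ph=np.arctan2(q[:,1]-c[1],q[:,0]-c[0]); print('spoke',np.degrees(ph.mean())-120,np.degrees(np.median(ph))-120,m.sum())
E
python3 fing.py
```

```text
[0.4526 0.2458 0.2605] yaw 114.0 j [  3.4  27.5 -47.8 117.3  27.9  46.9 -36.8] F [-4.   5.   3.2] 51.3
0.042370702255430985 56.11463728702006
spoke 34.07707899711707 33.461650888772795 2861
```

Run:
```python
from h import *
a=56.1
rows([tuple(cur()),pt(a+8,.26),pt(a+8,.3),pt(a+8,.355),pt(a+8,.41),(.48,.24,.42,114),(.48,.24,.42,114),(.48,.24,.42,114),(.48,.24,.42,114),(.48,.24,.42,114)],0)
```

```text
[{"linear":[0.0,0.0,0.0],"rot":[0.0,0.0,0.0],"hand":0},{"linear":[0.038,-0.032,0.004],"rot":[0.0,0.0,-0.001],"hand":0},{"linear":[0.0,0.0,-0.333],"rot":[0.0,0.0,0.0],"hand":0},{"linear":[0.0,0.001,-0.458],"rot":[0.0,0.0,0.0],"hand":0},{"linear":[0.001,0.0,-0.459],"rot":[0.0,0.0,0.0],"hand":0},{"linear":[-0.175,0.22,-0.083],"rot":[0.0,0.0,0.001],"hand":0},{"linear":[0.0,0.0,0.0],"rot":[0.0,0.0,0.0],"hand":0},{"linear":[0.0,0.0,0.0],"rot":[0.0,0.0,0.0],"hand":0},{"linear":[0.0,0.0,0.0],"rot":[0.0,0.0,0.0],"hand":0},{"linear":[0.0,0.0,0.0],"rot":[0.0,0.0,0.0],"hand":0}]
end [0.48 0.24 0.42] 113.97
```

{"op": "play_rows", "data": {
  "series": [
    {"linear": [0.0,0.0,0.0],"rot": [0.0,0.0,0.0],"hand": 0},
    {"linear": [0.038,-0.032,0.004],"rot": [0,0,0],"hand": 0},
    {"linear": [0.0,0.0,-0.333],"rot": [0.0,0.0,0.0],"hand": 0},
    {"linear": [0.0,0.001,-0.458],"rot": [0.0,0.0,0.0],"hand": 0},
    {"linear": [0.0,0.0,-0.459],"rot": [0.0,0.0,0.0],"hand": 0},
    {"linear": [-0.175,0.22,-0.083],"rot": [0,0,0],"hand": 0},
    {"linear": [0.0,0.0,0.0],"rot": [0.0,0.0,0.0],"hand": 0},
    {"linear": [0.0,0.0,0.0],"rot": [0.0,0.0,0.0],"hand": 0},
    {"linear": [0.0,0.0,0.0],"rot": [0.0,0.0,0.0],"hand": 0},
    {"linear": [0.0,0.0,0.0],"rot": [0.0,0.0,0.0],"hand": 0}
  ]
}}

```text
clock: 52.6
ee_pos: [0.4799, 0.2395, 0.4193]
orientation: [[-0.406, 0.914, -0.001], [0.914, 0.406, -0.0], [-0.0, -0.001, -1.0]]
force: [0.9, -0.5, 0.7]
opening: 0.005
```

```bash
python3 - <<'E' 2>/dev/null
from h import *
measure('wr28')
rows([tuple(cur())]+interp([(.40,.20,.44,114),(.43,.05,.44,114),(.43,.05,.44,114)],[3,4,2]),0)
E
```

```text
[0.4799 0.2395 0.4193] yaw 114.0 j [ 12.1  17.9 -54.3 106.4  16.1  63.9 -24. ] F [ 0.9 -0.5  0.7] 52.6
wheel [0.42929473 0.21083051] 0.07290272096007906 7778 0.11000078742896466
spoke phase mod120 35.48718047483797 1555
seat [0. 0.] 0.0 0 nan 0.4782713379016515 -153.84392941022432
plate ((0.0, 0.0), (0.0, 0.0), 0.0) 0.4782713379016515
rail 34.118147102148725
[{"linear":[0.0,0.0,0.0],"rot":[0.0,0.0,0.0],"hand":0},{"linear":[-0.01,-0.248,-0.057],"rot":[0.0,0.0,0.0],"hand":0},{"linear":[-0.01,-0.247,-0.057],"rot":[0.0,0.0,0.0],"hand":0},{"linear":[-0.01,-0.248,-0.057],"rot":[0.0,0.0,0.0],"hand":0},{"linear":[-0.311,-0.07,0.0],"rot":[0.0,0.0,0.0],"hand":0},{"linear":[-0.311,-0.07,0.0],"rot":[0.0,0.0,0.0],"hand":0},{"linear":[-0.311,-0.069,0.0],"rot":[0.0,0.0,0.0],"hand":0},{"linear":[-0.311,-0.07,0.0],"rot":[0.0,0.0,0.0],"hand":0},{"linear":[0.0,0.0,0.0],"rot":[0.0,0.0,0.0],"hand":0},{"linear":[0.0,0.0,0.0],"rot":[0.0,0.0,0.0],"hand":0}]
end [0.43 0.05 0.44] 113.96
```

View pics/wr28.png

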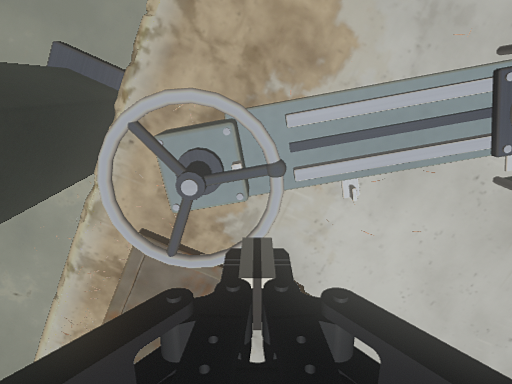

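Run:
```python
from h import *
rows([tuple(cur())]+interp([(.575,.275,.43,114),(.575,.275,.43,114)],[4,5]),0)
```

```text
[{"linear":[0.0,0.0,0.0],"rot":[0.0,0.0,0.0],"hand":0},{"linear":[-0.013,0.211,-0.022],"rot":[0.0,0.0,0.0],"hand":0},{"linear":[-0.013,0.211,-0.022],"rot":[0.0,0.0,0.0],"hand":0},{"linear":[-0.013,0.211,-0.022],"rot":[0.0,0.0,0.0],"hand":0},{"linear":[-0.012,0.21,-0.022],"rot":[0.0,0.0,0.0],"hand":0},{"linear":[0.0,0.0,0.0],"rot":[0.0,0.0,0.0],"hand":0},{"linear":[0.0,0.0,0.0],"rot":[0.0,0.0,0.0],"hand":0},{"linear":[0.0,0.0,0.0],"rot":[0.0,0.0,0.0],"hand":0},{"linear":[0.0,0.0,0.0],"rot":[0.0,0.0,0.0],"hand":0},{"linear":[0.0,0.0,0.0],"rot":[0.0,0.0,0.0],"hand":0}]
end [0.5749 0.275  0.43  ] 113.96
```

{"op": "play_rows", "data": {
  "series": [
    {"linear": [0.0,0.0,0.0],"rot": [0.0,0.0,0.0],"hand": 0},
    {"linear": [-0.013,0.211,-0.022],"rot": [0.0,0.0,0.0],"hand": 0},
    {"linear": [-0.013,0.211,-0.022],"rot": [0.0,0.0,0.0],"hand": 0},
    {"linear": [-0.013,0.211,-0.022],"rot": [0.0,0.0,0.0],"hand": 0},
    {"linear": [-0.012,0.21,-0.022],"rot": [0.0,0.0,0.0],"hand": 0},
    {"linear": [0.0,0.0,0.0],"rot": [0.0,0.0,0.0],"hand": 0},
    {"linear": [0.0,0.0,0.0],"rot": [0.0,0.0,0.0],"hand": 0},
    {"linear": [0.0,0.0,0.0],"rot": [0.0,0.0,0.0],"hand": 0},
    {"linear": [0.0,0.0,0.0],"rot": [0.0,0.0,0.0],"hand": 0},
    {"linear": [0.0,0.0,0.0],"rot": [0.0,0.0,0.0],"hand": 0}
  ]
}}

```text
clock: 53.9
ee_pos: [0.5751, 0.2747, 0.4303]
orientation: [[-0.406, 0.914, 0.0], [0.914, 0.406, -0.0], [-0.0, 0.0, -1.0]]
force: [-0.4, -0.0, -0.5]
opening: -0.001
```

Run:
```python
from h import *
np.set_printoptions(precision=4,suppress=True)
look(0); cal=bot.get_calibration('wrist'); im,d=snap('wrist','wr29.png'); P=cloud('wrist',d,cal)
P2,c=wheelfit('wr29b')
t=np.radians(34.15); ax=np.array([np.cos(t),np.sin(t)]); ay=np.array([-ax[1],ax[0]])
rel=P[...,:2]-np.array([.4293,.2108]); a=rel@ax;b=rel@ay; z=P[...,2]
m=(z>.031)&(z<.043)&(a>.27)&(a<.42)&(abs(b)<.05)
print(m.sum(),np.sort(a[m])[:200:20])
for lo in np.arange(-.04,.041,.02):
    mm=m&(b>lo-.008)&(b<lo+.008); print(lo,np.percentile(a[mm],[0.5,2,5]) if mm.sum() else None)
# same on wr5 (loading view) for reference: need its calibration => skip
```

```text
[0.5751 0.2747 0.4303] yaw 113.9 j [  5.6  27.4 -50.6  93.1  22.2  70.2 -25.5] F [-0.4 -0.  -0.5] 53.9
wheel [0.4316 0.2112] 0.07287878343132857 7213 0.10980569687723761
spoke phase mod120 35.5743657997417 1551
3374 [0.3036 0.3041 0.3043 0.3044 0.3045 0.3045 0.3046 0.3047 0.3047 0.3048]
-0.04 [0.3043 0.3045 0.3052]
-0.02 [0.3041 0.3043 0.3045]
0.0 [0.3041 0.3042 0.3044]
0.019999999999999997 [0.3039 0.3043 0.3046]
0.04 [0.3044 0.3048 0.3073]
```

View pics/wr29.png

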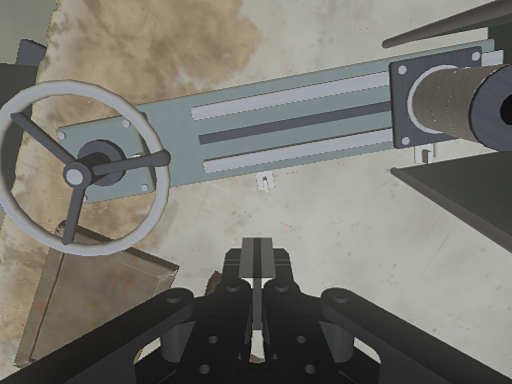

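Run:
```python
import cv2
im=cv2.imread('pics/wr29.png')
cv2.imwrite('pics/wr29z.png',cv2.resize(im[120:190,370:470],None,fx=8,fy=8,interpolation=cv2.INTER_CUBIC))
im=cv2.imread('pics/wr14.png')
cv2.imwrite('pics/wr5zz.png',cv2.resize(im[150:220,290:390],None,fx=8,fy=8,interpolation=cv2.INTER_CUBIC))
```

```text
(no output)
```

View pics/wr29z.png

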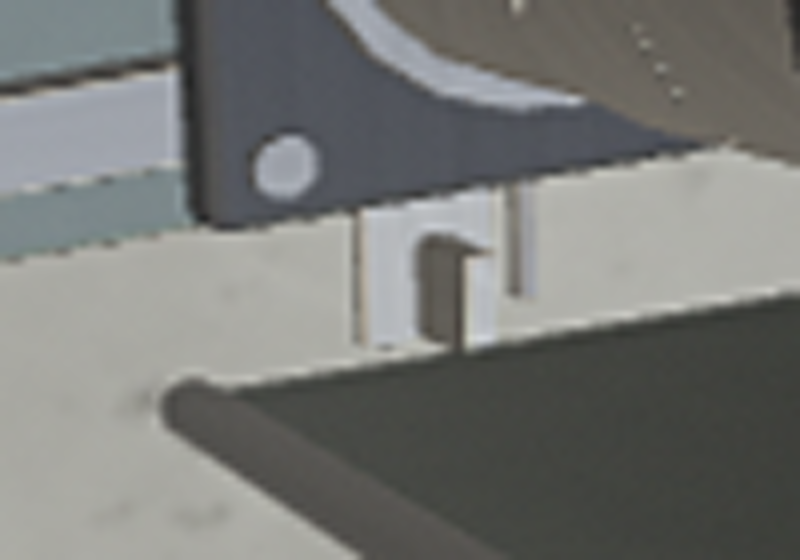

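View pics/wr5zz.png

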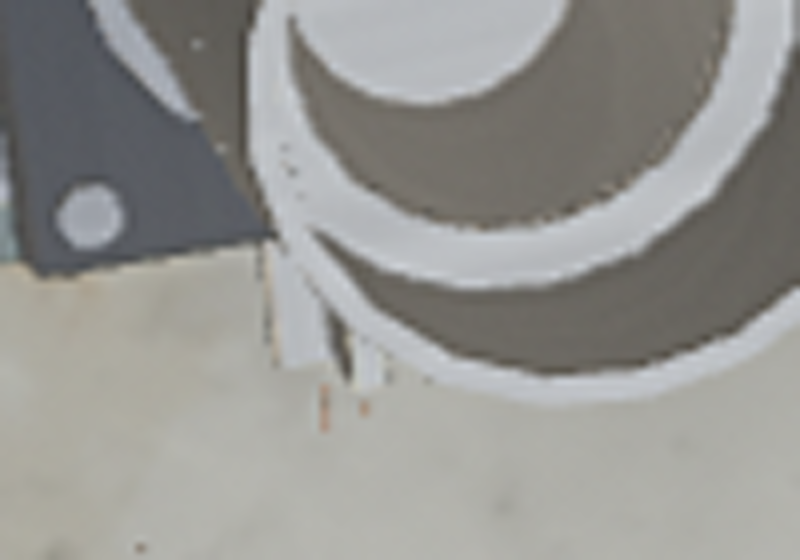

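Run:
```python
from h import *
np.set_printoptions(precision=4,suppress=True,linewidth=200)
P=cloud('wrist',np.load('pics/wr29.png.npy'))
t=np.radians(34.15); ax=np.array([np.cos(t),np.sin(t)]); ay=np.array([-ax[1],ax[0]])
rel=P[...,:2]-np.array([.4293,.2108]); a=(rel@ax*1e3).round(0); b=(rel@ay*1e3).round(0); z=(P[...,2]*1e3).round(0)
for r in range(143,166,2):
    print(r,' '.join(f"{int(a[r,c])},{int(b[r,c])},{int(z[r,c])}" for c in range(412,440,2)))
for r in range(180,192,2):
    print(r,' '.join(f"{int(a[r,c])},{int(b[r,c])},{int(z[r,c])}" for c in range(256,276,2)))
im=cv2.imread('pics/wr29.png'); cv2.imwrite('pics/wr29y.png',cv2.resize(im[150:210,220:320],None,fx=8,fy=8,interpolation=cv2.INTER_CUBIC))
```

```text
143 322,-42,38 324,-42,39 326,-43,38 328,-44,38 331,-44,38 332,-44,38 335,-45,37 337,-45,37 339,-46,37 342,-46,37 361,-56,1 348,-48,31 350,-48,33 368,-57,1
145 322,-45,38 325,-45,36 326,-45,38 329,-46,37 345,-55,4 348,-55,4 350,-56,3 352,-56,4 355,-57,2 357,-57,4 360,-58,2 349,-51,31 350,-51,32 368,-59,0
147 337,-56,2 339,-56,3 341,-56,3 343,-57,4 345,-57,5 348,-58,4 350,-58,4 352,-58,4 355,-59,3 357,-59,4 361,-61,0 348,-53,31 350,-53,32 368,-62,1
149 337,-58,2 339,-59,3 340,-58,5 343,-59,3 345,-59,4 347,-60,5 349,-60,6 351,-60,6 355,-61,3 356,-61,6 361,-63,1 348,-55,32 351,-56,31 368,-64,1
151 338,-61,0 339,-61,2 340,-61,5 343,-62,3 346,-62,3 346,-62,7 346,-60,13 347,-60,15 348,-60,17 349,-59,20 361,-65,1 348,-57,32 350,-57,32 369,-67,-2
153 337,-63,1 340,-64,1 341,-64,3 342,-63,6 345,-64,5 346,-64,8 347,-63,10 346,-62,17 347,-62,19 349,-62,20 361,-68,1 348,-59,31 350,-60,32 368,-69,0
155 338,-66,0 339,-66,2 340,-66,5 342,-66,6 345,-67,3 346,-66,7 346,-65,13 346,-64,17 347,-64,20 349,-64,21 361,-70,0 348,-62,32 350,-62,32 367,-71,1
157 338,-69,0 339,-69,1 341,-69,3 343,-69,4 345,-69
[... 644 characters left out ...]
1,64 327,-61,66 329,-61,67 331,-62,67 332,-61,69 333,-62,70
180 149,-64,0 151,-63,5 153,-64,3 156,-63,6 159,-60,21 161,-60,20 163,-65,4 165,-66,4 168,-66,4 170,-68,-1
182 148,-66,1 151,-65,5 153,-66,4 155,-66,4 158,-62,21 161,-63,19 163,-67,6 165,-68,4 167,-68,5 170,-70,0
184 148,-69,1 150,-68,5 153,-69,3 155,-69,4 158,-65,20 160,-65,21 162,-70,5 165,-71,4 167,-71,4 169,-72,2
186 147,-71,1 150,-70,4 152,-71,5 155,-71,5 157,-67,19 160,-68,20 162,-73,4 164,-73,4 167,-73,4 169,-75,2
188 147,-74,0 149,-73,3 152,-73,4 154,-74,5 157,-70,20 159,-70,21 161,-75,4 164,-77,0 166,-77,1 168,-78,0
190 146,-76,1 149,-76,1 151,-77,-1 153,-78,0 157,-72,20 159,-72,20 161,-73,20 163,-80,-1 166,-80,0 168,-80,-1
```

View pics/wr29y.png

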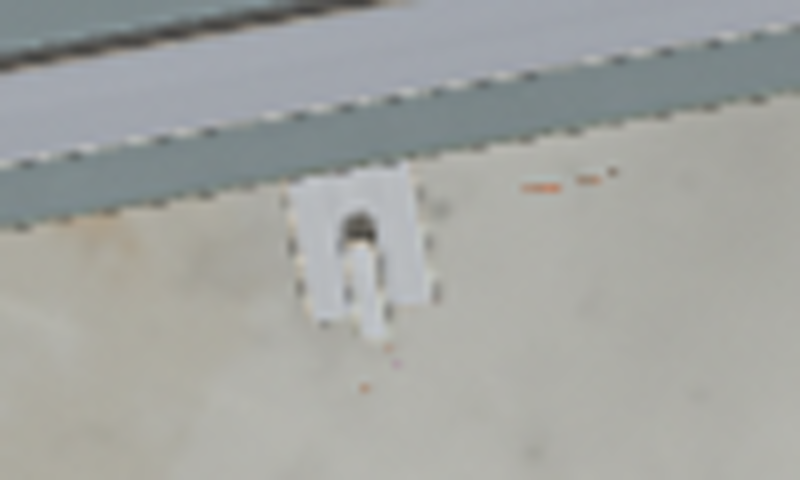

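Run:
```python
from h import *
P=cloud('wrist',np.load('pics/wr29.png.npy'))
t=np.radians(34.15); ax=np.array([np.cos(t),np.sin(t)]); ay=np.array([-ax[1],ax[0]])
rel=P[...,:2]-np.array([.4293,.2108]); a=rel@ax;b=rel@ay;z=P[...,2]
m=(z>.148)&(z<.16)&(a>.3)&(a<.4)&(abs(b)<.04)
q=np.c_[a[m]-.35,b[m],np.ones(m.sum())]; print(m.sum(),z[m].mean(),'tilt',np.linalg.lstsq(q,z[m],rcond=None)[0],a[m].min(),b[m].min(),b[m].max())
im,d=snap('top','top30.png'); a0=cv2.imread('pics/top0.png').astype(int); a1=cv2.imread('pics/top30.png').astype(int)
print('diff coil/cutters', abs(a0-a1)[170:240,350:420].mean(), abs(a0-a1)[30:80,350:420].mean())
look(0); bot.job_done(); print('done')
```

```text
2871 0.1532027791430967 tilt [ 0.04944878 -0.00702527  0.15417341] 0.3145353327279329 -0.032549100429823855 0.028206643857079487
diff coil/cutters 3.238707482993197 3.2603809523809524
[0.5752 0.2748 0.4303] yaw 113.9 j [  5.6  27.4 -50.6  93.1  22.2  70.2 -25.5] F [ 0.3 -0.7 -0. ] 54.05
the job is handed in; nothing more can be done
done
```

I finished the job and handed it in at about 54 s. There was no verdict, so the result below rests on my own camera checks.

**What I did**
- **Winding out:** I wound the carriage out to the loading mark by pushing a wheel spoke with the closed fingers.
- **Nesting:** I nested both cups in the seat. Only two cups were in the scene.
- **Lid:** I put the lid on the top cup.
- **Winding back:** I wound the carriage back one turn with the wheel. I overshot by about 4° and corrected it with the wheel.

**What the last checks showed**
- **Loading mark:** the spoke read about 1° (0.6 mm) short of the mark. The seat distance alone read about 2 mm short, which I put down to camera bias.
- **Stack:** both rims stood at the nested heights, within 1–2 mm. The lid's flange is at 153 mm, as expected.
- **Lid tilt:** in the final view, with the hood partly in the way, the flange fit showed a slope of about 3°. It read level before winding back, and the picture shows the stack upright and lidded.
- **Parking mark:** the spoke reads about 1.3° past the mark, and the pointer stands about 0.7 mm beyond the tab. From where I left it at the loading mark, that makes about 362.5° instead of exactly 360°. I accepted this rather than risk another push.
- **Coil and cutters:** the image around them differs from the start by no more than camera noise.
- **Robot:** the arm was clear of everything when I handed in.

**One thing that went wrong:** the first grasp of the second cup was 8 mm off centre, so I opened and gripped it again. Seating it pressed with 16 N, and seating the lid with 25 N.

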